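Clear the inspection stage and load flatted shafts flat side up

TASK

Get the inspection stage ready for the microscope: first pick up the red scraper block and sweep all the metal chips along the stage's white channel into the blue chip tray (do not touch the chips with the gripper), then stand the scraper back near the middle of its black rubber pad. After that, load every blue shaft from the white rack into the stage's dark V-blocks, one shaft per V-block pair, any order and either way round, lying centred along the pair and rolled so that its yellow flat faces straight up. Leave the spray bottle, the pen box and the red tape alone.

Things in the scene. Friction and masses are not known exactly. Their poses are not given: they have to be found in the camera images.
- stage: Fixed grey inspection stage, top of its plate 30 mm above the bench. Origin: on the bench; x points away from the robot, y to its left, at yaw 0. The plate spans x -125 to +140, y -160 to +160 mm. White sweeping channel: x -117 to -23 (94 mm wide), y -160 to +152, bounded by 10 mm high lips at its two sides and its +y end, open at its -y end (y = -160), where the blue chip tray adjoins. Four V-block pairs stand behind the channel, 88 mm apart.
- tray_floor (a point): Middle of the floor of the blue open chip tray fixed to the stage's -y end: floor 4 mm above the bench (26 mm below the plate), inside 122 mm along the stage's x and 92 mm along its y; its three walls rise 50 mm above the bench, 20 mm above the plate. Axes as the stage.
- channel_start (a point): Point on the white channel's surface (30 mm above the bench), midway across it, 285 mm from the tray edge and 27 mm from the closed +y end; no chips start within 35 mm of it. Axes as the stage.
- vee0 (a point): Where the middle of a shaft's axis lies when it rests in V-block pair 0 (stage y = -132 mm): 85 mm above the bench, 55 mm above the plate. Axes as the stage: the shaft lies along x. Each pair is two upright 14 mm thick dark plates centred 42 mm either side along x, with 90 degree notches reaching up to about 1 mm below the shaft's axis height and 24 mm either side in y; between the two plates is a 70 mm gap for gripping.
- vee1 (a point): Where the middle of a shaft's axis lies when it rests in V-block pair 1 (stage y = -44 mm): 85 mm above the bench, 55 mm above the plate. Axes as the stage: the shaft lies along x. Each pair is two upright 14 mm thick dark plates centred 42 mm either side along x, with 90 degree notches reaching up to about 1 mm below the shaft's axis height and 24 mm either side in y; between the two plates is a 70 mm gap for gripping.
- vee2 (a point): Where the middle of a shaft's axis lies when it rests in V-block pair 2 (stage y = 44 mm): 85 mm above the bench, 55 mm above the plate. Axes as the stage: the shaft lies along x. Each pair is two upright 14 mm thick dark plates centred 42 mm either side along x, with 90 degree notches reaching up to about 1 mm below the shaft's axis height and 24 mm either side in y; between the two plates is a 70 mm gap for gripping.
- vee3 (a point): Where the middle of a shaft's axis lies when it rests in V-block pair 3 (stage y = 132 mm): 85 mm above the bench, 55 mm above the plate. Axes as the stage: the shaft lies along x. Each pair is two upright 14 mm thick dark plates centred 42 mm either side along x, with 90 degree notches reaching up to about 1 mm below the shaft's axis height and 24 mm either side in y; between the two plates is a 70 mm gap for gripping.
- rack: Fixed white supply rack, 130 x 260 mm, with four pairs of V rests along its y at -102, -34, +34, +102 mm (68 mm pitch); shafts lie along its x, axis 62 mm above the bench, and the V plates stand 42 mm either side of the middle along x. Origin: middle of its underside.
- shaft0: Blue round shaft, 30 mm diameter, 148 mm long, 0.28 kg; origin on its axis at mid-length, x along the axis. Round from x = -74 to +50 mm; the steel tongue beyond (to +74) has one flat, yellow with a black dot, 6 mm from the axis on the +z side, where a yellow line also runs along the round part. Flat up = body z up. Three or four are present, in the rack, none flat up.
- shaft1: Blue round shaft, 30 mm diameter, 148 mm long, 0.28 kg; origin on its axis at mid-length, x along the axis. Round from x = -74 to +50 mm; the steel tongue beyond (to +74) has one flat, yellow with a black dot, 6 mm from the axis on the +z side, where a yellow line also runs along the round part. Flat up = body z up. Three or four are present, in the rack, none flat up.
- shaft2: Blue round shaft, 30 mm diameter, 148 mm long, 0.28 kg; origin on its axis at mid-length, x along the axis. Round from x = -74 to +50 mm; the steel tongue beyond (to +74) has one flat, yellow with a black dot, 6 mm from the axis on the +z side, where a yellow line also runs along the round part. Flat up = body z up. Three or four are present, in the rack, none flat up.
- shaft3: Blue round shaft, 30 mm diameter, 148 mm long, 0.28 kg; origin on its axis at mid-length, x along the axis. Round from x = -74 to +50 mm; the steel tongue beyond (to +74) has one flat, yellow with a black dot, 6 mm from the axis on the +z side, where a yellow line also runs along the round part. Flat up = body z up. Three or four are present, in the rack, none flat up.
- scraper: Scraper block: red foot 84 (x) x 30 (y) x 30 mm high with a black upright grip on top, 52 (x) x 20 (y) mm, from 30 to 76 mm height; about 0.25 kg. Origin: centre of its underside. Starts standing on the rubber pad. It sweeps broadside, along its y.
- pad: Fixed black rubber pad, 140 x 130 x 4 mm, the scraper's place. Origin: middle of its underside.
- chip0: Loose metal chip (brass or copper coloured offcut), 20 to 28 mm long, 16 to 20 mm wide, 10 to 12 mm thick, 20 g, starting in the white channel. Three to five are present. Origin: its centre.
- chip1: Loose metal chip (brass or copper coloured offcut), 20 to 28 mm long, 16 to 20 mm wide, 10 to 12 mm thick, 20 g, starting in the white channel. Three to five are present. Origin: its centre.
- chip2: Loose metal chip (brass or copper coloured offcut), 20 to 28 mm long, 16 to 20 mm wide, 10 to 12 mm thick, 20 g, starting in the white channel. Three to five are present. Origin: its centre.
- chip3: Loose metal chip (brass or copper coloured offcut), 20 to 28 mm long, 16 to 20 mm wide, 10 to 12 mm thick, 20 g, starting in the white channel. Three to five are present. Origin: its centre.
- chip4: Loose metal chip (brass or copper coloured offcut), 20 to 28 mm long, 16 to 20 mm wide, 10 to 12 mm thick, 20 g, starting in the white channel. Three to five are present. Origin: its centre.
- spray: Bystander: green spray bottle, 74 mm diameter, 210 mm high. Origin: centre of its underside.
- penbox: Bystander: clear pen box, 70 x 70 x 90 mm, with pens to 150 mm height. Origin: centre of its underside.
- tape: Bystander: red round tape measure, 56 mm diameter, 30 mm high. Origin: centre of its underside.
Mind the look-alikes: they are no part of the job. What is shaped like the shaft1 but brown or green is not meant.

How it is judged:
On the way, in this order (a step that is already met when the one before it is completed fails the run):
1. the scraper is held, lifted off its pad, with the shafts still in the rack (height (world z) of scraper above 0.025 m and contact force between scraper and the fingers above 1 N and distance of each of shaft0, shaft1, shaft2, shaft3 from where it was at the start of the episode below 0.06 m), for 0.2 s.
2. every chip lies in the chip tray while the shafts are still in the rack (x of chip0 in the frame of stage between -0.137 and -0.003 m and y of chip0 in the frame of stage between -0.255 and -0.156 m and height (world z) of each of chip0, chip1, chip2, chip3, chip4 below 0.034 m and x of chip1 in the frame of stage between -0.137 and -0.003 m and y of chip1 in the frame of stage between -0.255 and -0.156 m and x of chip2 in the frame of stage between -0.137 and -0.003 m and y of chip2 in the frame of stage between -0.255 and -0.156 m and x of chip3 in the frame of stage between -0.137 and -0.003 m and y of chip3 in the frame of stage between -0.255 and -0.156 m and x of chip4 in the frame of stage between -0.137 and -0.003 m and y of chip4 in the frame of stage between -0.255 and -0.156 m and distance of each of shaft0, shaft1, shaft2, shaft3 from where it was at the start of the episode below 0.06 m), for 0.2 s.
3. the scraper stands upright on its pad again, let go, while the shafts are still in the rack (horizontal distance between scraper and pad below 0.045 m and height (world z) of scraper below 0.01 m and angle between scraper's own z axis and vertical below 0.1 rad and contact force between scraper and the fingers below 0.05 N and distance of each of shaft0, shaft1, shaft2, shaft3 from where it was at the start of the episode below 0.06 m), for 0.2 s.
At the end, for the whole second after the job is handed in: Every shaft rests in a V-block pair (middle within 12 mm along, 5 mm across and in height, parallel within 0.1 rad), flat up within 0.17 rad, still, released; all chips are in the tray; the scraper stands upright on its pad, within 45 mm of the middle (((x of shaft0 in the frame of vee0 between -0.012 and 0.012 m and y of shaft0 in the frame of vee0 between -0.005 and 0.005 m and z of shaft0 in the frame of vee0 between -0.005 and 0.005 m) or (x of shaft0 in the frame of vee1 between -0.012 and 0.012 m and y of shaft0 in the frame of vee1 between -0.005 and 0.005 m and z of shaft0 in the frame of vee1 between -0.005 and 0.005 m) or (x of shaft0 in the frame of vee2 between -0.012 and 0.012 m and y of shaft0 in the frame of vee2 between -0.005 and 0.005 m and z of shaft0 in the frame of vee2 between -0.005 and 0.005 m) or (x of shaft0 in the frame of vee3 between -0.012 and 0.012 m and y of shaft0 in the frame of vee3 between -0.005 and 0.005 m and z of shaft0 in the frame of vee3 between -0.005 and 0.005 m)) and angle between the x axis of each of shaft0, shaft1, shaft2, shaft3 and the x axis of stage, either way round below 0.1 rad and angle between each of shaft0, shaft1, shaft2, shaft3's own z axis and vertical below 0.17 rad and linear speed of each of shaft0, shaft1, shaft2, shaft3 below 0.02 m/s and contact force between each of shaft0, shaft1, shaft2, shaft3, scraper and the fingers below 0.05 N and ((x of shaft1 in the frame of vee0 between -0.012 and 0.012 m and y of shaft1 in the frame of vee0 between -0.005 and 0.005 m and z of shaft1 in the frame of vee0 between -0.005 and 0.005 m) or (x of shaft1 in the frame of vee1 between -0.012 and 0.012 m and y of shaft1 in the frame of vee1 between -0.005 and 0.005 m and z of shaft1 in the frame of vee1 between -0.005 and 0.005 m) or (x of shaft1 in the frame of vee2 between -0.012 and 0.012 m and y of shaft1 in the frame of vee2 between -0.005 and 0.005 m and z of shaft1 in the frame of vee2 between -0.005 and 0.005 m) or (x of shaft1 in the frame of vee3 between -0.012 and 0.012 m and y of shaft1 in the frame of vee3 between -0.005 and 0.005 m and z of shaft1 in the frame of vee3 between -0.005 and 0.005 m)) and ((x of shaft2 in the frame of vee0 between -0.012 and 0.012 m and y of shaft2 in the frame of vee0 between -0.005 and 0.005 m and z of shaft2 in the frame of vee0 between -0.005 and 0.005 m) or (x of shaft2 in the frame of vee1 between -0.012 and 0.012 m and y of shaft2 in the frame of vee1 between -0.005 and 0.005 m and z of shaft2 in the frame of vee1 between -0.005 and 0.005 m) or (x of shaft2 in the frame of vee2 between -0.012 and 0.012 m and y of shaft2 in the frame of vee2 between -0.005 and 0.005 m and z of shaft2 in the frame of vee2 between -0.005 and 0.005 m) or (x of shaft2 in the frame of vee3 between -0.012 and 0.012 m and y of shaft2 in the frame of vee3 between -0.005 and 0.005 m and z of shaft2 in the frame of vee3 between -0.005 and 0.005 m)) and ((x of shaft3 in the frame of vee0 between -0.012 and 0.012 m and y of shaft3 in the frame of vee0 between -0.005 and 0.005 m and z of shaft3 in the frame of vee0 between -0.005 and 0.005 m) or (x of shaft3 in the frame of vee1 between -0.012 and 0.012 m and y of shaft3 in the frame of vee1 between -0.005 and 0.005 m and z of shaft3 in the frame of vee1 between -0.005 and 0.005 m) or (x of shaft3 in the frame of vee2 between -0.012 and 0.012 m and y of shaft3 in the frame of vee2 between -0.005 and 0.005 m and z of shaft3 in the frame of vee2 between -0.005 and 0.005 m) or (x of shaft3 in the frame of vee3 between -0.012 and 0.012 m and y of shaft3 in the frame of vee3 between -0.005 and 0.005 m and z of shaft3 in the frame of vee3 between -0.005 and 0.005 m)) and x of chip0 in the frame of stage between -0.137 and -0.003 m and y of chip0 in the frame of stage between -0.255 and -0.156 m and height (world z) of each of chip0, chip1, chip2, chip3, chip4 below 0.034 m and x of chip1 in the frame of stage between -0.137 and -0.003 m and y of chip1 in the frame of stage between -0.255 and -0.156 m and x of chip2 in the frame of stage between -0.137 and -0.003 m and y of chip2 in the frame of stage between -0.255 and -0.156 m and x of chip3 in the frame of stage between -0.137 and -0.003 m and y of chip3 in the frame of stage between -0.255 and -0.156 m and x of chip4 in the frame of stage between -0.137 and -0.003 m and y of chip4 in the frame of stage between -0.255 and -0.156 m and horizontal distance between scraper and pad below 0.045 m and height (world z) of scraper below 0.01 m and angle between scraper's own z axis and vertical below 0.1 rad); the robot touches nothing.
It fails at once if a chip is touched by the gripper's fingers (contact force between any of chip0, chip1, chip2, chip3, chip4 and the fingers above 0.5 N).
It fails at once if a bystander is moved by more than 30 mm (distance of any of spray, penbox, tape from where it was at the start of the episode above 0.03 m).
Of shaft0, shaft1, shaft2, shaft3 only 3 to 4 are there at a start; the rules pass over those that are not, and their reading is None.
Of chip0, chip1, chip2, chip3, chip4 only 3 to 5 are there at a start; the rules pass over those that are not, and their reading is None.
At some moment in a run one of scraper, chip0, chip1, chip2, chip3, chip4 may be knocked a few centimetres aside while the robot is not near it.
It also fails if it takes over 210 s, if anything falls off the work surface, if the arm or the gripper's body presses on something with over 40 N, if the wrist force passes 120 N, or if a joint passes its speed limit or range.

ROBOT

A 7-joint arm with a two-finger parallel gripper is mounted at the origin on the work surface. World frame = base frame: x ahead of the robot, y to its left, z up, the work surface at z = 0. Lengths are in m, angles in rad, forces in N, time in s.
With the tool pointing down it reaches from about 0.425 to 0.875 m from the base axis. Payload 8.4 kg.
Tool frame: the origin (TCP) lies midway between the tips of the shut fingers; the grasp point (between the pads) lies tcp_to_grasp behind it (tcp_to_grasp is the distance from the TCP to the grasp point, in m); x points along the fingers, z is the direction in which the jaws open and shut, and the axes are right-handed (so a half turn about x gives the same grasp; the last joint's range is limited). The gripper opens to 87 mm and grips with 3 to 60 N. Pads are 19 mm wide; open, the fingers measure 117 mm over their backs; the gripper's body (75 mm by 190 mm) begins 51 mm behind the grasp point.
Start: joints at [1.086, 0.333, 0.04, 1.465, -0.013, 1.343, -0.059], TCP at [0.245, -0.602, 0.186] pointing down, gripper open.
Joint ranges: [-2.58, 2.58], [-0.38, 2.09], [-1.3, 1.39], [0.25, 2.4], [-1.5, 4.64], [0.08, 2.09], [-2.65, 2.65]. Speed limits (rad/s): [2.22, 2.22, 2.79, 2.79, 3.14, 3.14, 3.14].

INTERFACE

Orientations are given as a 3x3 rotation matrix whose columns are the frame's x, y, z axes.
In Python, from station import * gives the robot as it stands.
- The arm moves only by the tool carry_out, never from a script. Its argument "deltas" is a list of rows, each a list of 5 numbers: the shift along the tool's x, y, z in units of 8 cm (1.0 is 8 cm), then the turn about the tool's x in units of 180 degrees (1.0 is 180 degrees), then the opening, from 0 (shut) to 1 (fully open). A call has exactly 5 rows; each row is the pose to reach, as a shift and turn from the pose commanded when the call began, along the tool's axes at that moment, turning the shorter way round; what a row does not reach only later rows make up. A row lasts 1/12 s, in which the tool goes at most 41.7 mm and 7.16 degrees, less where a joint would pass 70% of its speed; a pose out of reach is approached as far as the arm can. A call with a number of a shift or a turn outside -1 to 1 is refused whole. A call with a gripper value outside its range is refused whole. The fingers move at their own pace and stop on an object; "newtons" is the grip in N (left out, the last holds). Time passes only in rows, so rows that repeat a pose let the fingers close, or fill a call up. It gives the time, the measured TCP pose, the force and the opening at its end, in the units of the state.
- read_state(): the state, without advancing time (a new reading comes with each control period).
- get_image(name): name is "scene" or "top"; returns (picture, depth): 420x560x3 uint8, red, green, blue; 420x560 float32, m along the optical axis (not along the pixel's ray), 0 where there is no reading.
- get_calibration(name): a dict with "vfov" (degrees; the focal length in pixels is half the picture's height over the tangent of half this angle, whatever the lens; pixels are square), "cx", "cy" (the principal point, pixels), "extrinsics" (4x4, takes a point from camera to world coordinates). Camera axes: x right, y down, z forward; pixel columns grow to the right and rows downward; lengths in m; the calibration is good to about 2 mm. A picture is of the moment at which its call begins. get_calibration takes no time and is no camera call.
- sign_off(): hands the job in, once; it reports no verdict.
Trained networks look in the newest picture that a camera, given by its name, has taken for a name from the list of things; names that differ only in an ending like _2 or _b are one class to them, and where a whole thing is asked for, a point or a joint stands for the part that bears it (a point fixed in the world has none). Each returns a list of dicts, best first, with "confidence" (0 to 1); they miss things now and then, are a little off and sometimes report something else, mostly with a low value. They report only what shows in the picture. A call takes as long as a camera call. They do not tell look-alikes from the thing itself.
- look_for(camera, target): "at" ([x, y, z] in m, in world coordinates, good to about 4 mm: the middle of the surface that is visible of it).
- cut_out(camera, target): "pixels" (420x560 bool, what is visible of it).
- landmark_of(camera, target): "at" ([x, y, z] in m, in world coordinates, good to about 4 mm: a listed point, or the origin of a listed thing).
The state is a dict: "time_s": time; "joints": joint angles; "qvel": joint speeds; "joint_efforts": joint torques, N m; "tool_pos": TCP position; "tcp_rot": TCP orientation; "wrist_force": force on the tool from outside, world axes, zero at the start; "torque": the same for the moment, N m; "gripper_width": opening from 0.0 (shut) to 1.0 (fully open).
Only numpy, scipy, OpenCV 4.12 (cv2) and the standard library are available. Lean on these libraries where they do the work, as an engineer would, in place of code of your own. Each camera call takes 0.05 s, during which the arm holds its last target.

## Working session

There is one attempt and no reset: what is moved stays moved. The work goes in short steps, Python scripts to look and compute and a tool call to move; the robot and the scene stay as the last step left them, time stands still between calls to the robot, and variables do not carry over. Pictures are saved under pics/ and viewed, and the job is handed in when it is done.

Besides the shell and the picture viewer there is one more tool, called after "Call:" by a JSON object that holds its "name" and its "arguments", one argument or row to a line. carry_out: Moves the arm, as the interface text tells. Shifts and turns lie within -1 to 1; 1 stands for 8 cm of shift or 180 degrees of turn. Its arguments: {"type":"object","properties":{"deltas":{"type":"array"},"newtons":{"type":"number"}},"required":["deltas"]}

```bash
ls; mkdir -p pics
cat > h.py <<'E'
from station import *
import numpy as np, cv2
def snap(cam,fn):
    im,d=get_image(cam); cv2.imwrite('pics/'+fn,cv2.cvtColor(im,cv2.COLOR_RGB2BGR)); return im,d
def cal(cam,shape=(420,560)):
    c=get_calibration(cam); f=shape[0]/2/np.tan(np.radians(c['vfov'])/2); return f,c['cx'],c['cy'],np.array(c['extrinsics'])
def p2w(cam,u,v,d):
    f,cx,cy,E=cal(cam); p=np.array([(u-cx)/f*d,(v-cy)/f*d,d,1]); return (E@p)[:3]
def w2p(cam,P):
    f,cx,cy,E=cal(cam); q=np.linalg.inv(E)@np.append(P,1); return np.array([q[0]/q[2]*f+cx,q[1]/q[2]*f+cy]),q[2]
def ray_at_z(cam,u,v,z):
    f,cx,cy,E=cal(cam); d=E[:3,:3]@np.array([(u-cx)/f,(v-cy)/f,1]); o=E[:3,3]; return o+d*(z-o[2])/d[2]
def cloud(cam,d):
    f,cx,cy,E=cal(cam); v,u=np.mgrid[0:d.shape[0],0:d.shape[1]]
    P=np.stack([(u-cx)/f*d,(v-cy)/f*d,d],-1)@E[:3,:3].T+E[:3,3]; P[d==0]=np.nan; return P
E
python3 - <<'E'
from h import *
s=read_state(); print({k:np.round(v,3).tolist() for k,v in s.items()})
for c in ['scene','top']:
    im,d=snap(c,c+'0.png'); cc=get_calibration(c); print(c,cc['vfov'],cc['cx'],cc['cy'],np.round(cc['extrinsics'],3).tolist())
    np.save('/tmp/%s0.npy'%c,d)
E
```

```text
pics
{'time_s': 0.0, 'joints': [1.086, 0.334, 0.04, 1.466, -0.013, 1.343, -0.058], 'qvel': [-0.002, 0.001, -0.001, 0.0, -0.002, 0.0, 0.0], 'joint_efforts': [0.001, -65.637, 1.335, -40.379, -0.06, 0.045, 0.0], 'tool_pos': [0.244, -0.602, 0.185], 'tcp_rot': [[-0.001, 0.926, 0.376], [0.001, 0.376, -0.926], [-1.0, -0.0, -0.002]], 'wrist_force': [0.394, 0.036, -0.04], 'torque': [0.005, -0.02, -0.03], 'gripper_width': 0.998}
scene 47.17731115289526 281.30041216757957 200.391206283487 [[0.883, 0.339, -0.325, 0.936], [0.469, -0.664, 0.582, -0.665], [-0.019, -0.666, -0.745, 1.042], [0.0, 0.0, 0.0, 1.0]]
top 52.607291834970574 272.50426430910727 210.04126486612213 [[0.129, -0.968, 0.214, 0.271], [-0.992, -0.127, 0.025, 0.079], [0.002, -0.215, -0.977, 1.192], [0.0, 0.0, 0.0, 1.0]]
```

View pics/scene0.png

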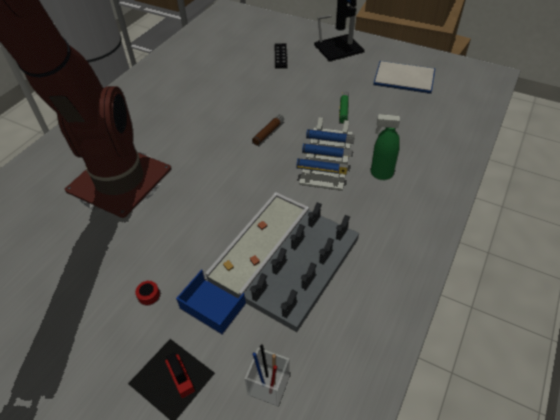

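View pics/top0.png

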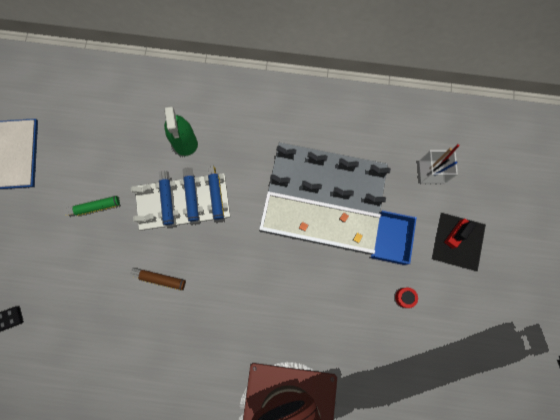

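Scene: rack with 3 blue shafts at scene (325,150) / top (190,198); 3 chips in the channel at top (304,227), (344,217), (358,238). The scraper is on the pad at top (460,235) and the tape at (407,297). Brown (160,280) and green (95,205) shafts on the bench are look-alikes.

Run:
```python
from h import *
for t in ['stage','tray_floor','channel_start','vee0','vee1','vee2','vee3','rack','scraper','pad','chip0','shaft0','spray','penbox','tape']:
  for c in ['scene','top']:
    r=landmark_of(c,t)
    print(t,c,[(np.round(q['at'],4).tolist(),round(q['confidence'],2)) for q in r[:6]])
print(read_state()['time_s'])
```

```text
stage scene [([0.579, -0.0317, -0.0062], 0.96), ([0.4948, 0.0196, 0.0346], 0.69)]
stage top [([0.5806, -0.0304, 0.0017], 0.6)]
tray_floor scene [([0.4946, -0.2321, -0.0003], 0.85)]
tray_floor top [([0.4944, -0.2298, 0.005], 0.97)]
channel_start scene [([0.5224, 0.0994, 0.029], 0.83), ([0.4756, -0.135, 0.0321], 0.62), ([0.5209, 0.4018, 0.0595], 0.59)]
channel_start top [([0.5174, 0.0955, 0.0234], 0.68), ([0.534, -0.4182, 0.0078], 0.31)]
vee0 scene [([0.6438, 0.0092, 0.0881], 0.93), ([0.6496, 0.0999, 0.0859], 0.89), ([0.6373, -0.0805, 0.0859], 0.83), ([0.6258, -0.1675, 0.0828], 0.79), ([0.5174, 0.4031, 0.0608], 0.15)]
vee0 top [([0.6261, -0.1706, 0.0872], 0.83), ([0.64, 0.0113, 0.0856], 0.82), ([0.6513, 0.0998, 0.0898], 0.73), ([0.6359, -0.0777, 0.0863], 0.68)]
vee1 scene [([0.6438, 0.0092, 0.0881], 0.93), ([0.6496, 0.0999, 0.0859], 0.89), ([0.6373, -0.0805, 0.0859], 0.83), ([0.6258, -0.1675, 0.0828], 0.79), ([0.5174, 0.4031, 0.0608], 0.15)]
vee1 top [([0.6261, -0.1706, 0.0872], 0.83), ([0.64, 0.0113, 0.0856], 0.82), ([0.6513, 0.0998, 0.0898], 0.73), ([0.6359, -0.0777, 0.0863], 0.68)]

[... 1282 characters left out ...]
[([0.5175, 0.4048, 0.0598], 0.94), ([0.5386, 0.3369, 0.0615], 0.91), ([0.5459, 0.2756, 0.0634], 0.74), ([0.2966, 0.3912, 0.0119], 0.61), ([0.4726, 0.6203, 0.0128], 0.61)]
shaft0 top [([0.4734, 0.6215, 0.017], 0.9), ([0.5355, 0.3361, 0.0629], 0.78), ([0.518, 0.4024, 0.0622], 0.77), ([0.3, 0.399, 0.0173], 0.62), ([0.5519, 0.2738, 0.061], 0.56)]
spray scene []
spray top [([0.4946, -0.2329, 0.0041], 0.6)]
penbox scene [([0.7103, -0.3369, 0.0014], 0.66)]
penbox top [([0.7058, -0.3356, 0.0008], 0.68), ([0.5325, -0.4165, 0.0084], 0.54)]
tape scene [([0.3345, -0.2786, -0.0004], 0.75)]
tape top [([0.6499, 0.0984, 0.0859], 0.63), ([0.3379, -0.2836, 0.0026], 0.59), ([0.4901, 0.0214, 0.0361], 0.38)]
1.6
```

Run:
```python
import cv2
a=cv2.imread('pics/scene0.png');b=cv2.imread('pics/top0.png')
cv2.imwrite('pics/c1.png',cv2.resize(a[100:330,170:400],(800,800))[:600])
c=cv2.resize(b[130:260,120:250],None,fx=4.5,fy=4.5,interpolation=cv2.INTER_CUBIC)
cv2.imwrite('pics/c2.png',c)
c=cv2.resize(b[130:310,255:500],None,fx=3.2,fy=3.2,interpolation=cv2.INTER_CUBIC)
cv2.imwrite('pics/c3.png',c)
```

```text
(no output)
```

View pics/c1.png

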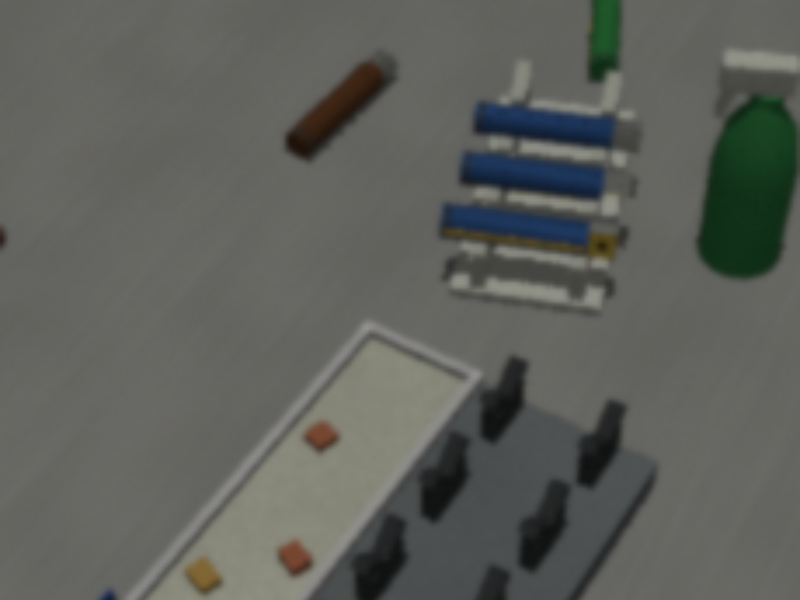

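View pics/c2.png

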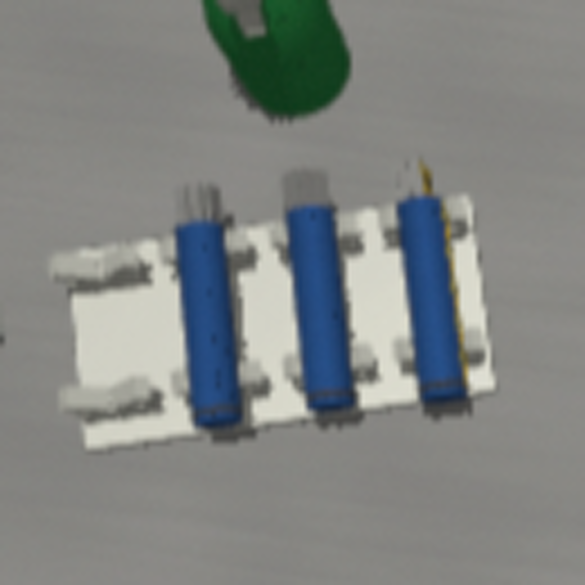

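View pics/c3.png

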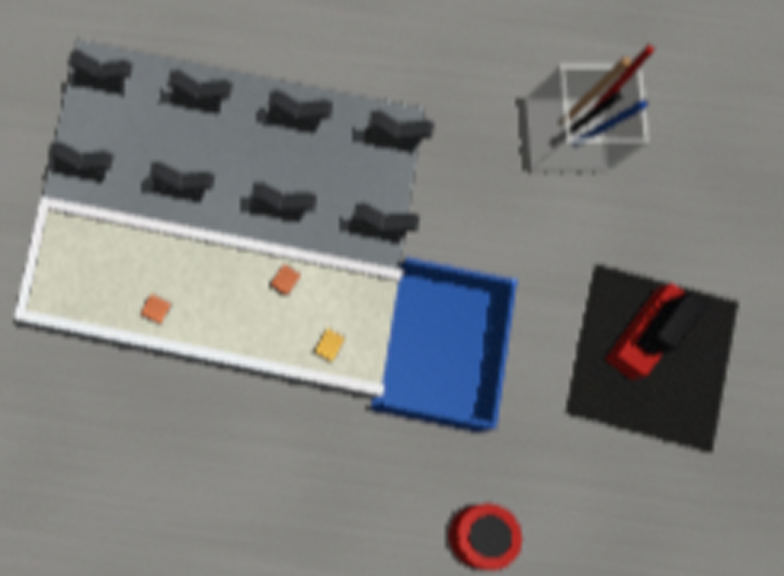

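```bash
cat > fit.py <<'E'
from h import *
from scipy.optimize import least_squares
# stage fit from landmarks
obs={ (59.0,-132):[(.6258,-.1675),(.6261,-.1706)],(59,-44):[(.6373,-.0805),(.6359,-.0777)],(59,44):[(.6438,.0092),(.64,.0113)],(59,132):[(.6496,.0999),(.6513,.0998)],
 (-70,125):[(.5224,.0994),(.5174,.0955)],(-70,-206):[(.4946,-.2321),(.4944,-.2298)],(0,0):[(.579,-.0317),(.5806,-.0304)]}
def res(p):
    x,y,t,vx=p; r=[]
    for (a,b),L in obs.items():
        a=(a if a!=59 else vx)/1000;b=b/1000
        for q in L: r+= [x+a*np.cos(t)-b*np.sin(t)-q[0], y+a*np.sin(t)+b*np.cos(t)-q[1]]
    return r
s=least_squares(res,[.579,-.031,-.09,59.],x_scale=[1,1,1,1000])
if __name__=='__main__':
    print(s.x, np.abs(s.fun).max(), np.round(np.array(s.fun)*1000,1))
STAGE=s.x[:3]
def S(a,b,z,P=None):
    x,y,t=STAGE if P is None else P; return np.array([x+a*np.cos(t)-b*np.sin(t),y+a*np.sin(t)+b*np.cos(t),z])
E
python3 fit.py
python3 - <<'E'
from fit import *
import station
print([n for n in dir(station) if not n.startswith('_')]); print(getattr(station,'tcp_to_grasp',None))
rp=np.array([.523,.370,np.arctan2(.404-.2747,-(.5178-.5489)) ]) 
t=np.arctan2(-( .5178-.5489),.4036-.2747); print('rack yaw',t)
c=(np.array([.5178,.4036])+[.537,.3365]+[.549,.2747])/3
R=np.array([*(np.array([.537,.3365])-0),0]); 
rx=c-(-0.034)*np.array([-np.sin(t),np.cos(t)]); print('rack c',rx)
rp=np.array([rx[0],rx[1],t])
for cam in ['scene','top']:
    im=cv2.imread(f'pics/{cam}0.png'); big=cv2.resize(im,None,fx=3,fy=3,interpolation=cv2.INTER_CUBIC)
    def line(pts,P,col):
        q=[]
        for p in pts:
            w,_=w2p(cam,S(p[0]/1e3,p[1]/1e3,p[2]/1e3,P)); q.append(((w+.5)*3).astype(int))
        cv2.polylines(big,[np.array(q)],False,col,1)
    line([(-125,-160,30),(140,-160,30),(140,160,30),(-125,160,30),(-125,-160,30)],STAGE,(0,255,0))
    line([(-23,-160,40),(-23,152,40),(-117,152,40),(-117,-160,40)],STAGE,(0,0,255))
    for y in (-132,-44,44,132): line([(59-49,y,85),(59+49,y,85)],STAGE,(255,255,0)); 
    for y in (-102,-34,34,102): line([(-49,y,62),(49,y,62)],rp,(255,255,0))
    line([(-65,-130,0),(65,-130,0),(65,130,0),(-65,130,0),(-65,-130,0)],rp,(0,255,255))
    x0,y0=(180,110) if cam=='scene' else (130,130)
    cv2.imwrite(f'pics/ov_{cam}.png',big[y0*3:y0*3+600,x0*3:x0*3+800])
E
```

```text
[ 5.80101242e-01 -3.06350889e-02 -7.79875246e-02  5.87476550e+01] 0.003938569989402979 [ 2.6  0.7  2.3  3.8 -2.1  1.4 -0.7 -1.4 -1.7 -0.5  2.1 -2.6 -0.6 -3.5
 -2.3 -3.4 -2.3  0.   2.7  3.9 -0.3  1.5 -0.1 -0.8  1.1  1.1 -0.5 -0.2]
['MotionError', 'cut_out', 'get_calibration', 'get_image', 'landmark_of', 'look_for', 'read_state', 'sign_off', 'tcp_to_grasp']
0.0187
rack yaw 0.23674764360058415
rack c [0.52662556 0.37131827]
```

View pics/ov_scene.png

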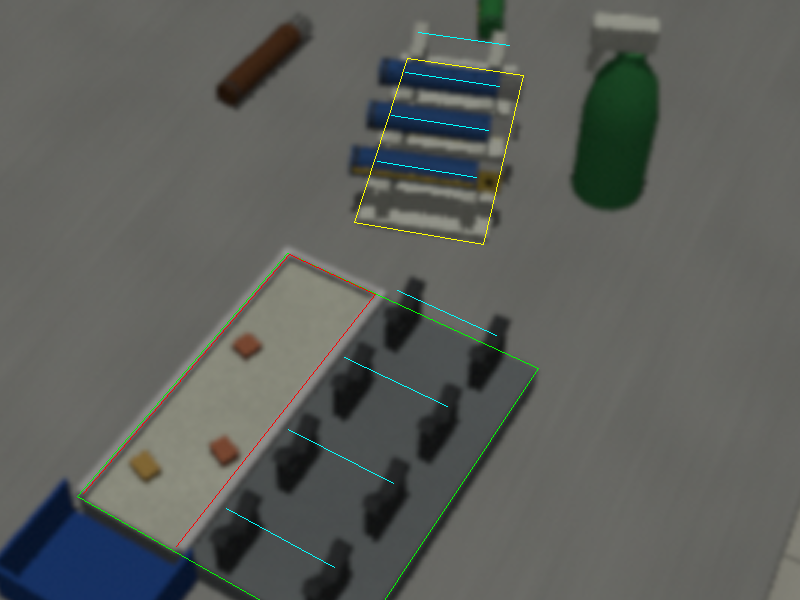

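View pics/ov_top.png

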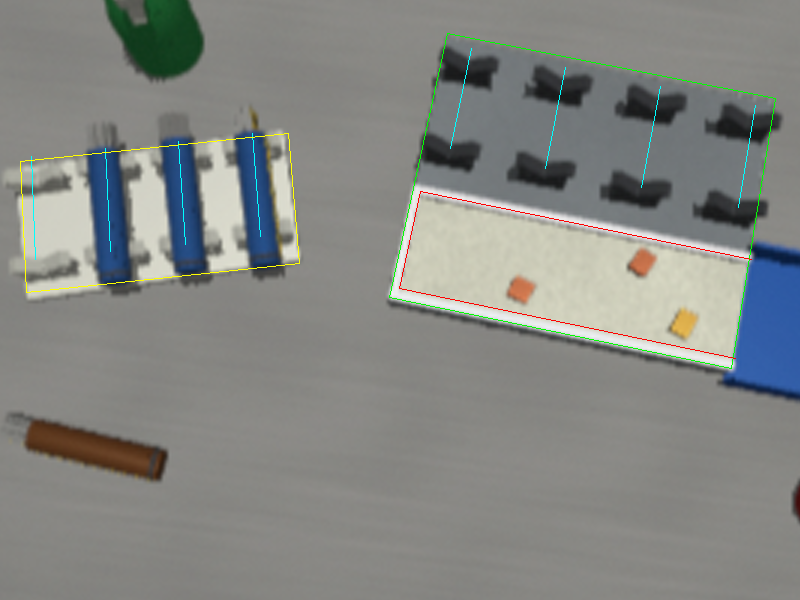

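Run:
```python
from h import *
for cam in ['top','scene']:
    im,d=get_image(cam); P=cloud(cam,d)
    m=cut_out(cam,'scraper')[0]['pixels']
    m=m&np.isfinite(P[...,2])
    Q=P[m]; print(cam,m.sum(), 'z pct',np.round(np.percentile(Q[:,2],[1,10,50,90,99]),3))
    for lo,hi in [(.07,.09),(.024,.042)]:
        k=(Q[:,2]>lo)&(Q[:,2]<hi); 
        if k.sum()>5:
            r=cv2.minAreaRect((Q[k][:,:2]*1000).astype(np.float32)); print(lo,k.sum(),np.round(r[0],1),np.round(r[1],1),round(r[2],1),np.round(Q[k].mean(0),4))
    ys,xs=np.where(m); y0,x0=max(ys.min()-15,0),xs.min()-25
    crop=im[y0:y0+60,x0:x0+75][...,::-1]; cv2.imwrite(f'pics/scr_{cam}.png',cv2.resize(crop,None,fx=8,fy=8,interpolation=cv2.INTER_CUBIC)); print(x0,y0)
```

```text
top 477 z pct [0.003 0.019 0.041 0.079 0.082]
0.07 161 [ 528.3 -413.6] [20.7 53.1] 59.2 [ 0.5274 -0.412   0.0779]
0.024 171 [ 528.5 -413.2] [31.2 85.4] 59.6 [ 0.521  -0.4023  0.0325]
420 204
scene 664 z pct [0.003 0.022 0.037 0.081 0.083]
0.07 246 [ 532.2 -414.5] [19.9 54.2] 58.2 [ 0.5345 -0.4159  0.0793]
0.024 279 [ 533.1 -415. ] [29.9 85.3] 58.5 [ 0.5458 -0.423   0.0335]
141 338
```

```bash
cat > plan.py <<'E'
import sys
from h import *
# usage: plan.py "x,y,z,yawz_deg" ... waypoints (None -> keep), chain of calls
def plan(wps, start=None):
    s=read_state()
    p=np.array(s['tool_pos']); R=np.array(s['tcp_rot']); yaw=np.degrees(np.arctan2(R[1,2],R[0,2]))
    print('t',round(s['time_s'],2),'p',np.round(p,4),'yawz',round(yaw,2),'w',round(s['gripper_width'],3),'F',np.round(s['wrist_force'],1),'tilt',np.round(R[:,0],3))
    for w in wps:
        t=[ (c if v is None else v) for v,c in zip(w,[*p,yaw])]
        n=0
        while True:
            e=np.array(t[:3])-p; dyaw=(t[3]-yaw+180)%360-180
            if n and np.abs(e).max()<3e-4 and abs(dyaw)<.3: break
            a=np.radians(yaw); z=np.array([np.cos(a),np.sin(a),0]); x=np.array([0,0,-1.]); y=np.cross(z,x)
            dl=np.array([e@x,e@y,e@z])/.08; m=np.abs(dl).max()
            if m>1: dl=dl/m
            dl=np.round(dl,3)
            tr=np.round(np.clip(-dyaw,-35.5,35.5)/180,4)
            print('  [%.3f,%.3f,%.3f,%.4f]'%(*dl,tr), end='')
            p=p+.08*(dl[0]*x+dl[1]*y+dl[2]*z); yaw=yaw-tr*180
            print('   -> ',np.round(p,4),round(yaw,1)); n+=1
            if n>15: break
if __name__=='__main__':
    plan([[None if q=='_' else float(q) for q in a.split(',')] for a in sys.argv[1:]])
E
python3 plan.py 0.530,-0.414,0.13,-121 _,_,0.047,_
```

```text
t 1.8 p [ 0.2446 -0.6022  0.1855] yawz -67.9 w 1.0 F [ 0.1 -1.   0.2] tilt [ 0.  0. -1.]
  [0.166,1.000,-0.200,0.1972]   ->  [ 0.3127 -0.5573  0.1723] -103.4
  [0.223,0.939,-1.000,0.0978]   ->  [ 0.4043 -0.4969  0.1544] -121.0
  [0.180,0.479,-1.000,0.0000]   ->  [ 0.4783 -0.448   0.14  ] -121.0
  [0.125,0.335,-0.697,0.0000]   ->  [ 0.53  -0.414  0.13 ] -121.0
  [1.000,0.000,0.000,-0.0000]   ->  [ 0.53  -0.414  0.05 ] -121.0
  [0.038,0.000,0.000,-0.0000]   ->  [ 0.53  -0.414  0.047] -121.0
```

View pics/scr_scene.png

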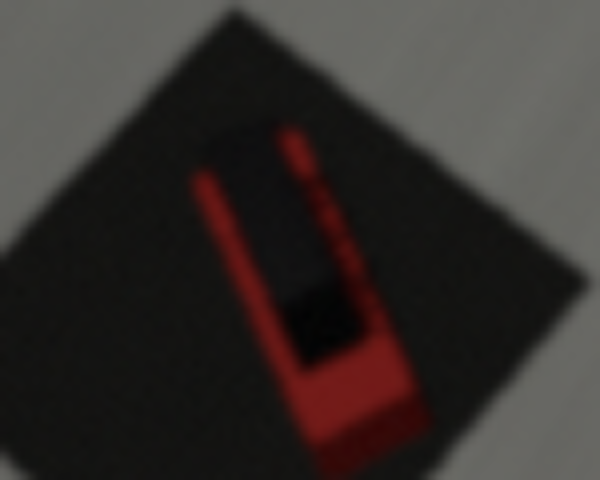

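The crop shows the red foot with its black upright grip on the pad, so this is the scraper (scene ~(179,372)). The red tape (148,292) is round and not meant.

Call:
{"name": "carry_out", "arguments": {
  "deltas": [
    [0.17,1.0,-0.2,0.197,1],
    [0.17,1.0,-0.2,0.197,1],
    [0.17,1.0,-0.2,0.197,1],
    [0.17,1.0,-0.2,0.197,1],
    [0.17,1.0,-0.2,0.197,1]
  ],
  "newtons": 40
}}

```text
time_s: 2.22
tool_pos: [0.3137, -0.5565, 0.1718]
tcp_rot: [[-0.0, 0.972, -0.233], [0.0, -0.233, -0.972], [-1.0, -0.0, -0.0]]
wrist_force: [-0.3, -0.3, 0.3]
gripper_width: 0.998
```

Call:
{"name": "carry_out", "arguments": {
  "deltas": [
    [0.22,0.94,-1.0,0.098,1],
    [0.22,0.94,-1.0,0.098,1],
    [0.22,0.94,-1.0,0.098,1],
    [0.22,0.94,-1.0,0.098,1],
    [0.22,0.94,-1.0,0.098,1]
  ]
}}

```text
time_s: 2.63
tool_pos: [0.4064, -0.4946, 0.1539]
tcp_rot: [[-0.0, 0.861, -0.509], [0.001, -0.509, -0.861], [-1.0, -0.001, -0.001]]
wrist_force: [0.6, -0.7, 0.3]
gripper_width: 1.002
```

Call:
{"name": "carry_out", "arguments": {
  "deltas": [
    [0.18,0.48,-1.0,0,1],
    [0.18,0.48,-1.0,0,1],
    [0.18,0.48,-1.0,0,1],
    [0.18,0.48,-1.0,0,1],
    [0.18,0.48,-1.0,0,1]
  ]
}}

```text
time_s: 3.05
tool_pos: [0.4775, -0.4484, 0.1399]
tcp_rot: [[-0.001, 0.859, -0.513], [-0.0, -0.513, -0.859], [-1.0, -0.0, 0.001]]
wrist_force: [0.4, -0.6, 0.3]
gripper_width: 0.999
```

Call:
{"name": "carry_out", "arguments": {
  "deltas": [
    [0.12,0.33,-0.7,0,1],
    [0.12,0.33,-0.7,0,1],
    [0.12,0.33,-0.7,0,1],
    [0.12,0.33,-0.7,0,1],
    [0.12,0.33,-0.7,0,1]
  ]
}}

```text
time_s: 3.47
tool_pos: [0.5277, -0.4155, 0.1307]
tcp_rot: [[-0.001, 0.857, -0.515], [-0.001, -0.515, -0.857], [-1.0, 0.0, 0.002]]
wrist_force: [-1.6, -0.3, -0.2]
gripper_width: 1.0
```

```bash
python3 plan.py 0.530,-0.414,0.13,-121 _,_,0.047,_
python3 - <<'E'
from h import *
for c in ('scene','top'): print(c,landmark_of(c,'scraper')[:2]); snap(c,c+'1.png')
E
```

```text
t 3.47 p [ 0.5277 -0.4155  0.1307] yawz -121.02 w 1.0 F [-1.6 -0.3 -0.2] tilt [-0.001 -0.001 -1.   ]
  [0.008,0.015,-0.031,-0.0001]   ->  [ 0.53  -0.414  0.13 ] -121.0
  [1.000,0.000,0.000,-0.0000]   ->  [ 0.53  -0.414  0.05 ] -121.0
  [0.038,0.000,0.000,-0.0000]   ->  [ 0.53  -0.414  0.047] -121.0
scene [{'at': [0.5306, -0.4122, 0.0034], 'confidence': 0.91}, {'at': [0.5121, -0.4234, -0.0019], 'confidence': 0.31}]
top [{'at': [0.5362, -0.4159, 0.0041], 'confidence': 0.65}, {'at': [0.6267, -0.1679, 0.0886], 'confidence': 0.59}]
```

Call:
{"name": "carry_out", "arguments": {
  "deltas": [
    [0.3,0.01,-0.03,0,1],
    [0.6,0.01,-0.03,0,1],
    [0.9,0.01,-0.03,0,1],
    [1.0,0.01,-0.03,0,1],
    [1.0,0.01,-0.03,0,1]
  ]
}}

```text
time_s: 4.08
tool_pos: [0.5296, -0.411, 0.048]
tcp_rot: [[-0.004, 0.858, -0.514], [0.002, -0.514, -0.858], [-1.0, -0.004, -0.0]]
wrist_force: [-0.0, -0.6, -0.4]
gripper_width: 1.0
```

Call:
{"name": "carry_out", "arguments": {
  "deltas": [
    [0.04,0,0,0,0],
    [0.04,0,0,0,0],
    [0.04,0,0,0,0],
    [0.04,0,0,0,0],
    [0.04,0,0,0,0]
  ]
}}

```text
time_s: 4.5
tool_pos: [0.5319, -0.4119, 0.0482]
tcp_rot: [[0.001, 0.858, -0.513], [-0.001, -0.513, -0.858], [-1.0, 0.001, 0.0]]
wrist_force: [-0.6, -0.1, -0.0]
gripper_width: 0.707
```

Call:
{"name": "carry_out", "arguments": {
  "deltas": [
    [0,0,0,0,0],
    [0,0,0,0,0],
    [0,0,0,0,0],
    [0,0,0,0,0],
    [-0.2,0,0,0,0]
  ]
}}

```text
time_s: 4.92
tool_pos: [0.5297, -0.4102, 0.0601]
tcp_rot: [[-0.004, 0.858, -0.513], [0.003, -0.513, -0.858], [-1.0, -0.005, -0.0]]
wrist_force: [-0.1, -0.9, -0.5]
gripper_width: 0.325
```

Call:
{"name": "carry_out", "arguments": {
  "deltas": [
    [0.17,0,0,0,0.32],
    [0.17,0,0,0,0],
    [0.17,0,0,0,0],
    [0.17,0,0,0,0],
    [0.17,0,0,0,0]
  ]
}}

```text
time_s: 5.33
tool_pos: [0.5315, -0.4114, 0.0496]
tcp_rot: [[-0.0, 0.858, -0.513], [0.0, -0.513, -0.858], [-1.0, -0.0, -0.0]]
wrist_force: [-0.0, -0.5, 0.7]
gripper_width: 0.102
```

Call:
{"name": "carry_out", "arguments": {
  "deltas": [
    [0,0,0,0,0],
    [0,0,0,0,0],
    [0,0,0,0,0],
    [0,0,0,0,0],
    [-0.1,0,0,0,0]
  ]
}}

```text
time_s: 5.75
tool_pos: [0.5306, -0.4108, 0.0562]
tcp_rot: [[-0.002, 0.858, -0.513], [0.002, -0.513, -0.858], [-1.0, -0.003, -0.0]]
wrist_force: [-0.3, -0.4, -0.5]
gripper_width: 0.008
```

Run:
```python
from h import *
for c in ('scene','top'): snap(c,c+'2.png'); print(c,landmark_of(c,'scraper')[:2])
a=cv2.imread('pics/scene2.png');cv2.imwrite('pics/z2.png',cv2.resize(a[260:420,60:300],None,fx=3,fy=3))
a=cv2.imread('pics/top2.png');cv2.imwrite('pics/z2b.png',cv2.resize(a[160:340,360:560],None,fx=3,fy=3))
```

```text
scene [{'at': [0.5338, -0.4115, 0.0008], 'confidence': 0.78}]
top [{'at': [0.5326, -0.4157, 0.0081], 'confidence': 0.61}]
```

View pics/z2.png

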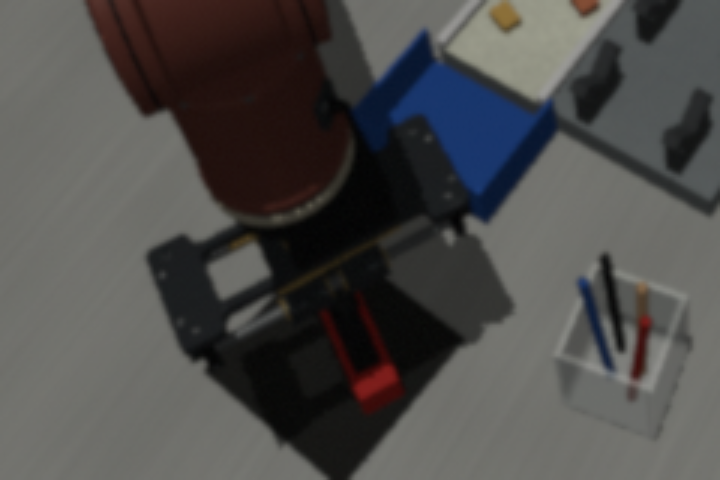

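View pics/z2b.png

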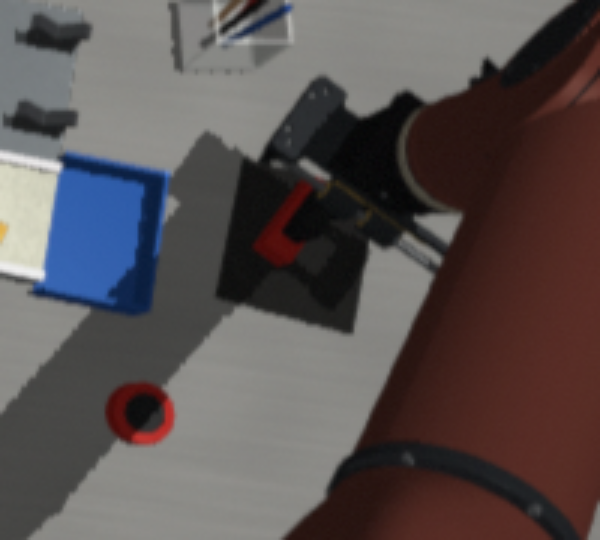

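Run:
```python
from h import *
print({k:np.round(v,3).tolist() for k,v in read_state().items()})
im,d=snap('scene','scene3.png')
a=cv2.imread('pics/scene3.png');cv2.imwrite('pics/z3.png',cv2.resize(a[320:420,100:225],None,fx=6,fy=6,interpolation=cv2.INTER_CUBIC))
P=cloud('scene',d); np.save('/tmp/P.npy',P)
for v in range(352,402,4): print(v,[ '%4d'%(1000*P[v,u,2]) if P[v,u,2]==P[v,u,2] else 'nan' for u in range(140,205,4)])
s=read_state(); print('tcp px',w2p('scene',np.array(s['tool_pos'])), 'grasp',w2p('scene',np.array(s['tool_pos'])+[0,0,.0187]))
```

```text
{'time_s': 5.95, 'joints': [0.585, 0.464, 0.011, 1.55, -0.005, 1.126, -1.513], 'qvel': [-0.0, 0.006, -0.001, 0.01, -0.0, -0.003, -0.001], 'joint_efforts': [0.005, -72.616, 1.32, -37.877, -0.021, -0.04, 0.0], 'tool_pos': [0.532, -0.412, 0.058], 'tcp_rot': [[0.001, 0.858, -0.513], [-0.001, -0.513, -0.858], [-1.0, 0.001, 0.0]], 'wrist_force': [-0.068, -0.302, 0.012], 'torque': [0.121, -0.023, -0.024], 'gripper_width': 0.006}
352 ['   2', '  -2', '   2', ' 209', ' 207', ' 201', ' 188', ' 184', ' 181', ' 191', ' 185', ' 179', ' 169', '   0', '   3', '   0', '  -1']
356 ['   0', ' 204', ' 209', ' 200', ' 192', ' 189', ' 188', ' 192', ' 180', ' 178', ' 171', '   4', '   5', '   0', '   0', '   1', '   0']
360 [' 209', ' 203', '   0', '   2', ' 189', ' 186', ' 189', ' 179', ' 118', ' 109', '  37', '   3', '   3', '   4', '   1', '  -2', '   0']
364 ['   2', '  -1', '   5', ' 182', ' 187', ' 181', ' 173', '  34', ' 103', '  77', '  76', '   1', '   4', '   4', '   6', '   4', '   2']
368 ['   1', ' 184', ' 178', '   5', '   0', '   0', '   4', '   5', '  80', '  80', '  80', '  34', '   3', '
[... 610 characters left out ...]
  5', '   4', '   3', '   1', '   4', '   5', '   6', '   2', '   5', '  36', '  32', '  33', '  26', '   6', '   2', '   1']
392 ['   1', '   5', '   6', '   4', '   1', '   4', '   3', '   5', '   0', '   8', '  34', '  29', '  20', '   6', '   3', '  -3', '   0']
396 ['  -2', '   4', '   4', '   5', '   8', '   4', '   3', '   4', '   4', '   4', '   3', '  12', '   3', '   3', '   0', '   0', '   0']
400 ['   0', '  -4', '   4', '   3', '   1', '   4', '   4', '   4', '   4', '   4', '   1', '   6', '   2', '   7', '   0', '  -1', '  -1']
tcp px (array([176.98290997, 366.8072031 ]), np.float64(1.0121207372126328)) grasp (array([175.35827601, 363.12745884]), np.float64(0.998181624985532))
```

View pics/z3.png

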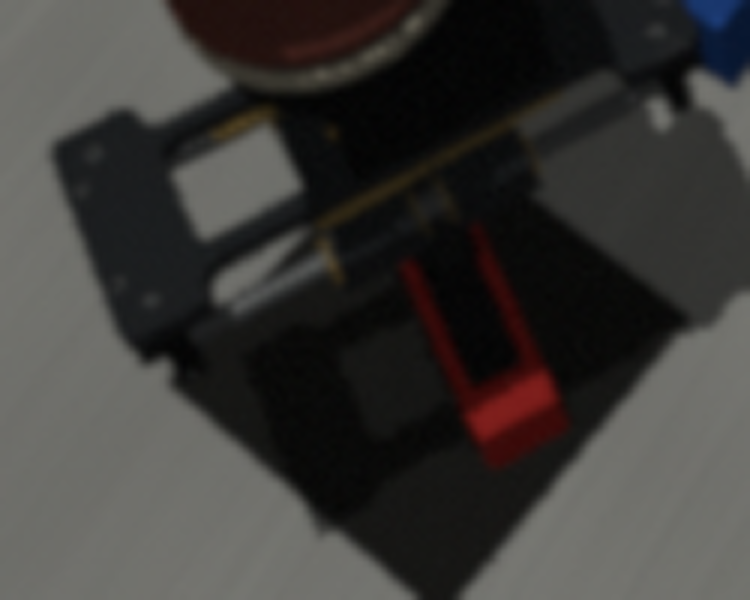

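Run:
```python
from h import *
P=np.load('/tmp/P.npy'); s=read_state(); R=np.array(s['tcp_rot']); t=np.array(s['tool_pos'])
L=(P-t)@R  # tool coords x down,y,z
for v in range(350,392,2):
  for u in range(160,196,2):
    p=L[v,u]
    if np.all(np.isfinite(p)) and P[v,u,2]>.045 and P[v,u,2]<.135: print((u,v),'up %4.0f y %4.0f z %4.0f wz %4.0f'%(-p[0]*1e3,p[1]*1e3,p[2]*1e3,P[v,u,2]*1e3))
```

```text
(174, 356) up   70 y   10 z   -3 wz  128
(172, 358) up   67 y   11 z    2 wz  125
(174, 358) up   64 y   11 z   -1 wz  122
(176, 358) up   60 y   11 z   -5 wz  117
(178, 358) up   60 y   13 z   -8 wz  117
(172, 360) up   61 y   11 z    4 wz  119
(174, 360) up   19 y   -7 z   -0 wz   77
(176, 360) up   52 y   11 z   -3 wz  110
(178, 360) up   51 y   13 z   -7 wz  109
(170, 362) up   61 y   13 z    9 wz  118
(172, 362) up   56 y   13 z    5 wz  114
(174, 362) up   49 y   12 z    2 wz  107
(176, 362) up   42 y   10 z   -2 wz  100
(178, 362) up   42 y   12 z   -5 wz  100
(170, 364) up   23 y   -2 z   10 wz   81
(172, 364) up   46 y   11 z    7 wz  104
(174, 364) up   41 y   11 z    3 wz   99
(176, 364) up   20 y    3 z   -0 wz   78
(178, 364) up   20 y    5 z   -4 wz   78
(180, 364) up   18 y    7 z   -8 wz   76
(170, 366) up   20 y    1 z   12 wz   78
(172, 366) up   40 y   12 z    8 wz   97
(174, 366) up   21 y    5 z    5 wz   79
(176, 366) up   23 y    9 z    1 wz   81
(178, 366) up   24 y   11 z   -2 wz   82
(180, 366) up   22 y   12 z   -6 wz   80
(172, 368) up   22 y    8 z   10 w
[... 823 characters left out ...]
 79
(184, 374) up    9 y   26 z   -6 wz   67
(176, 376) up   19 y   26 z    9 wz   77
(178, 376) up   21 y   29 z    6 wz   79
(180, 376) up   17 y   29 z    2 wz   75
(182, 376) up   10 y   28 z   -1 wz   68
(184, 376) up    6 y   28 z   -5 wz   64
(176, 378) up   14 y   27 z   11 wz   71
(178, 378) up   11 y   28 z    8 wz   69
(180, 378) up    5 y   28 z    4 wz   63
(182, 378) up    2 y   28 z    0 wz   60
(184, 378) up   -2 y   29 z   -3 wz   55
(186, 378) up  -11 y   27 z   -7 wz   47
(178, 380) up    1 y   28 z    9 wz   59
(180, 380) up   -2 y   28 z    6 wz   56
(182, 380) up   -7 y   29 z    2 wz   51
(178, 382) up   -7 y   28 z   11 wz   51
(180, 382) up  -11 y   28 z    7 wz   46
```

Call:
{"name": "carry_out", "arguments": {
  "deltas": [
    [-1,0,0,0,0],
    [-1,0,0,0,0],
    [-1,0,0,0,0],
    [-1,0,0,0,0],
    [-1,0,0,0,0]
  ]
}}

```text
time_s: 6.42
tool_pos: [0.5314, -0.4114, 0.1373]
tcp_rot: [[-0.0, 0.858, -0.513], [0.0, -0.513, -0.858], [-1.0, -0.0, -0.0]]
wrist_force: [-0.7, 0.7, 0.6]
gripper_width: 0.006
```

```bash
cat > fing.py <<'E'
from h import *
s=read_state(); R=np.array(s['tcp_rot']); t=np.array(s['tool_pos']); print(t,s['gripper_width'],s['time_s'])
for cam in ('scene','top'):
    im,d=snap(cam,'f_%s.png'%cam); P=cloud(cam,d); L=(P-t)@R
    ok=np.isfinite(P[...,2])&(P[...,2]>.1)&(np.abs(L[...,1])<.05)&(np.abs(L[...,2])<.08)
    up=-L[...,0]*1e3
    for lo in range(-30,130,10):
        k=ok&(up>lo)&(up<=lo+10)
        if k.sum()>0: q=L[k]*1e3; print(cam,lo,k.sum(),'y',np.round([q[:,1].min(),q[:,1].max()]),'z',np.round(np.sort(q[:,2])[[0,k.sum()//4,k.sum()//2,-1]]))
    uv,_=w2p(cam,t); u,v=uv.astype(int); print(cam,uv); 
    a=cv2.imread('pics/f_%s.png'%cam); y0=max(0,min(v-50,320));x0=max(0,min(u-60,440)); b=a[y0:y0+100,x0:x0+120].copy()
    b=cv2.resize(b,None,fx=6,fy=6,interpolation=cv2.INTER_CUBIC); cv2.circle(b,(int((uv[0]-x0+.5)*6),int((uv[1]-y0+.5)*6)),5,(0,255,0),1)
    cv2.imwrite('pics/fz_%s.png'%cam,np.clip(b.astype(float)*1.8,0,255).astype(np.uint8))
E
python3 fing.py
```

```text
[ 0.53138319 -0.41135695  0.13727311] 0.006053917691711635 6.4167
scene 30 7 y [ 9. 12.] z [-7. -6.  2.  9.]
scene 40 24 y [ 9. 13.] z [-9. -5.  1.  9.]
scene 50 29 y [10. 13.] z [-9. -4.  0.  9.]
scene 60 21 y [ 2. 14.] z [-8. -3. -1.  8.]
scene 70 9 y [10. 12.] z [-5. -3. -2.  3.]
scene 80 19 y [-3.  5.] z [-4. -3. -0.  4.]
scene 90 1 y [4. 4.] z [-5. -5. -5. -5.]
scene 110 107 y [-26.  40.] z [-80. -22.   4.  79.]
scene 120 494 y [-27.  40.] z [-80. -29.  12.  80.]
scene [169.70767367 350.27884701]
top 30 8 y [-15. -10.] z [-8. -5.  2.  8.]
top 40 13 y [-14. -12.] z [-8. -4.  1. 10.]
top 50 4 y [-15. -14.] z [-8. -5.  4.  7.]
top 90 3 y [-14. -12.] z [7. 7. 8. 9.]
top 100 5 y [-40. -14.] z [-80.   7.   7.  18.]
top 110 97 y [-41.  23.] z [-79. -31.  -6.  70.]
top 120 301 y [-42.  -6.] z [-79. -25.   4.  71.]
top [477.42177847 224.56431871]
```

View pics/fz_scene.png

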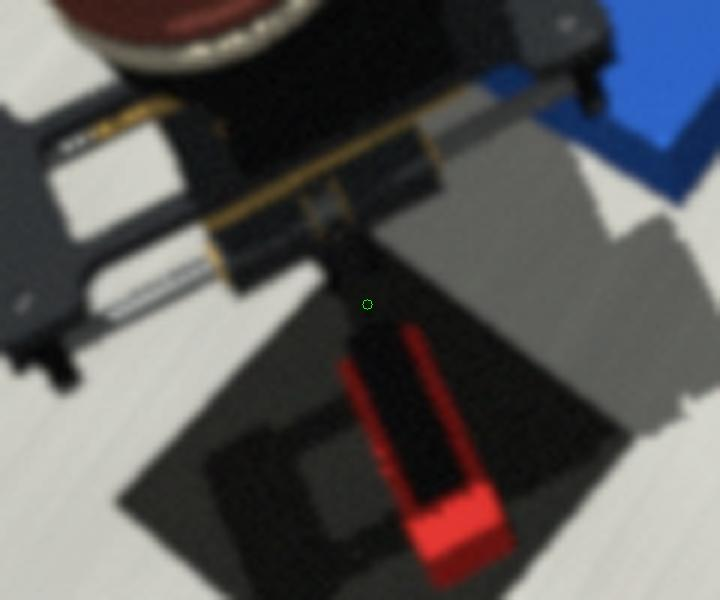

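View pics/fz_top.png

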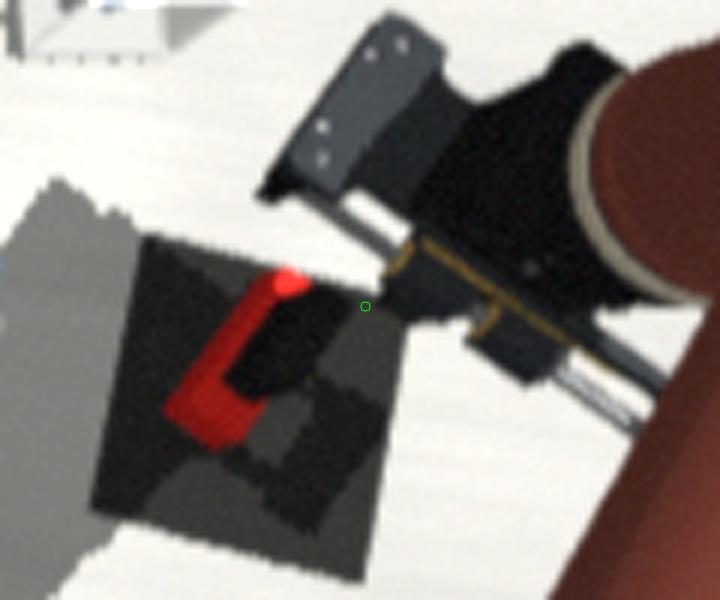

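The depth in both views puts the finger tips about 33 mm above the reported TCP. I'll settle it with a light touch on the grip's top, which stands at z ≈ 80 mm.

Call:
{"name": "carry_out", "arguments": {
  "deltas": [
    [0.3,0,0,0,0],
    [0.6,0,0,0,0],
    [0.9,0,0,0,0],
    [1,0,0,0,0],
    [1,0,0,0,0]
  ]
}}

```text
time_s: 6.93
tool_pos: [0.5295, -0.41, 0.0539]
tcp_rot: [[-0.005, 0.858, -0.513], [0.004, -0.513, -0.858], [-1.0, -0.006, -0.0]]
wrist_force: [-0.5, 0.8, -0.5]
gripper_width: 0.005
```

Call:
{"name": "carry_out", "arguments": {
  "deltas": [
    [0.03,0,0,0,0],
    [0.06,0,0,0,0],
    [0.08,0,0,0,0],
    [0.1,0,0,0,0],
    [0.1,0,0,0,0]
  ]
}}

```text
time_s: 7.35
tool_pos: [0.5317, -0.4117, 0.05]
tcp_rot: [[0.001, 0.858, -0.513], [-0.0, -0.513, -0.858], [-1.0, 0.001, -0.0]]
wrist_force: [0.5, 0.2, 0.2]
gripper_width: 0.008
```

Call:
{"name": "carry_out", "arguments": {
  "deltas": [
    [0.01,0,0,0,0],
    [0.02,0,0,0,0],
    [0.03,0,0,0,0],
    [0.03,0,0,0,0],
    [0.03,0,0,0,0]
  ]
}}

```text
time_s: 7.77
tool_pos: [0.5315, -0.4114, 0.0471]
tcp_rot: [[-0.0, 0.858, -0.513], [0.0, -0.513, -0.858], [-1.0, -0.0, -0.0]]
wrist_force: [0.3, -0.7, -0.5]
gripper_width: 0.003
```

Call:
{"name": "carry_out", "arguments": {
  "deltas": [
    [0.01,0,0,0,0],
    [0.02,0,0,0,0],
    [0.03,0,0,0,0],
    [0.03,0,0,0,0],
    [0.03,0,0,0,0]
  ]
}}

```text
time_s: 8.18
tool_pos: [0.5314, -0.4114, 0.0446]
tcp_rot: [[-0.0, 0.858, -0.513], [0.0, -0.513, -0.858], [-1.0, -0.0, -0.0]]
wrist_force: [-0.1, -0.3, -0.4]
gripper_width: 0.008
```

Call:
{"name": "carry_out", "arguments": {
  "deltas": [
    [0.01,0,0,0,0],
    [0.02,0,0,0,0],
    [0.03,0,0,0,0],
    [0.03,0,0,0,0],
    [0.03,0,0,0,0]
  ]
}}

```text
time_s: 8.6
tool_pos: [0.5316, -0.4116, 0.0435]
tcp_rot: [[0.001, 0.858, -0.513], [-0.0, -0.513, -0.858], [-1.0, 0.001, -0.0]]
wrist_force: [-3.4, 2.2, 8.8]
gripper_width: 0.006
```

Call:
{"name": "carry_out", "arguments": {
  "deltas": [
    [0.01,0,0,0,0],
    [0.02,0,0,0,0],
    [0.03,0,0,0,0],
    [0.03,0,0,0,0],
    [0.03,0,0,0,0]
  ]
}}

```text
time_s: 9.02
tool_pos: [0.5318, -0.4117, 0.0435]
tcp_rot: [[0.001, 0.858, -0.513], [-0.001, -0.513, -0.858], [-1.0, 0.001, -0.0]]
wrist_force: [-10.0, 7.1, 25.2]
gripper_width: 0.006
```

Call:
{"name": "carry_out", "arguments": {
  "deltas": [
    [-0.3,0,0,0,0.55],
    [-0.3,0,0,0,0.55],
    [-0.3,0,0,0,0.55],
    [-0.3,0,0,0,0.55],
    [-0.3,0,0,0,0.55]
  ]
}}

```text
time_s: 9.43
tool_pos: [0.5311, -0.4111, 0.063]
tcp_rot: [[-0.001, 0.858, -0.513], [0.001, -0.513, -0.858], [-1.0, -0.001, -0.0]]
wrist_force: [0.8, -0.5, 0.2]
gripper_width: 0.299
```

Call:
{"name": "carry_out", "arguments": {
  "deltas": [
    [0,0,0,0,0.55],
    [0,0,0,0,0.55],
    [0,0,0,0,0.55],
    [0,0,0,0,0.55],
    [0,0,0,0,0.55]
  ]
}}

```text
time_s: 9.85
tool_pos: [0.5314, -0.4115, 0.0638]
tcp_rot: [[-0.0, 0.858, -0.513], [0.0, -0.513, -0.858], [-1.0, -0.0, -0.0]]
wrist_force: [-0.2, 0.4, -0.3]
gripper_width: 0.541
```

```bash
python3 plan.py 0.531,-0.4135,0.0095,-121
python3 - <<'E'
from h import *
for cam in ['top','scene']:
    im,d=get_image(cam); P=cloud(cam,d)
    m=cut_out(cam,'scraper')[0]['pixels']&np.isfinite(P[...,2]); Q=P[m]
    for lo,hi in [(.07,.086),(.024,.042)]:
        k=(Q[:,2]>lo)&(Q[:,2]<hi); 
        if k.sum()>5:
            r=cv2.minAreaRect((Q[k][:,:2]*1000).astype(np.float32)); print(lo,k.sum(),np.round(r[0],1),np.round(r[1],1),round(r[2],1))
E
```

```text
t 9.85 p [ 0.5314 -0.4115  0.0638] yawz -120.88 w 0.541 F [-0.2  0.4 -0.3] tilt [-0.  0. -1.]
  [0.679,0.008,0.024,0.0007]   ->  [ 0.531  -0.4135  0.0095] -121.0
0.07 101 [ 521.5 -408.5] [19.5 37.4] 59.5
0.024 139 [ 516.7 -406.7] [31.7 61.3] 57.6
0.07 234 [ 534.8 -416. ] [19.9 48.9] 58.2
0.024 274 [ 533.9 -415.4] [30.  83.4] 58.3
```

Call:
{"name": "carry_out", "arguments": {
  "deltas": [
    [0.2,0,0.02,0,0.55],
    [0.4,0,0.02,0,0.55],
    [0.6,0,0.02,0,0.55],
    [0.67,0,0.02,0,0.55],
    [0.67,0,0.02,0,0.3]
  ]
}}

```text
time_s: 10.47
tool_pos: [0.5296, -0.4121, 0.0087]
tcp_rot: [[-0.002, 0.858, -0.513], [0.002, -0.513, -0.858], [-1.0, -0.003, -0.0]]
wrist_force: [-0.4, 0.9, -0.0]
gripper_width: 0.526
```

Call:
{"name": "carry_out", "arguments": {
  "deltas": [
    [0,0,0,0,0],
    [0,0,0,0,0],
    [0,0,0,0,0],
    [0,0,0,0,0],
    [0,0,0,0,0]
  ]
}}

```text
time_s: 10.88
tool_pos: [0.5311, -0.4132, 0.0112]
tcp_rot: [[0.001, 0.858, -0.513], [-0.001, -0.513, -0.858], [-1.0, 0.001, 0.0]]
wrist_force: [-0.9, -0.4, 2.9]
gripper_width: 0.226
```

Call:
{"name": "carry_out", "arguments": {
  "deltas": [
    [0,0,0,0,0],
    [0,0,0,0,0],
    [0,0,0,0,0],
    [0,0,0,0,0],
    [0,0,0,0,0]
  ]
}}

```text
time_s: 11.3
tool_pos: [0.5311, -0.4132, 0.0112]
tcp_rot: [[0.001, 0.858, -0.513], [-0.001, -0.513, -0.858], [-1.0, 0.001, 0.0]]
wrist_force: [-0.1, 0.7, 5.6]
gripper_width: 0.225
```

```bash
python3 - <<'E'
from fit import *
print(np.degrees(STAGE[2]))
for b in (125,-160,-195): print(b,S(-.07,b/1e3,0))
for cam in ('scene','top'):
    im,d=get_image(cam); P=cloud(cam,d)
    x,y,t=STAGE; X=(P[...,0]-x)*np.cos(t)+(P[...,1]-y)*np.sin(t); Y=-(P[...,0]-x)*np.sin(t)+(P[...,1]-y)*np.cos(t)
    for nm,k in [('chan',(abs(X+.07)<.04)&(abs(Y)<.14)),('plate',(abs(X-.06)<.03)&(abs(Y)<.02)),('bench',(X>.16)&(X<.25)&(abs(Y)<.1))]: print(cam,nm,np.round(np.nanpercentile(P[k][:,2],[10,50,90]),4))
    # channel inner edges: lips
    for y0 in (-.13,-.05,.05,.13):
        k=(abs(Y-y0)<.02)&(P[...,2]>.036)&(P[...,2]<.046)&(X<-.0)&(X>-.14); q=X[k]; print(cam,y0,'lip X',np.round(np.sort(q[q<-.07]),3)[[0,-1]] if (q<-.07).any() else '',np.round(np.sort(q[q>-.07]),3)[[0,-1]] if (q>-.07).any() else '')
E
python3 plan.py _,_,0.092,_ 0.5198,0.0995,0.092,-94.5 _,_,0.0382,_
```

```text
-4.468356014226692
125 [0.52005257 0.09943857 0.        ]
-160 [ 0.49784865 -0.18469518  0.        ]
-195 [ 0.49512185 -0.21958879  0.        ]
scene chan [0.0283 0.0309 0.0342]
scene plate [0.0276 0.0301 0.0326]
scene bench [-0.0024  0.0002  0.0027]
scene -0.13 lip X [-0.125 -0.079] [-0.023 -0.013]
scene -0.05 lip X [-0.125 -0.114] [-0.054 -0.013]
scene 0.05 lip X [-0.125 -0.079] [-0.024 -0.013]
scene 0.13 lip X [-0.125 -0.092] [-0.056 -0.013]
top chan [0.0273 0.0303 0.0338]
top plate [0.0259 0.0289 0.0317]
top bench [-0.0041 -0.0012  0.0019]
top -0.13 lip X [-0.129 -0.085] [-0.048 -0.019]
top -0.05 lip X [-0.129 -0.084] [-0.06  -0.018]
top 0.05 lip X [-0.129 -0.073] [-0.028 -0.019]
top 0.13 lip X [-0.129 -0.076] [-0.027 -0.018]
t 11.4 p [ 0.5311 -0.4132  0.0112] yawz -120.88 w 0.224 F [-0.8  0.5  5.8] tilt [ 0.001 -0.001 -1.   ]
  [-1.000,0.000,0.000,-0.0000]   ->  [ 0.5311 -0.4132  0.0912] -120.9
  [-0.010,0.000,0.000,-0.0000]   ->  [ 0.5311 -0.4132  0.092 ] -120.9
  [0.000,-0.628,-1.000,-0.1466]   ->  [ 0.5291 -0.3188  0.092 ] -94.5
  [0.000,-0.101,-1.000,0.0000]   ->  [ 0.5273 -0.2384  0.092 ] -94.5
  [0.000,-0.101,-1.000,0.0000]   ->  [ 0.5255 -0.158   0.092 ] -94.5
  [0.000,-0.101,-1.000,0.0000]   ->  [ 0.5237 -0.0776  0.092 ] -94.5
  [0.000,-0.101,-1.000,0.0000]   ->  [0.5219 0.0027 0.092 ] -94.5
  [0.000,-0.100,-1.000,0.0000]   ->  [0.5202 0.0831 0.092 ] -94.5
  [0.000,-0.021,-0.204,0.0000]   ->  [0.5198 0.0995 0.092 ] -94.5
  [0.673,0.000,0.000,-0.0000]   ->  [0.5198 0.0995 0.0382] -94.5
```

Call:
{"name": "carry_out", "arguments": {
  "deltas": [
    [-0.25,0,0,0,0],
    [-0.5,0,0,0,0],
    [-0.75,0,0,0,0],
    [-1,0,0,0,0],
    [-1,0,0,0,0]
  ]
}}

```text
time_s: 11.82
tool_pos: [0.5324, -0.414, 0.0943]
tcp_rot: [[0.004, 0.858, -0.513], [-0.003, -0.513, -0.858], [-1.0, 0.005, 0.0]]
wrist_force: [0.7, -0.7, -2.2]
gripper_width: 0.225
```

Call:
{"name": "carry_out", "arguments": {
  "deltas": [
    [0,-0.16,-0.25,-0.037,0],
    [0,-0.32,-0.5,-0.073,0],
    [0,-0.47,-0.75,-0.11,0],
    [0,-0.63,-1,-0.147,0],
    [0,-0.63,-1,-0.147,0]
  ]
}}

```text
time_s: 12.23
tool_pos: [0.5289, -0.3118, 0.0888]
tcp_rot: [[-0.002, 0.998, -0.064], [0.004, -0.064, -0.998], [-1.0, -0.002, -0.004]]
wrist_force: [1.5, 0.6, -3.0]
gripper_width: 0.231
```

Call:
{"name": "carry_out", "arguments": {
  "deltas": [
    [0,-0.03,-0.25,0,0],
    [0,-0.05,-0.5,0,0],
    [0,-0.08,-0.75,0,0],
    [0,-0.1,-1,0,0],
    [0,-0.1,-1,0,0]
  ]
}}

```text
time_s: 12.65
tool_pos: [0.5267, -0.2326, 0.089]
tcp_rot: [[-0.002, 0.997, -0.073], [0.003, -0.073, -0.997], [-1.0, -0.002, -0.003]]
wrist_force: [0.8, 0.9, -2.6]
gripper_width: 0.226
```

```bash
python3 plan.py 0.5198,0.0995,0.092,-94.5 _,_,0.0382,_
python3 - <<'E'
from h import *
snap('scene','s4.png');snap('top','t4.png')
E
```

```text
t 12.65 p [ 0.5267 -0.2326  0.089 ] yawz -94.16 w 0.226 F [ 0.8  0.9 -2.6] tilt [-0.002  0.003 -1.   ]
  [-0.009,-0.094,-1.000,0.0019]   ->  [ 0.525  -0.1523  0.0897] -94.5
  [-0.009,-0.099,-1.000,-0.0000]   ->  [ 0.5233 -0.0719  0.0905] -94.5
  [-0.009,-0.100,-1.000,-0.0000]   ->  [0.5217 0.0085 0.0912] -94.5
  [-0.009,-0.099,-1.000,-0.0000]   ->  [0.52   0.0888 0.0919] -94.5
  [-0.001,-0.013,-0.133,-0.0000]   ->  [0.5198 0.0995 0.092 ] -94.5
  [0.672,0.000,0.000,-0.0000]   ->  [0.5198 0.0995 0.0382] -94.5
```

View pics/s4.png

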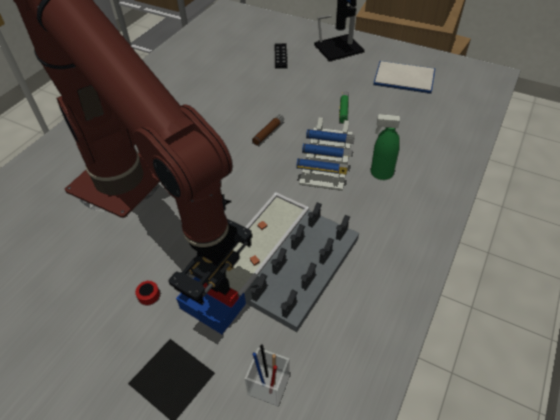

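The scraper is held above the tray at scene (222,297) and the pad (172,378) is empty. I'm carrying on to the channel's start.

Call:
{"name": "carry_out", "arguments": {
  "deltas": [
    [0,-0.03,-0.25,0,0],
    [0,-0.05,-0.5,0,0],
    [0,-0.08,-0.75,0,0],
    [0,-0.1,-1,0.002,0],
    [0,-0.1,-1,0.002,0]
  ]
}}

```text
time_s: 13.17
tool_pos: [0.5249, -0.1539, 0.0897]
tcp_rot: [[-0.001, 0.997, -0.08], [0.002, -0.08, -0.997], [-1.0, -0.001, -0.002]]
wrist_force: [1.1, 0.7, -2.5]
gripper_width: 0.227
```

Call:
{"name": "carry_out", "arguments": {
  "deltas": [
    [0,-0.03,-0.25,0,0],
    [0,-0.05,-0.5,0,0],
    [0,-0.08,-0.75,0,0],
    [0,-0.1,-1,0,0],
    [0,-0.1,-1,0,0]
  ]
}}

```text
time_s: 13.58
tool_pos: [0.5236, -0.0737, 0.0899]
tcp_rot: [[-0.0, 0.997, -0.08], [0.002, -0.08, -0.997], [-1.0, -0.001, -0.002]]
wrist_force: [0.8, 0.8, -3.4]
gripper_width: 0.227
```

Call:
{"name": "carry_out", "arguments": {
  "deltas": [
    [0,-0.03,-0.25,0,0],
    [0,-0.05,-0.5,0,0],
    [0,-0.08,-0.75,0,0],
    [0,-0.1,-1,0,0],
    [0,-0.1,-1,0,0]
  ]
}}

```text
time_s: 14.0
tool_pos: [0.5223, 0.0066, 0.09]
tcp_rot: [[-0.0, 0.997, -0.08], [0.002, -0.08, -0.997], [-1.0, -0.0, -0.002]]
wrist_force: [-0.6, 1.4, -2.6]
gripper_width: 0.227
```

Call:
{"name": "carry_out", "arguments": {
  "deltas": [
    [0,-0.03,-0.25,0,0],
    [0,-0.05,-0.5,0,0],
    [0,-0.08,-0.75,0,0],
    [0,-0.1,-1,0,0],
    [0,-0.1,-1,0,0]
  ]
}}

```text
time_s: 14.42
tool_pos: [0.521, 0.0869, 0.0901]
tcp_rot: [[-0.0, 0.997, -0.08], [0.002, -0.08, -0.997], [-1.0, -0.0, -0.002]]
wrist_force: [-0.6, 0.5, -2.5]
gripper_width: 0.227
```

```bash
python3 plan.py 0.5200,0.0995,0.092,-94.5 _,_,0.0382,_
python3 - <<'E'
from h import *
snap('scene','s5.png');snap('top','t5.png')
a=cv2.imread('pics/s5.png')[170:320,170:320];b=cv2.imread('pics/t5.png')[140:290,240:440]
cv2.imwrite('pics/z5.png',np.hstack([cv2.resize(a,(400,400)),cv2.resize(b,(400,300)) if 0 else cv2.copyMakeBorder(cv2.resize(b,(400,300)),0,100,0,0,0)]))
E
```

```text
t 14.42 p [0.521  0.0869 0.0901] yawz -94.6 w 0.227 F [-0.6  0.5 -2.5] tilt [-0.     0.002 -1.   ]
  [-0.024,-0.025,-0.156,-0.0005]   ->  [0.52   0.0995 0.092 ] -94.5
  [0.673,0.000,0.000,-0.0000]   ->  [0.52   0.0995 0.0382] -94.5
```

View pics/z5.png

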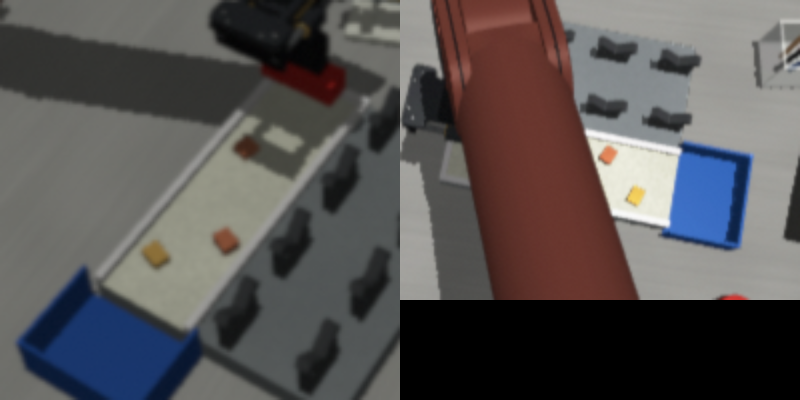

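```bash
cat > redx.py <<'E'
from fit import *
x,y,t=STAGE
im,d=get_image('scene'); P=cloud('scene',d)
r=(im[...,0]>55)&(im[...,1]<30)&(im[...,2]<35)
X=(P[...,0]-x)*np.cos(t)+(P[...,1]-y)*np.sin(t); Y=-(P[...,0]-x)*np.sin(t)+(P[...,1]-y)*np.cos(t)
s=read_state(); tp=s['tool_pos']
k=r&(np.hypot(P[...,0]-tp[0],P[...,1]-tp[1])<.07)&(P[...,2]<.14)
print(k.sum(),'X',np.round(np.percentile(X[k],[0,2,50,98,100]),4),'Y',np.round(np.percentile(Y[k],[2,98]),4),'z',np.round(np.percentile(P[k][:,2],[1,50,99]),4))
q=P[k]; rr=cv2.minAreaRect(np.stack([X[k],Y[k]],-1).astype(np.float32)*1000); print(rr)
E
python3 redx.py
```

```text
139 X [-0.0996 -0.0915 -0.036  -0.0236 -0.0223] Y [0.0903 0.1173] z [0.0867 0.1083 0.1165]
((-60.451087951660156, 105.90177917480469), (31.640201568603516, 77.23857116699219), 87.59944152832031)
```

```bash
python3 plan.py 0.5175,0.0995,0.070,-94.5 _,_,0.0395,_
```

```text
t 14.57 p [0.5212 0.082  0.0899] yawz -94.84 w 0.227 F [ 0.3 -0.5 -1.9] tilt [-0.001 -0.001 -1.   ]
  [0.249,-0.064,-0.214,-0.0019]   ->  [0.5175 0.0995 0.07  ] -94.5
  [0.381,0.000,0.000,-0.0000]   ->  [0.5175 0.0995 0.0395] -94.5
```

Call:
{"name": "carry_out", "arguments": {
  "deltas": [
    [0.1,-0.06,-0.21,0,0],
    [0.2,-0.06,-0.21,0,0],
    [0.25,-0.06,-0.21,0,0],
    [0.25,-0.06,-0.21,0,0],
    [0.25,-0.06,-0.21,0,0]
  ]
}}

```text
time_s: 14.98
tool_pos: [0.5176, 0.0993, 0.0701]
tcp_rot: [[-0.001, 0.996, -0.085], [-0.001, -0.085, -0.996], [-1.0, -0.001, 0.001]]
wrist_force: [-0.5, -0.6, -2.3]
gripper_width: 0.226
```

Call:
{"name": "carry_out", "arguments": {
  "deltas": [
    [0,0,0,0,0],
    [0,0,0,0,0],
    [0,0,0,0,0],
    [0,0,0,0,0],
    [0,0,0,0,0]
  ]
}}

```text
time_s: 15.4
tool_pos: [0.5176, 0.1007, 0.0706]
tcp_rot: [[0.0, 0.997, -0.083], [0.0, -0.083, -0.997], [-1.0, 0.0, -0.0]]
wrist_force: [-0.2, 0.8, -4.0]
gripper_width: 0.226
```

```bash
python3 plan.py 0.5175,0.0995,0.070,-94.5 _,_,0.0395,_; python3 redx.py
```

```text
t 15.4 p [0.5176 0.1007 0.0706] yawz -94.78 w 0.226 F [-0.2  0.8 -4. ] tilt [ 0.  0. -1.]
  [0.007,-0.000,0.015,-0.0015]   ->  [0.5175 0.0995 0.07  ] -94.5
  [0.381,0.000,0.000,-0.0000]   ->  [0.5175 0.0995 0.0395] -94.5
120 X [-0.1075 -0.0978 -0.0395 -0.0276 -0.0271] Y [0.1083 0.1345] z [0.0669 0.0899 0.0962]
((-64.50956726074219, 112.23596954345703), (80.70169830322266, 29.63770866394043), 18.479108810424805)
```

Call:
{"name": "carry_out", "arguments": {
  "deltas": [
    [0.1,0,0,-0.001,0],
    [0.2,0,0,-0.001,0],
    [0.3,0,0,-0.001,0],
    [0.38,0,0,-0.001,0],
    [0.38,0,0,-0.001,0]
  ]
}}

```text
time_s: 15.87
tool_pos: [0.5162, 0.1004, 0.0379]
tcp_rot: [[-0.003, 0.997, -0.08], [-0.0, -0.08, -0.997], [-1.0, -0.003, 0.001]]
wrist_force: [0.1, -0.1, -3.2]
gripper_width: 0.225
```

```bash
python3 - <<'E'
from fit import *
print(S(-.07,-.197,0)-S(-.07,.125,0))
E
python3 plan.py 0.4923,-0.2215,0.0395,-94.5; python3 redx.py
```

```text
[-0.02508654 -0.32102129  0.        ]
t 15.87 p [0.5162 0.1004 0.0379] yawz -94.59 w 0.225 F [ 0.1 -0.1 -3.2] tilt [-0.003 -0.    -1.   ]
  [-0.005,0.006,1.000,-0.0005]   ->  [0.5102 0.0206 0.0383] -94.5
  [-0.005,0.005,1.000,-0.0000]   ->  [ 0.5044 -0.0591  0.0387] -94.5
  [-0.005,0.004,1.000,-0.0000]   ->  [ 0.4984 -0.1389  0.0391] -94.5
  [-0.005,0.005,1.000,-0.0000]   ->  [ 0.4925 -0.2187  0.0395] -94.5
  [-0.000,-0.000,0.035,-0.0000]   ->  [ 0.4923 -0.2215  0.0395] -94.5
145 X [-0.1049 -0.088  -0.0435 -0.0297 -0.029 ] Y [0.1073 0.1346] z [0.0345 0.0549 0.0651]
((-67.26113891601562, 120.56619262695312), (76.4648208618164, 28.340166091918945), 2.887416124343872)
```

Call:
{"name": "carry_out", "arguments": {
  "deltas": [
    [0,0,0.2,0,0],
    [0,0,0.4,0,0],
    [0,0,0.6,0,0],
    [0,0,0.8,0,0],
    [0,0,1,0,0]
  ]
}}

```text
time_s: 16.33
tool_pos: [0.5113, 0.0203, 0.0403]
tcp_rot: [[0.001, 0.997, -0.08], [0.0, -0.08, -0.997], [-1.0, 0.001, -0.0]]
wrist_force: [-0.2, 0.2, -2.9]
gripper_width: 0.225
```

Call:
{"name": "carry_out", "arguments": {
  "deltas": [
    [0,0,0.2,0,0],
    [0,0,0.4,0,0],
    [0,0,0.6,0,0],
    [0,0,0.8,0,0],
    [0,0,1,0,0]
  ]
}}

```text
time_s: 16.75
tool_pos: [0.5049, -0.0594, 0.0403]
tcp_rot: [[0.001, 0.997, -0.08], [0.0, -0.08, -0.997], [-1.0, 0.001, -0.0]]
wrist_force: [0.6, 0.5, -2.2]
gripper_width: 0.227
```

```bash
python3 plan.py 0.4923,-0.2215,0.0395,-94.5; python3 redx.py
python3 - <<'E'
from h import *
snap('scene','s6.png')
a=cv2.imread('pics/s6.png')[170:350,150:350];cv2.imwrite('pics/z6.png',cv2.resize(a,None,fx=3,fy=3))
E
```

```text
t 16.75 p [ 0.5049 -0.0594  0.0403] yawz -94.59 w 0.227 F [ 0.6  0.5 -2.2] tilt [ 0.001  0.    -1.   ]
  [0.005,0.002,1.000,-0.0005]   ->  [ 0.4987 -0.1392  0.0399] -94.5
  [0.005,0.001,1.000,0.0000]   ->  [ 0.4925 -0.219   0.0395] -94.5
  [0.000,0.000,0.032,0.0000]   ->  [ 0.4923 -0.2215  0.0395] -94.5
209 X [-0.0893 -0.0861 -0.0437 -0.0282 -0.0258] Y [-0.0525 -0.0253] z [0.038  0.0569 0.0663]
((-57.22003936767578, -38.40684509277344), (32.218955993652344, 61.41499710083008), 84.6649398803711)
```

View pics/z6.png

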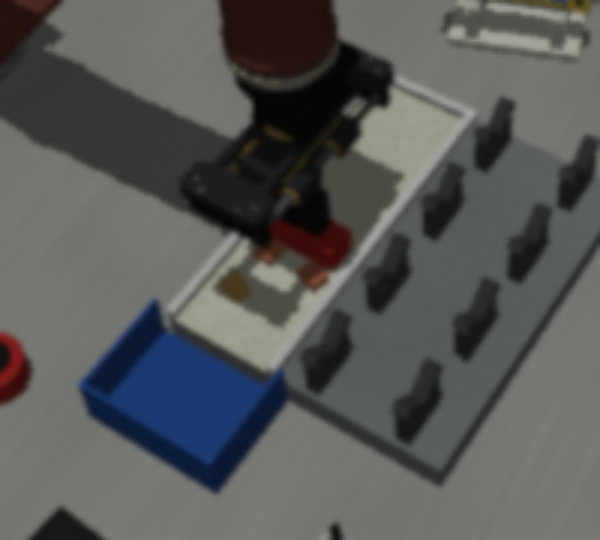

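The copper chips ride ahead of the red foot at crop (268,252) and (315,275), with the brass one ahead at (235,287). The sweep continues.

Call:
{"name": "carry_out", "arguments": {
  "deltas": [
    [0,0,0.2,0,0],
    [0,0,0.4,0,0],
    [0,0,0.6,0,0],
    [0,0,0.8,0,0],
    [0,0,1,0,0]
  ]
}}

```text
time_s: 17.27
tool_pos: [0.4987, -0.1383, 0.0403]
tcp_rot: [[0.001, 0.997, -0.079], [0.0, -0.079, -0.997], [-1.0, 0.001, -0.0]]
wrist_force: [0.7, 0.7, -2.5]
gripper_width: 0.226
```

Call:
{"name": "carry_out", "arguments": {
  "deltas": [
    [0,0,0.2,0,0],
    [0,0,0.4,0,0],
    [0,0,0.6,0,0],
    [0,0,0.8,0,0],
    [0,0,1,0,0]
  ]
}}

```text
time_s: 17.68
tool_pos: [0.4923, -0.2183, 0.0402]
tcp_rot: [[0.0, 0.997, -0.079], [0.0, -0.079, -0.997], [-1.0, 0.0, -0.0]]
wrist_force: [-0.3, 0.3, -2.6]
gripper_width: 0.229
```

```bash
cat > chips.py <<'E'
from fit import *
x,y,t=STAGE
for c in ('scene','top'):
    snap(c,'cc_%s.png'%c)
    for q in look_for(c,'chip0'):
        p=np.array(q['at']); d=p[:2]-[x,y]; print(c,np.round(p,3),'stage',np.round([d[0]*np.cos(t)+d[1]*np.sin(t),-d[0]*np.sin(t)+d[1]*np.cos(t)],3),round(q['confidence'],2))
a=cv2.imread('pics/cc_scene.png')[200:350,150:350];cv2.imwrite('pics/z7.png',cv2.resize(a,None,fx=4,fy=4))
b=cv2.imread('pics/cc_top.png')[130:290,250:450];cv2.imwrite('pics/z7t.png',cv2.resize(b,None,fx=4,fy=4))
E
python3 chips.py; python3 plan.py
```

```text
top [ 0.473 -0.194  0.024] stage [-0.094 -0.171] 0.47
t 17.88 p [ 0.4922 -0.2177  0.04  ] yawz -94.61 w 0.23 F [ 0.5 -0.1 -2.6] tilt [ 0.  0. -1.]
```

View pics/z7.png

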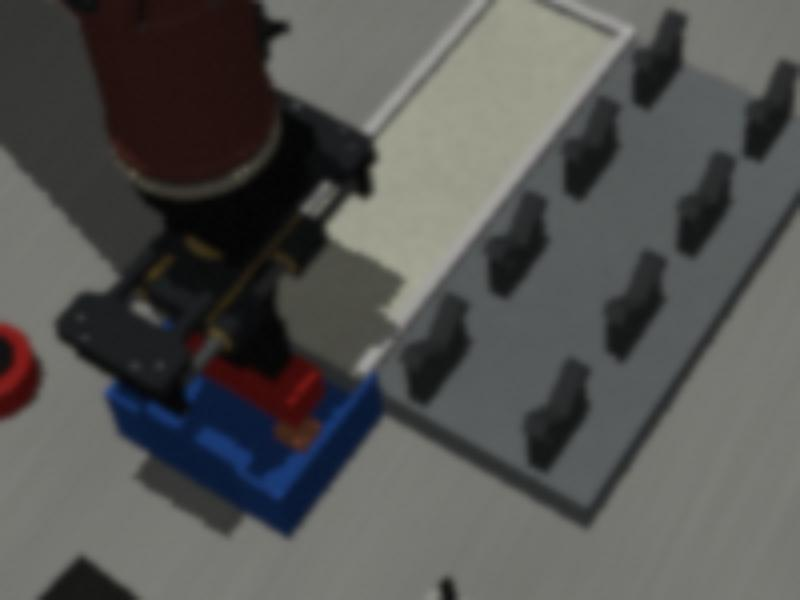

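Call:
{"name": "carry_out", "arguments": {
  "deltas": [
    [-0.2,0,0,0,0],
    [-0.4,0,0,0,0],
    [-0.6,0,0,0,0],
    [-0.75,0,0,0,0],
    [-0.75,0,0,0,0]
  ]
}}

```text
time_s: 18.3
tool_pos: [0.4939, -0.2176, 0.1027]
tcp_rot: [[0.004, 0.997, -0.079], [-0.001, -0.079, -0.997], [-1.0, 0.004, 0.001]]
wrist_force: [0.6, -0.3, -3.0]
gripper_width: 0.223
```

Call:
{"name": "carry_out", "arguments": {
  "deltas": [
    [0,0,0.25,0,0],
    [0,0.05,0.5,0,0],
    [0,0.1,0.75,0,0],
    [0,0.1,1,0,0],
    [0,0.1,1,0,0]
  ]
}}

```text
time_s: 18.72
tool_pos: [0.4921, -0.3026, 0.0989]
tcp_rot: [[-0.001, 0.996, -0.084], [-0.001, -0.084, -0.996], [-1.0, -0.001, 0.002]]
wrist_force: [-1.0, -0.4, -1.9]
gripper_width: 0.226
```

Call:
{"name": "carry_out", "arguments": {
  "deltas": [
    [0,0.05,0.25,0,0],
    [0,0.1,0.5,0,0],
    [0,0.15,0.75,0,0],
    [0,0.2,1,0,0],
    [0,0.2,1,0,0]
  ]
}}

```text
time_s: 19.13
tool_pos: [0.5019, -0.3833, 0.0987]
tcp_rot: [[-0.001, 0.996, -0.084], [-0.001, -0.084, -0.996], [-1.0, -0.001, 0.002]]
wrist_force: [-1.0, -1.4, -2.5]
gripper_width: 0.226
```

```bash
python3 chips.py; python3 plan.py 0.510,-0.4235,0.04,_ _,_,0.0125,_
python3 - <<'E'
from h import *
for c in ('scene','top'): print(landmark_of(c,'pad')[:1])
E
```

```text
scene [ 0.585 -0.08   0.028] stage [ 0.009 -0.049] 0.68
scene [ 0.526 -0.229  0.009] stage [-0.038 -0.202] 0.63
scene [ 0.479 -0.201  0.022] stage [-0.088 -0.178] 0.52
top [ 0.469 -0.198  0.026] stage [-0.098 -0.176] 0.52
top [ 0.518 -0.226  0.017] stage [-0.047 -0.199] 0.48
t 19.33 p [ 0.5032 -0.378   0.0992] yawz -94.52 w 0.228 F [-0.3  0.4 -3.3] tilt [-0.001  0.001 -1.   ]
  [0.741,0.129,0.560,-0.0000]   ->  [ 0.51   -0.4235  0.04  ] -94.5
  [0.343,0.000,0.000,-0.0000]   ->  [ 0.51   -0.4235  0.0125] -94.5
[{'at': [0.5146, -0.4227, -0.0018], 'confidence': 0.8}]
[{'at': [0.5116, -0.4255, -0.0004], 'confidence': 0.89}]
```

View pics/z7.png

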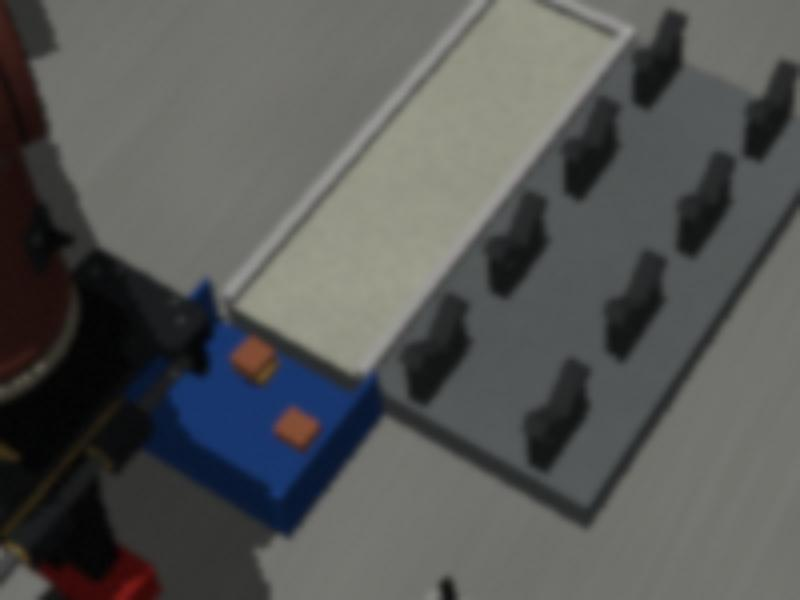

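View pics/z7t.png

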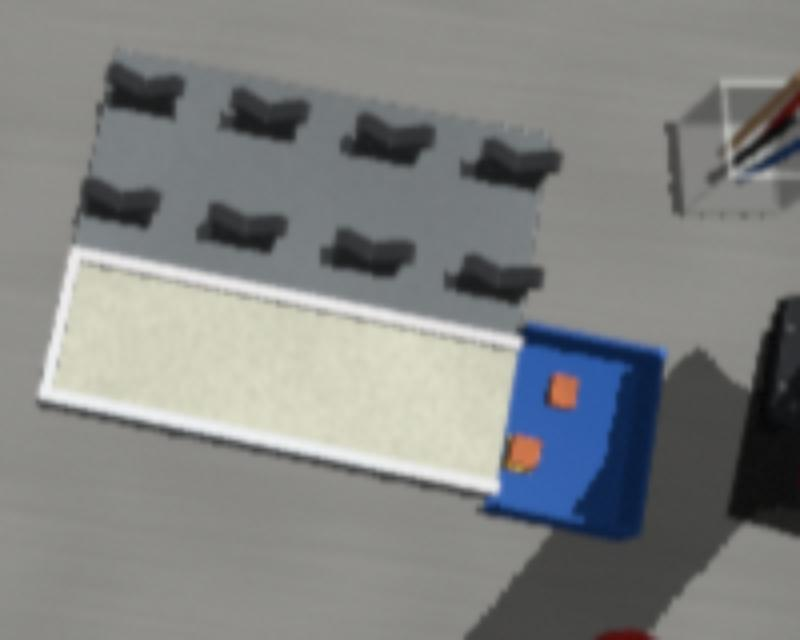

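The channel is empty. The tray holds all three chips: a copper one at crop (297,428), and a copper one lying on the brass one at (253,358), with no chip standing high. Next I put the scraper back.

Call:
{"name": "carry_out", "arguments": {
  "deltas": [
    [0,0.16,0.28,0,0],
    [0.2,0.16,0.56,0,0],
    [0.4,0.16,0.56,0,0],
    [0.6,0.16,0.56,0,0],
    [0.74,0.16,0.56,0,0]
  ]
}}

```text
time_s: 19.85
tool_pos: [0.5118, -0.4244, 0.0391]
tcp_rot: [[-0.001, 0.997, -0.08], [0.001, -0.08, -0.997], [-1.0, -0.001, -0.001]]
wrist_force: [0.1, 1.2, -3.9]
gripper_width: 0.224
```

Call:
{"name": "carry_out", "arguments": {
  "deltas": [
    [0.1,0,0,0,0],
    [0.2,0,0,0,0],
    [0.3,0,0,0,0],
    [0.34,0,0,0,0],
    [0.35,0,0,0,0]
  ]
}}

```text
time_s: 20.27
tool_pos: [0.5121, -0.425, 0.0123]
tcp_rot: [[-0.0, 0.997, -0.08], [0.0, -0.08, -0.997], [-1.0, -0.001, -0.0]]
wrist_force: [0.7, 0.7, -3.1]
gripper_width: 0.225
```

```bash
python3 plan.py _,_,0.0112,_
```

```text
t 20.27 p [ 0.5121 -0.425   0.0123] yawz -94.58 w 0.225 F [ 0.7  0.7 -3.1] tilt [-0.  0. -1.]
  [0.013,0.000,0.000,-0.0000]   ->  [ 0.5121 -0.425   0.0112] -94.6
```

Call:
{"name": "carry_out", "arguments": {
  "deltas": [
    [0.015,0,0,0,0.0],
    [0.015,0,0,0,0.25],
    [0.015,0,0,0,0.5],
    [0.015,0,0,0,0.5],
    [0.015,0,0,0,0.5]
  ]
}}

```text
time_s: 20.68
tool_pos: [0.5126, -0.4257, 0.0123]
tcp_rot: [[0.001, 0.997, -0.08], [-0.001, -0.08, -0.997], [-1.0, 0.001, 0.001]]
wrist_force: [0.8, -0.3, -0.1]
gripper_width: 0.398
```

Call:
{"name": "carry_out", "arguments": {
  "deltas": [
    [0,0,0,0,0.5],
    [0,0,0,0,0.5],
    [-0.15,0,0,0,0.5],
    [-0.5,0,0,0,0.5],
    [-1,0,0,0,0.5]
  ]
}}

```text
time_s: 21.1
tool_pos: [0.5102, -0.4238, 0.0898]
tcp_rot: [[-0.005, 0.997, -0.08], [0.004, -0.08, -0.997], [-1.0, -0.005, -0.003]]
wrist_force: [0.8, -0.5, -0.4]
gripper_width: 0.498
```

```bash
python3 - <<'E'
from h import *
for cam in ['top','scene']:
    im,d=get_image(cam); P=cloud(cam,d)
    m=cut_out(cam,'scraper')[0]['pixels']&np.isfinite(P[...,2]); Q=P[m]
    for lo,hi in [(.07,.086),(.024,.042)]:
        k=(Q[:,2]>lo)&(Q[:,2]<hi); 
        if k.sum()>5:
            r=cv2.minAreaRect((Q[k][:,:2]*1000).astype(np.float32)); print(cam,lo,k.sum(),np.round(r[0],1),np.round(r[1],1),round(r[2],1),Q[k][:,2].mean())
E
python3 plan.py
```

```text
top 0.07 65 [ 497.  -422.8] [26.7 19.4] 2.3 0.07754626487217157
top 0.024 123 [ 490.5 -423. ] [30.4 46.1] 89.9 0.03269222052374622
scene 0.07 259 [ 515.3 -426.3] [20.7 52.1] 85.9 0.07887618730991613
scene 0.024 276 [ 516.8 -427.4] [30.4 81.3] 86.5 0.033254820860009006
t 21.3 p [ 0.5132 -0.4261  0.0941] yawz -94.6 w 0.501 F [ 0.5 -0.2 -0.2] tilt [ 0.003 -0.002 -1.   ]
```

```bash
cat > shafts.py <<'E'
from h import *
def blue(im): 
    h=cv2.cvtColor(im,cv2.COLOR_RGB2HSV); return (h[...,0]>100)&(h[...,0]<125)&(h[...,1]>110)&(h[...,2]>35)
def run(cams=('scene','top'),box=(.38,.66,.2,.5),zmin=.03,zmax=.12,tag='r'):
    out=[]
    for cam in cams:
        im,d=snap(cam,f'sh_{cam}_{tag}.png'); P=cloud(cam,d); m=blue(im)&(P[...,0]>box[0])&(P[...,0]<box[1])&(P[...,1]>box[2])&(P[...,1]<box[3])&(P[...,2]>zmin)&(P[...,2]<zmax)
        n,lab,st,_=cv2.connectedComponentsWithStats(m.astype(np.uint8),connectivity=8)
        for i in range(1,n):
            if st[i,4]<60: continue
            Q=P[lab==i]; r=cv2.minAreaRect((Q[:,:2]*1000).astype(np.float32))
            c=np.median(Q,0); U=Q[:,:2]-Q[:,:2].mean(0); w,v=np.linalg.eigh(U.T@U); a=v[:,1]; a=a*np.sign(a[0])
            s=U@a; print(cam,st[i,4],'mean',np.round(Q.mean(0),4),'dir deg',round(np.degrees(np.arctan2(a[1],a[0])),1),'ext',np.round([s.min(),s.max()],3),'rect',np.round(r[0],1),np.round(r[1],0),round(r[2],1),'ztop',np.round(np.percentile(Q[:,2],[5,50,95]),4))
if __name__=='__main__': run()
E
python3 shafts.py
```

```text
scene 281 mean [0.5102 0.3917 0.0711] dir deg 16.5 ext [-0.06   0.058] rect [509.2 392.4] [118.  24.] 15.5 ztop [0.0616 0.0718 0.0782]
scene 313 mean [0.529  0.3273 0.0717] dir deg 16.0 ext [-0.06   0.058] rect [527.5 328.1] [117.  29.] 16.5 ztop [0.0627 0.0725 0.0782]
scene 242 mean [0.5442 0.2639 0.0742] dir deg 16.0 ext [-0.058  0.056] rect [543.1 265.2] [114.  26.] 16.5 ztop [0.0687 0.0743 0.0789]
top 396 mean [0.5349 0.2676 0.0736] dir deg 16.1 ext [-0.062  0.063] rect [534.8 268.5] [125.  25.] 15.8 ztop [0.0684 0.0739 0.078 ]
top 429 mean [0.5216 0.333  0.0732] dir deg 16.0 ext [-0.063  0.061] rect [520.6 334.5] [124.  27.] 15.7 ztop [0.0666 0.0737 0.0784]
top 431 mean [0.5021 0.3975 0.0731] dir deg 15.8 ext [-0.062  0.063] rect [502.7 398.8] [125.  27.] 16.1 ztop [0.0666 0.0733 0.0784]
```

The scraper stands upright at about (0.515, -0.426) on the pad, whose middle is about (0.512, -0.424). Next I go to the rack.

```bash
python3 plan.py 0.550,0.273,0.094,-74 _,_,0.0125,_
python3 - <<'E'
import cv2,numpy as np
a=cv2.imread('pics/sh_scene_r.png')[100:200,280:370]; cv2.imwrite('pics/z8.png',np.clip(cv2.resize(a,None,fx=6,fy=6,interpolation=cv2.INTER_CUBIC).astype(float)*1.5,0,255))
E
```

```text
t 21.4 p [ 0.5119 -0.4251  0.0913] yawz -94.59 w 0.496 F [ 0.6  0.1 -0.7] tilt [-0.001  0.    -1.   ]
  [-0.004,-0.026,-1.000,-0.1144]   ->  [ 0.5162 -0.3452  0.0916] -74.0
  [-0.004,0.347,-1.000,-0.0000]   ->  [ 0.5208 -0.2606  0.0919] -74.0
  [-0.004,0.347,-1.000,-0.0000]   ->  [ 0.5255 -0.1761  0.0923] -74.0
  [-0.004,0.347,-1.000,-0.0000]   ->  [ 0.5301 -0.0915  0.0926] -74.0
  [-0.004,0.347,-1.000,-0.0000]   ->  [ 0.5347 -0.0069  0.0929] -74.0
  [-0.004,0.347,-1.000,-0.0000]   ->  [0.5394 0.0776 0.0932] -74.0
  [-0.004,0.347,-1.000,-0.0000]   ->  [0.544  0.1622 0.0935] -74.0
  [-0.004,0.346,-1.000,-0.0000]   ->  [0.5486 0.2467 0.0939] -74.0
  [-0.002,0.108,-0.311,-0.0000]   ->  [0.55  0.273 0.094] -74.0
  [1.000,0.000,0.000,-0.0000]   ->  [0.55  0.273 0.014] -74.0
  [0.019,0.000,0.000,-0.0000]   ->  [0.55   0.273  0.0125] -74.0[ WARN:0@0.133] global loadsave.cpp:1063 imwrite_ Unsupported depth image for selected encoder is fallbacked to CV_8U.
```

View pics/z8.png

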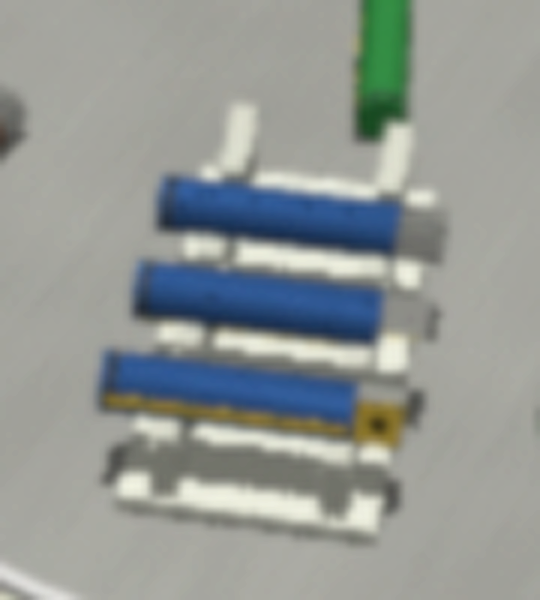

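Three blue shafts lie in the rack with their tongues to the right. The nearest one's yellow flat with its dot (crop (378,425), scene ~(343,171)) faces sideways to -y; the green one behind at (385,60) is a look-alike. I start with the nearest shaft.

Call:
{"name": "carry_out", "arguments": {
  "deltas": [
    [0,0,-0.3,-0.04,0.6],
    [0,0,-0.6,-0.08,0.6],
    [0,0,-0.9,-0.11,0.6],
    [0,0,-1,-0.114,0.6],
    [0,0,-1,-0.114,0.6]
  ]
}}

```text
time_s: 21.82
tool_pos: [0.5188, -0.3426, 0.0907]
tcp_rot: [[-0.001, 0.961, 0.277], [0.002, 0.277, -0.961], [-1.0, -0.001, -0.002]]
wrist_force: [-0.0, 0.1, -0.1]
gripper_width: 0.599
```

Call:
{"name": "carry_out", "arguments": {
  "deltas": [
    [0,0.1,-0.3,0,0.6],
    [0,0.2,-0.6,0,0.6],
    [0,0.3,-0.9,0,0.6],
    [0,0.34,-1,0,0.6],
    [0,0.34,-1,0,0.6]
  ]
}}

```text
time_s: 22.23
tool_pos: [0.523, -0.2597, 0.0912]
tcp_rot: [[-0.0, 0.961, 0.275], [0.001, 0.275, -0.961], [-1.0, -0.0, -0.001]]
wrist_force: [-0.2, -1.1, 0.4]
gripper_width: 0.599
```

Call:
{"name": "carry_out", "arguments": {
  "deltas": [
    [0,0.1,-0.3,0,0.6],
    [0,0.2,-0.6,0,0.6],
    [0,0.3,-0.9,0,0.6],
    [0,0.34,-1,0,0.6],
    [0,0.34,-1,0,0.6]
  ]
}}

```text
time_s: 22.65
tool_pos: [0.5274, -0.1762, 0.0915]
tcp_rot: [[0.0, 0.961, 0.275], [0.0, 0.275, -0.961], [-1.0, 0.0, -0.0]]
wrist_force: [0.6, 0.8, -0.3]
gripper_width: 0.601
```

Call:
{"name": "carry_out", "arguments": {
  "deltas": [
    [0,0.1,-0.3,0,0.6],
    [0,0.2,-0.6,0,0.6],
    [0,0.3,-0.9,0,0.6],
    [0,0.34,-1,0,0.6],
    [0,0.34,-1,0,0.6]
  ]
}}

```text
time_s: 23.07
tool_pos: [0.5317, -0.0923, 0.0915]
tcp_rot: [[0.0, 0.961, 0.275], [0.0, 0.275, -0.961], [-1.0, 0.0, -0.0]]
wrist_force: [-0.1, 0.7, 0.8]
gripper_width: 0.6
```

Call:
{"name": "carry_out", "arguments": {
  "deltas": [
    [0,0.1,-0.3,0,0.6],
    [0,0.2,-0.6,0,0.6],
    [0,0.3,-0.9,0,0.6],
    [0,0.34,-1,0,0.6],
    [0,0.34,-1,0,0.6]
  ]
}}

```text
time_s: 23.48
tool_pos: [0.536, -0.0081, 0.0915]
tcp_rot: [[0.0, 0.961, 0.275], [0.0, 0.275, -0.961], [-1.0, 0.0, -0.0]]
wrist_force: [0.7, -0.7, 0.1]
gripper_width: 0.603
```

Call:
{"name": "carry_out", "arguments": {
  "deltas": [
    [0,0.1,-0.3,0,0.6],
    [0,0.2,-0.6,0,0.6],
    [0,0.3,-0.9,0,0.6],
    [0,0.34,-1,0,0.6],
    [0,0.34,-1,0,0.6]
  ]
}}

```text
time_s: 23.9
tool_pos: [0.5402, 0.0762, 0.0915]
tcp_rot: [[0.0, 0.961, 0.275], [0.0, 0.275, -0.961], [-1.0, 0.0, -0.0]]
wrist_force: [0.3, -0.6, -0.3]
gripper_width: 0.599
```

Call:
{"name": "carry_out", "arguments": {
  "deltas": [
    [0,0.1,-0.3,0,0.6],
    [0,0.2,-0.6,0,0.6],
    [0,0.3,-0.9,0,0.6],
    [0,0.34,-1,0,0.6],
    [0,0.34,-1,0,0.6]
  ]
}}

```text
time_s: 24.32
tool_pos: [0.5444, 0.1605, 0.0914]
tcp_rot: [[-0.0, 0.961, 0.275], [-0.0, 0.275, -0.961], [-1.0, -0.0, 0.0]]
wrist_force: [0.2, 0.1, 1.2]
gripper_width: 0.597
```

```bash
python3 plan.py 0.550,0.273,0.085,-74 _,_,0.0125,_
```

```text
t 24.32 p [0.5444 0.1605 0.0914] yawz -74.03 w 0.597 F [0.2 0.1 1.2] tilt [-0. -0. -1.]
  [0.060,0.341,-1.000,-0.0002]   ->  [0.5486 0.2449 0.0866] -74.0
  [0.020,0.114,-0.333,0.0000]   ->  [0.55  0.273 0.085] -74.0
  [0.907,0.000,0.000,-0.0000]   ->  [0.55   0.273  0.0125] -74.0
```

Call:
{"name": "carry_out", "arguments": {
  "deltas": [
    [0,0.15,-0.45,0,0.6],
    [0,0.3,-0.9,0,0.6],
    [0,0.34,-1,0,0.6],
    [0,0.34,-1,0,0.6],
    [0,0.34,-1,0,0.6]
  ]
}}

```text
time_s: 24.73
tool_pos: [0.5488, 0.2425, 0.0911]
tcp_rot: [[-0.0, 0.962, 0.273], [-0.002, 0.273, -0.962], [-1.0, -0.001, 0.001]]
wrist_force: [-0.1, -0.6, 0.0]
gripper_width: 0.6
```

Call:
{"name": "carry_out", "arguments": {
  "deltas": [
    [0.1,0.11,-0.33,0,0.6],
    [0.1,0.11,-0.33,0,0.6],
    [0.1,0.11,-0.33,0,0.6],
    [0.1,0.11,-0.33,0,0.6],
    [0.1,0.11,-0.33,0,0.6]
  ]
}}

```text
time_s: 25.15
tool_pos: [0.5501, 0.2705, 0.0837]
tcp_rot: [[0.0, 0.962, 0.272], [-0.001, 0.272, -0.962], [-1.0, 0.0, 0.001]]
wrist_force: [0.9, 1.0, 0.0]
gripper_width: 0.597
```

```bash
python3 plan.py 0.550,0.273,0.0125,-74; python3 fing.py
```

```text
t 25.15 p [0.5501 0.2705 0.0837] yawz -74.22 w 0.597 F [0.9 1.  0. ] tilt [ 0.    -0.001 -1.   ]
  [0.890,0.008,-0.031,-0.0012]   ->  [0.55   0.273  0.0125] -74.0
[0.55007391 0.2704719  0.08366178] 0.5965715419804662 25.15
scene 30 5 y [-6. 11.] z [34. 34. 36. 36.]
scene 40 23 y [-10.  10.] z [33. 35. 36. 39.]
scene 50 18 y [-10.  12.] z [34. 35. 36. 40.]
scene 60 2 y [-7.  2.] z [39. 39. 42. 42.]
scene 80 24 y [-8. 12.] z [-33. -30. -28. -24.]
scene 90 7 y [-8. 12.] z [-32. -32. -30. -28.]
scene 100 1 y [37. 37.] z [57. 57. 57. 57.]
scene 110 23 y [-37.  39.] z [-79. -42. -29.  60.]
scene 120 131 y [-37.  39.] z [-79. -31.  -6.  58.]
scene [321.62641583 160.8352963 ]
top 100 1 y [-40. -40.] z [-53. -53. -53. -53.]
top 110 6 y [-41. -35.] z [-80. -80. -56. -53.]
top 120 30 y [-41. -27.] z [-74. -68. -63. -51.]
top [214.56208528 189.17634468]
```

View pics/fz_scene.png

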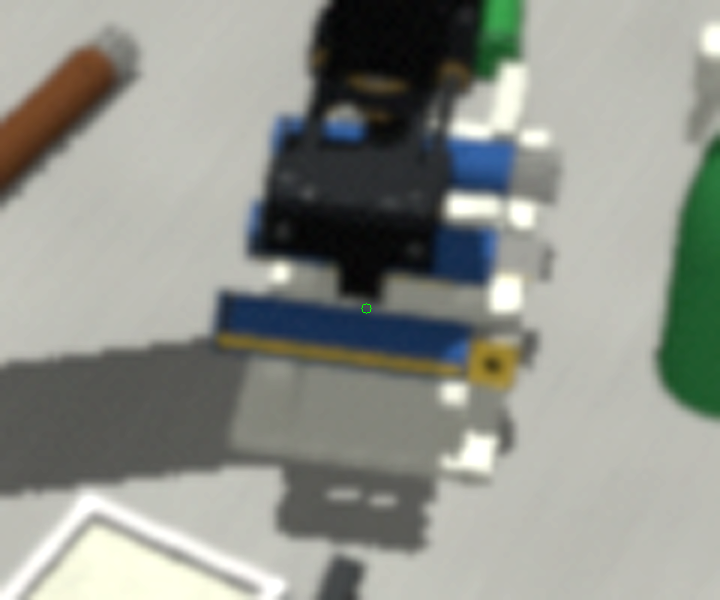

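Call:
{"name": "carry_out", "arguments": {
  "deltas": [
    [0.3,0,-0.03,0,0.6],
    [0.6,0,-0.03,0,0.6],
    [0.8,0,-0.03,0,0.6],
    [0.89,0,-0.03,0,0.6],
    [0.89,0,-0.03,0,0.6]
  ]
}}

```text
time_s: 25.67
tool_pos: [0.5477, 0.274, 0.0108]
tcp_rot: [[-0.003, 0.962, 0.274], [-0.001, 0.274, -0.962], [-1.0, -0.003, 0.001]]
wrist_force: [0.5, -0.6, 0.2]
gripper_width: 0.602
```

Call:
{"name": "carry_out", "arguments": {
  "deltas": [
    [0,0,0,0,0],
    [0,0,0,0,0],
    [0,0,0,0,0],
    [0,0,0,0,0],
    [0,0,0,0,0]
  ],
  "newtons": 30
}}

```text
time_s: 26.08
tool_pos: [0.5504, 0.2722, 0.0134]
tcp_rot: [[0.002, 0.962, 0.272], [-0.003, 0.272, -0.962], [-1.0, 0.001, 0.004]]
wrist_force: [1.2, -9.6, 6.1]
gripper_width: 0.333
```

Call:
{"name": "carry_out", "arguments": {
  "deltas": [
    [0,0,0,0,0],
    [0,0,0,0,0],
    [0,0,0,0,0],
    [0,0,0,0,0],
    [0,0,0,0,0]
  ]
}}

```text
time_s: 26.5
tool_pos: [0.5504, 0.2722, 0.0135]
tcp_rot: [[0.002, 0.962, 0.272], [-0.003, 0.272, -0.962], [-1.0, 0.001, 0.004]]
wrist_force: [0.4, -8.5, 5.2]
gripper_width: 0.338
```

Call:
{"name": "carry_out", "arguments": {
  "deltas": [
    [-0.25,0,0,0,0],
    [-0.5,0,0,0,0],
    [-0.75,0,0,0,0],
    [-1,0,0,0,0],
    [-1,0,0,0,0]
  ]
}}

```text
time_s: 26.92
tool_pos: [0.5507, 0.2767, 0.097]
tcp_rot: [[0.006, 0.962, 0.274], [0.003, 0.274, -0.962], [-1.0, 0.006, -0.001]]
wrist_force: [1.3, 0.7, -2.7]
gripper_width: 0.338
```

```bash
python3 plan.py 0.8,0.06,0.06,-94.5 _,_,-0.032,_
```

```text
t 26.92 p [0.5507 0.2767 0.097 ] yawz -74.07 w 0.338 F [ 1.3  0.7 -2.7] tilt [ 0.006  0.003 -1.   ]
  [0.134,0.651,1.000,0.1135]   ->  [0.6227 0.2141 0.0863] -94.5
  [0.139,1.000,0.740,-0.0000]   ->  [0.6978 0.1488 0.0752] -94.5
  [0.140,1.000,0.740,-0.0000]   ->  [0.7729 0.0835 0.064 ] -94.5
  [0.050,0.360,0.266,-0.0000]   ->  [0.8  0.06 0.06] -94.5
  [1.000,0.000,0.000,-0.0000]   ->  [ 0.8   0.06 -0.02] -94.5
  [0.150,0.000,0.000,-0.0000]   ->  [ 0.8    0.06  -0.032] -94.5
```

Call:
{"name": "carry_out", "arguments": {
  "deltas": [
    [0,0.2,0.3,0.035,0],
    [0,0.4,0.6,0.07,0],
    [0,0.6,0.9,0.1,0],
    [0,0.65,1,0.1135,0],
    [0,0.65,1,0.1135,0]
  ]
}}

```text
time_s: 27.33
tool_pos: [0.6224, 0.2086, 0.0911]
tcp_rot: [[-0.0, 0.996, -0.086], [-0.002, -0.086, -0.996], [-1.0, -0.0, 0.002]]
wrist_force: [-0.6, -1.2, -2.9]
gripper_width: 0.332
```

Call:
{"name": "carry_out", "arguments": {
  "deltas": [
    [0,0.3,0.22,0,0],
    [0,0.6,0.44,0,0],
    [0,0.9,0.66,0,0],
    [0,1,0.74,0,0],
    [0,1,0.74,0,0]
  ]
}}

```text
time_s: 27.75
tool_pos: [0.6969, 0.1441, 0.091]
tcp_rot: [[-0.001, 0.997, -0.081], [-0.001, -0.081, -0.997], [-1.0, -0.001, 0.002]]
wrist_force: [-0.7, -0.1, -1.7]
gripper_width: 0.333
```

Call:
{"name": "carry_out", "arguments": {
  "deltas": [
    [0,0.3,0.22,0,0],
    [0,0.6,0.44,0,0],
    [0,0.9,0.66,0,0],
    [0,1,0.74,0,0],
    [0,1,0.74,0,0]
  ]
}}

```text
time_s: 28.17
tool_pos: [0.7714, 0.0797, 0.091]
tcp_rot: [[-0.001, 0.997, -0.081], [-0.001, -0.081, -0.997], [-1.0, -0.001, 0.001]]
wrist_force: [0.6, 0.1, -2.1]
gripper_width: 0.342
```

```bash
python3 plan.py 0.8,0.06,0.06,-94.5 _,_,-0.032,_
cat > view.py <<'E'
import sys
from h import *
# crop around given world point
x,y,z=[float(v) for v in sys.argv[1].split(',')]; tag=sys.argv[2]; half=int(sys.argv[3]) if len(sys.argv)>3 else 45
o=[]
for cam in ('scene','top'):
    im,d=snap(cam,f'v_{tag}_{cam}.png'); np.save(f'/tmp/v_{tag}_{cam}.npy',d)
    uv,_=w2p(cam,np.array([x,y,z])); u,v=[int(q) for q in uv]
    u0=max(0,min(u-half,560-2*half)); v0=max(0,min(v-half,420-2*half)); c=im[v0:v0+2*half,u0:u0+2*half,::-1]
    print(cam,'origin',u0,v0,'scale',400/(2*half)); o.append(cv2.resize(c,(400,400),interpolation=cv2.INTER_CUBIC))
cv2.imwrite(f'pics/vz_{tag}.png',np.clip(np.hstack(o).astype(float)*1.5,0,255).astype(np.uint8))
E
python3 view.py 0.775,0.08,0.1 a1
```

```text
t 28.17 p [0.7714 0.0797 0.091 ] yawz -94.62 w 0.342 F [ 0.6  0.1 -2.1] tilt [-0.001 -0.001 -1.   ]
  [0.388,0.376,0.216,-0.0007]   ->  [0.8  0.06 0.06] -94.5
  [1.000,0.000,0.000,-0.0000]   ->  [ 0.8   0.06 -0.02] -94.5
  [0.150,0.000,0.000,-0.0000]   ->  [ 0.8    0.06  -0.032] -94.5
scene origin 327 186 scale 4.444444444444445
top origin 249 73 scale 4.444444444444445
```

View pics/vz_a1.png

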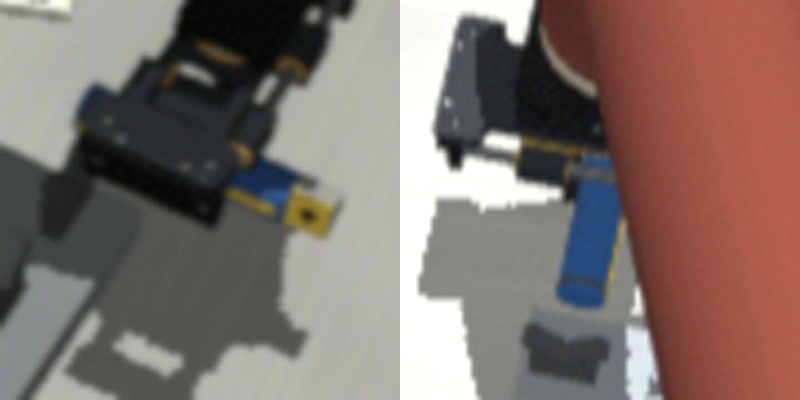

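```bash
cat > flat.py <<'E'
import sys
from h import *
def flat(cam='scene',center=None,rad=.13,ax=None,N=1,verbose=True):
    s=read_state(); R=np.array(s['tcp_rot']); 
    if center is None: center=np.array(s['tool_pos'])
    if ax is None: ax=R[:,1]
    ax=np.array([ax[0],ax[1],0]); ax/=np.linalg.norm(ax); side=np.array([-ax[1],ax[0],0])  # side = +y-ish
    phis=[];cs=[]
    for i in range(N):
        im,d=get_image(cam); P=cloud(cam,d); h=cv2.cvtColor(im,cv2.COLOR_RGB2HSV)
        m=(h[...,0]>14)&(h[...,0]<34)&(h[...,1]>120)&(h[...,2]>40)&np.isfinite(P[...,2])
        a=(P-center)@ax; b=(P-center)@side
        m&=(a>.035)&(a<.085)&(abs(b)<.06)&(P[...,2]>-.01)
        m|=0
        n,lab,st,_=cv2.connectedComponentsWithStats(m.astype(np.uint8)); 
        if n<2: print('no yellow'); return None
        i=1+np.argmax(st[1:,4]); k=lab==i
        Q=P[k]; a_=(Q-center)@ax; 
        # plane height as function along 'across' using in-plane pca constrained: normal perpendicular to ax
        c=np.median(Q,0); U=np.stack([(Q-c)@side,(Q-c)[:,2]],-1)
        g=np.linalg.norm(U,axis=1)<.017; 
        for _ in range(4):
            mu=U[g].mean(0); w,v=np.linalg.eigh(np.cov((U[g]-mu).T)); nn=v[:,0]; nn=nn*np.sign(nn[1]*1.0+ -nn[0]*.7)  # facing cam (-side, up)
            r=(U-mu)@nn; g=(abs(r)<.0045)&(abs((U-mu)@v[:,1])<.015)
        phis.append(np.degrees(np.arctan2(-nn[0],nn[1]))); cs.append(Q[g].mean(0))
    if verbose: print(cam,'npix',k.sum(),g.sum(),'phi(from up toward -side) deg',np.round(phis,1),'med',round(np.median(phis),1),'centre',np.round(np.mean(cs,0),4),'along ax from ctr %.4f side %.4f'%((np.mean(cs,0)-center)@ax,(np.mean(cs,0)-center)@side),'sv',np.round(np.sqrt(w)*1e3,1))
    return np.median(phis)
if __name__=='__main__':
    flat(N=int(sys.argv[1]) if len(sys.argv)>1 else 3)
E
python3 flat.py
```

```text
Traceback (most recent call last):
  File "flat.py", line 29, in <module>
    flat(N=int(sys.argv[1]) if len(sys.argv)>1 else 3)
    ~~~~^^^^^^^^^^^^^^^^^^^^^^^^^^^^^^^^^^^^^^^^^^^^^^
  File "flat.py", line 14, in flat
    m|=0
numpy._core._exceptions._UFuncOutputCastingError: Cannot cast ufunc 'bitwise_or' output from dtype('int64') to dtype('bool') with casting rule 'same_kind'
```

```bash
sed -i '/m|=0/d' flat.py; python3 flat.py 4
```

```text
scene npix 62 61 phi(from up toward -side) deg [90.1 88.3 90.  87.9] med 89.2 centre [0.8309 0.0729 0.1416] along ax from ctr 0.0621 side -0.0070 sv [1.5 6.9]
```

Call:
{"name": "carry_out", "arguments": {
  "deltas": [
    [0.3,0.37,0.23,0,0],
    [0.6,0.37,0.23,0,0],
    [0.9,0.37,0.23,0,0],
    [1,0.37,0.23,0,0],
    [1,0.37,0.23,0,0]
  ]
}}

```text
time_s: 28.93
tool_pos: [0.7964, 0.0619, 0.0092]
tcp_rot: [[-0.005, 0.997, -0.077], [-0.0, -0.077, -0.997], [-1.0, -0.005, 0.001]]
wrist_force: [-0.4, 0.4, -2.0]
gripper_width: 0.336
```

```bash
python3 plan.py 0.8,0.06,-0.0325,-94.5
```

```text
t 28.93 p [0.7964 0.0619 0.0092] yawz -94.44 w 0.336 F [-0.4  0.4 -2. ] tilt [-0.005 -0.    -1.   ]
  [0.522,0.046,0.020,0.0003]   ->  [ 0.8     0.06   -0.0325] -94.5
```

Call:
{"name": "carry_out", "arguments": {
  "deltas": [
    [0.15,0,0,0,0],
    [0.3,0,0,0,0],
    [0.45,0,0,0,0],
    [0.53,0,0,0,0],
    [0.53,0,0,0,0]
  ]
}}

```text
time_s: 29.35
tool_pos: [0.8022, 0.0623, -0.0246]
tcp_rot: [[0.008, 0.997, -0.079], [0.001, -0.079, -0.997], [-1.0, 0.007, -0.002]]
wrist_force: [-4.0, -0.3, 21.8]
gripper_width: 0.337
```

```bash
python3 plan.py 0.8,0.06,-0.0335,-94.5; python3 flat.py 2
```

```text
t 29.35 p [ 0.8022  0.0623 -0.0246] yawz -94.51 w 0.337 F [-4.  -0.3 21.8] tilt [ 0.008  0.001 -1.   ]
  [0.111,-0.025,0.030,-0.0000]   ->  [ 0.8     0.06   -0.0335] -94.5
scene npix 50 50 phi(from up toward -side) deg [87.9 86.4] med 87.2 centre [0.8617 0.0502 0.0161] along ax from ctr 0.0603 side -0.0073 sv [1.3 6.7]
```

```bash
python3 view.py 0.80,0.06,0.02 a2
python3 - <<'E'
import shafts
shafts.run(cams=('scene','top'),box=(.68,.95,-.05,.16),zmin=-.01,zmax=.1)
E
```

```text
scene origin 330 215 scale 4.444444444444445
top origin 256 77 scale 4.444444444444445
scene 67 mean [0.8398 0.0523 0.0337] dir deg 68.7 ext [-0.04   0.012] rect [833.6  39.5] [53. 24.] 71.0 ztop [0.027  0.0334 0.0371]
top 201 mean [0.7532 0.0664 0.0482] dir deg -3.3 ext [-0.031  0.038] rect [756.7  65.8] [27. 69.] 87.5 ztop [0.0359 0.0479 0.0572]
```

View pics/vz_a2.png

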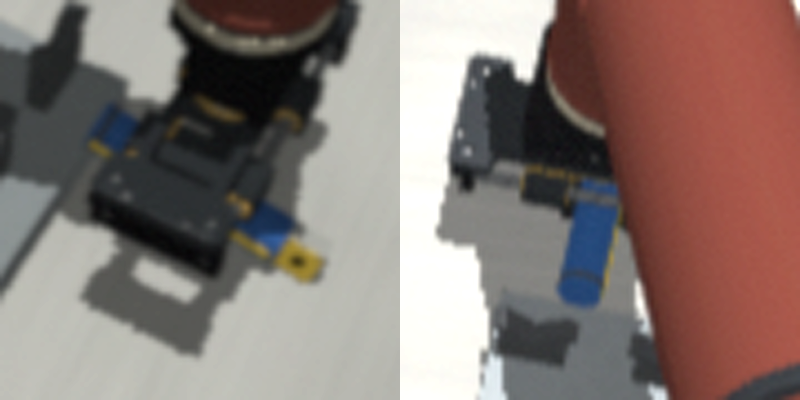

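The shaft's near end caught the stage plate's edge at scene ~(355,245), so the shaft is tilted in the grip. I lift and set it down 32 mm further out.

Call:
{"name": "carry_out", "arguments": {
  "deltas": [
    [-0.3,0,0,0,0],
    [-0.4,0.1,0,0,0],
    [-0.4,0.4,0,0,0],
    [-0.4,0.4,0,0,0],
    [-0.4,0.4,0,0,0]
  ]
}}

```text
time_s: 30.07
tool_pos: [0.8309, 0.0587, 0.0011]
tcp_rot: [[-0.0, 0.997, -0.079], [-0.0, -0.079, -0.997], [-1.0, -0.0, 0.0]]
wrist_force: [-0.6, 0.5, -2.3]
gripper_width: 0.336
```

Call:
{"name": "carry_out", "arguments": {
  "deltas": [
    [0.1,0,0,0,0],
    [0.2,0,0,0,0],
    [0.3,0,0,0,0],
    [0.4,0,0,0,0],
    [0.42,0,0,0,0]
  ]
}}

```text
time_s: 30.48
tool_pos: [0.8294, 0.0589, -0.0339]
tcp_rot: [[-0.002, 0.997, -0.078], [-0.0, -0.078, -0.997], [-1.0, -0.002, 0.0]]
wrist_force: [-2.4, 0.6, 0.8]
gripper_width: 0.334
```

```bash
python3 plan.py _,_,-0.0335,-94.5; python3 flat.py 2;  python3 view.py 0.83,0.06,0.02 a3
python3 - <<'E'
import shafts
shafts.run(cams=('scene','top'),box=(.68,.95,-.05,.16),zmin=-.01,zmax=.1)
E
```

```text
t 30.48 p [ 0.8294  0.0589 -0.0339] yawz -94.48 w 0.334 F [-2.4  0.6  0.8] tilt [-0.002 -0.    -1.   ]
  [-0.005,0.000,0.000,0.0001]   ->  [ 0.8294  0.0589 -0.0335] -94.5
scene npix 52 52 phi(from up toward -side) deg [86.7 84.1] med 85.4 centre [0.8897 0.047  0.0158] along ax from ctr 0.0611 side -0.0072 sv [1.7 6.5]
scene origin 341 219 scale 4.444444444444445
top origin 257 68 scale 4.444444444444445
top 207 mean [0.7841 0.0632 0.0364] dir deg -2.9 ext [-0.033  0.04 ] rect [787.6  63.3] [27. 72.] 86.0 ztop [0.0266 0.036  0.0421]
```

View pics/vz_a3.png

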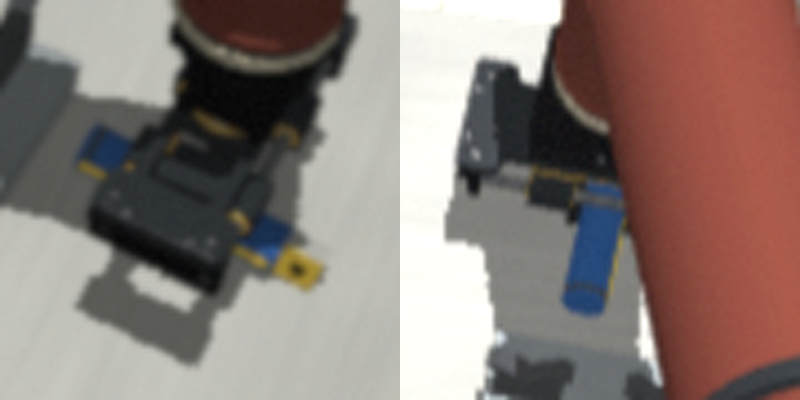

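Call:
{"name": "carry_out", "arguments": {
  "deltas": [
    [0,0,0,0,0.38],
    [0,0,0,0,0.42],
    [0,0,0,0,0.42],
    [0,0,0,0,0.42],
    [0,0,0,0,0.42]
  ]
}}

```text
time_s: 31.2
tool_pos: [0.8309, 0.0588, -0.0313]
tcp_rot: [[0.0, 0.997, -0.079], [0.0, -0.079, -0.997], [-1.0, 0.0, -0.0]]
wrist_force: [-0.6, 0.3, 0.0]
gripper_width: 0.417
```

```bash
python3 plan.py _,_,-0.0335,-94.5; python3 flat.py 3
python3 - <<'E'
import shafts
shafts.run(cams=('top',),box=(.68,.95,-.05,.16),zmin=-.01,zmax=.1)
E
```

```text
t 31.2 p [ 0.8309  0.0588 -0.0313] yawz -94.51 w 0.417 F [-0.6  0.3  0. ] tilt [ 0.  0. -1.]
  [0.027,0.000,0.000,-0.0000]   ->  [ 0.8309  0.0588 -0.0335] -94.5
scene npix 55 55 phi(from up toward -side) deg [88.7 88.7 87.4] med 88.7 centre [0.8902 0.047  0.0161] along ax from ctr 0.0600 side -0.0071 sv [1.6 7.1]
top 213 mean [0.785  0.063  0.0267] dir deg -4.1 ext [-0.035  0.039] rect [787.3  62.9] [26. 74.] 86.6 ztop [0.0175 0.0266 0.0312]
```

Call:
{"name": "carry_out", "arguments": {
  "deltas": [
    [0,0,-0.06,0,0.42],
    [0,0,-0.12,0,0.42],
    [0,0,-0.18,0,0.42],
    [0,0,-0.24,0,0.42],
    [0,0,-0.29,0,0.42]
  ]
}}

```text
time_s: 31.82
tool_pos: [0.8324, 0.0834, -0.0317]
tcp_rot: [[-0.0, 0.997, -0.078], [0.001, -0.078, -0.997], [-1.0, -0.0, -0.001]]
wrist_force: [-0.2, -0.4, 0.2]
gripper_width: 0.417
```

```bash
python3 plan.py; python3 flat.py 3
```

```text
t 31.82 p [ 0.8324  0.0834 -0.0317] yawz -94.45 w 0.417 F [-0.2 -0.4  0.2] tilt [-0.     0.001 -1.   ]
scene npix 63 62 phi(from up toward -side) deg [  4.2  -7.9 -13.9] med -7.9 centre [0.8928 0.0757 0.0217] along ax from ctr 0.0608 side -0.0030 sv [1.2 7.6]
```

Call:
{"name": "carry_out", "arguments": {
  "deltas": [
    [0,0,0,0,0],
    [0,0,0,0,0],
    [0,0,0,0,0],
    [0,0,0,0,0],
    [0,0,0,0,0]
  ]
}}

```text
time_s: 32.38
tool_pos: [0.8326, 0.0816, -0.0316]
tcp_rot: [[0.0, 0.997, -0.079], [-0.0, -0.079, -0.997], [-1.0, 0.0, 0.0]]
wrist_force: [1.0, -0.6, -1.1]
gripper_width: 0.335
```

```bash
python3 plan.py; python3 flat.py 5;  python3 view.py 0.85,0.08,0.02 a4
```

```text
t 32.38 p [ 0.8326  0.0816 -0.0316] yawz -94.52 w 0.335 F [ 1.  -0.6 -1.1] tilt [ 0. -0. -1.]
scene npix 76 73 phi(from up toward -side) deg [-3.6 -1.2 -0.7 -2.5 -6. ] med -2.5 centre [0.8925 0.075  0.0218] along ax from ctr 0.0602 side -0.0019 sv [1.8 7.7]
scene origin 351 217 scale 4.444444444444445
top origin 251 61 scale 4.444444444444445
```

View pics/vz_a4.png

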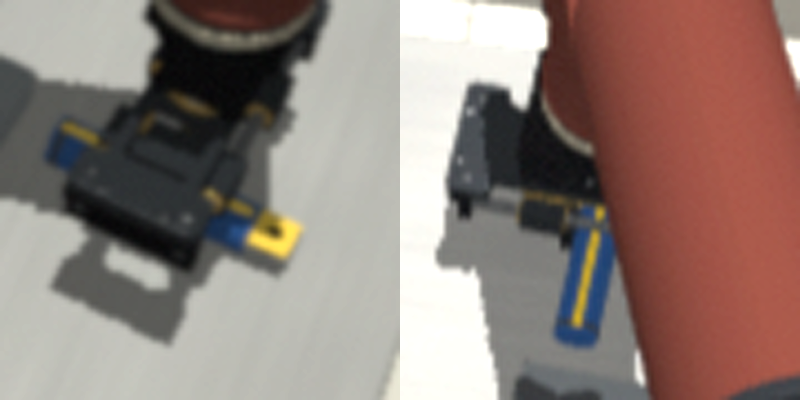

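The shaft rolled as wanted: its flat (scene crop (275,235)) faces up, measured -2.5° in the grip. Now V-block pair 3.

```bash
python3 - <<'E'
from fit import *
for i,b in enumerate((-132,-44,44,132)): print(i,S(.05875,b/1e3,0))
E
python3 plan.py _,_,0.085,_ 0.6488,0.0964,0.085,-94.47 _,_,0.039,_
```

```text
0 [ 0.62838875 -0.166811    0.        ]
1 [ 0.6352447  -0.07907848  0.        ]
2 [0.64210065 0.00865405 0.        ]
3 [0.64895659 0.09638657 0.        ]
t 32.73 p [ 0.8326  0.0816 -0.0316] yawz -94.52 w 0.337 F [ 0.5 -0.7  0.8] tilt [ 0. -0. -1.]
  [-1.000,0.000,0.000,-0.0000]   ->  [0.8326 0.0816 0.0484] -94.5
  [-0.458,0.000,0.000,-0.0000]   ->  [0.8326 0.0816 0.085 ] -94.5
  [0.000,-1.000,-0.001,-0.0003]   ->  [0.7529 0.088  0.085 ] -94.5
  [0.000,-1.000,-0.003,0.0000]   ->  [0.6731 0.0945 0.085 ] -94.5
  [0.000,-0.305,-0.001,0.0000]   ->  [0.6488 0.0964 0.085 ] -94.5
  [0.575,0.000,0.000,-0.0000]   ->  [0.6488 0.0964 0.039 ] -94.5
```

Call:
{"name": "carry_out", "arguments": {
  "deltas": [
    [-0.25,0,0,0,0],
    [-0.5,0,0,0,0],
    [-0.75,0,0,0,0],
    [-1,0,0,0,0],
    [-1,0,0,0,0]
  ]
}}

```text
time_s: 33.15
tool_pos: [0.8348, 0.0824, 0.0534]
tcp_rot: [[0.006, 0.997, -0.079], [0.001, -0.079, -0.997], [-1.0, 0.006, -0.002]]
wrist_force: [0.6, -0.3, 0.2]
gripper_width: 0.33
```

Call:
{"name": "carry_out", "arguments": {
  "deltas": [
    [-0.25,0,0,0,0],
    [-0.46,-0.2,0,0,0],
    [-0.46,-0.5,0,0,0],
    [-0.46,-0.8,0,0,0],
    [-0.46,-1,0,0,0]
  ]
}}

```text
time_s: 33.57
tool_pos: [0.7503, 0.0886, 0.0837]
tcp_rot: [[-0.002, 0.997, -0.078], [-0.0, -0.078, -0.997], [-1.0, -0.002, 0.0]]
wrist_force: [0.5, 0.4, -3.4]
gripper_width: 0.333
```

Call:
{"name": "carry_out", "arguments": {
  "deltas": [
    [0,-0.25,0,0,0],
    [0,-0.5,0,0,0],
    [0,-0.75,0,0,0],
    [0,-1,0,0,0],
    [0,-1,0,0,0]
  ]
}}

```text
time_s: 33.98
tool_pos: [0.669, 0.0953, 0.0838]
tcp_rot: [[-0.004, 0.997, -0.077], [-0.0, -0.077, -0.997], [-1.0, -0.004, 0.001]]
wrist_force: [0.2, 0.6, -1.5]
gripper_width: 0.337
```

Call:
{"name": "carry_out", "arguments": {
  "deltas": [
    [0,-0.28,0,0,0],
    [0,-0.28,0,0,0],
    [0,-0.28,0,0,0],
    [0,-0.28,0,0,0],
    [0,-0.28,0,0,0]
  ]
}}

```text
time_s: 34.4
tool_pos: [0.6514, 0.096, 0.0847]
tcp_rot: [[-0.0, 0.997, -0.079], [0.0, -0.079, -0.997], [-1.0, -0.0, -0.0]]
wrist_force: [-0.2, -1.0, -2.8]
gripper_width: 0.334
```

```bash
python3 plan.py 0.650,0.0964,0.085,-94.47 _,_,0.039,_;  python3 flat.py 4;  python3 view.py 0.65,0.09,0.12 a5 60
```

```text
t 34.4 p [0.6514 0.096  0.0847] yawz -94.53 w 0.334 F [-0.2 -1.  -2.8] tilt [-0.  0. -1.]
  [-0.004,-0.017,-0.004,-0.0004]   ->  [0.65   0.0964 0.085 ] -94.5
  [0.575,0.000,0.000,-0.0000]   ->  [0.65   0.0964 0.039 ] -94.5
scene npix 72 71 phi(from up toward -side) deg [-4.4 -0.8 -4.3 -3.7] med -4.0 centre [0.7119 0.089  0.1384] along ax from ctr 0.0609 side -0.0022 sv [1.6 7.3]
scene origin 268 146 scale 3.3333333333333335
top origin 225 98 scale 3.3333333333333335
```

View pics/vz_a5.png

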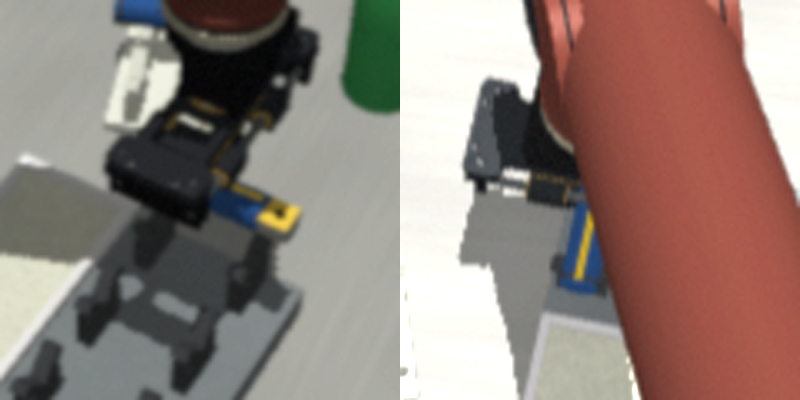

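Call:
{"name": "carry_out", "arguments": {
  "deltas": [
    [0.15,-0.01,0,0,0],
    [0.3,-0.01,0,0,0],
    [0.42,-0.01,0,0,0],
    [0.5,-0.01,0,0,0],
    [0.55,-0.01,0,0,0]
  ]
}}

```text
time_s: 35.12
tool_pos: [0.6489, 0.0962, 0.0391]
tcp_rot: [[-0.002, 0.997, -0.078], [-0.0, -0.078, -0.997], [-1.0, -0.002, 0.0]]
wrist_force: [0.2, 0.4, -2.8]
gripper_width: 0.338
```

Call:
{"name": "carry_out", "arguments": {
  "deltas": [
    [0.01,0,0,0,0],
    [0.02,0,0,0,0],
    [0.03,0,0,0,0],
    [0.03,0,0,0,0],
    [0.03,0,0,0,0]
  ]
}}

```text
time_s: 35.53
tool_pos: [0.6501, 0.0963, 0.0391]
tcp_rot: [[0.0, 0.997, -0.079], [0.0, -0.079, -0.997], [-1.0, 0.0, -0.0]]
wrist_force: [0.1, -0.1, -1.4]
gripper_width: 0.333
```

```bash
python3 plan.py; python3 flat.py 4
```

```text
t 35.53 p [0.6501 0.0963 0.0391] yawz -94.51 w 0.333 F [ 0.1 -0.1 -1.4] tilt [ 0.  0. -1.]
scene npix 75 75 phi(from up toward -side) deg [-4.4 -4.3 -7.7 -2.8] med -4.4 centre [0.7101 0.0901 0.0925] along ax from ctr 0.0603 side -0.0015 sv [1.7 7.8]
```

Call:
{"name": "carry_out", "arguments": {
  "deltas": [
    [0.01,0,0,0,0],
    [0.02,0,0,0,0],
    [0.02,0,0,0,0.3],
    [0.02,0,0,0,0.4],
    [0.02,0,0,0,0.5]
  ]
}}

```text
time_s: 36.15
tool_pos: [0.6502, 0.0964, 0.0375]
tcp_rot: [[0.001, 0.997, -0.078], [0.0, -0.078, -0.997], [-1.0, 0.001, -0.0]]
wrist_force: [-0.4, -0.3, -0.7]
gripper_width: 0.41
```

Call:
{"name": "carry_out", "arguments": {
  "deltas": [
    [0,0,0,0,0.55],
    [0,0,0,0,0.55],
    [-0.2,0,0,0,0.55],
    [-0.6,0,0,0,0.55],
    [-1,0,0,0,0.55]
  ]
}}

```text
time_s: 36.57
tool_pos: [0.6487, 0.096, 0.1167]
tcp_rot: [[-0.003, 0.997, -0.079], [-0.0, -0.079, -0.997], [-1.0, -0.003, 0.001]]
wrist_force: [1.3, 1.1, 0.6]
gripper_width: 0.543
```

```bash
python3 plan.py 0.532,0.3365,0.1,-74 _,_,0.0125,_
python3 - <<'E'
from flat import *
a=np.radians(-4.47)
flat(N=5,center=np.array([.649,.0964,.085]),ax=[np.cos(a),np.sin(a)])
E
python3 view.py 0.65,0.09,0.08 a6 50
```

```text
t 36.57 p [0.6487 0.096  0.1167] yawz -94.5 w 0.543 F [1.3 1.1 0.6] tilt [-0.003 -0.    -1.   ]
  [0.072,-0.587,-1.000,-0.1139]   ->  [0.6082 0.1794 0.111 ] -74.0
  [0.064,-0.174,-1.000,-0.0000]   ->  [0.5728 0.2525 0.1058] -74.0
  [0.063,-0.174,-1.000,-0.0000]   ->  [0.5373 0.3256 0.1008] -74.0
  [0.010,-0.027,-0.150,-0.0000]   ->  [0.532  0.3365 0.1   ] -74.0
  [1.000,0.000,0.000,-0.0000]   ->  [0.532  0.3365 0.02  ] -74.0
  [0.094,0.000,0.000,-0.0000]   ->  [0.532  0.3365 0.0125] -74.0
scene npix 75 73 phi(from up toward -side) deg [-1.8 -4.5 -5.3 -6.1 -4.2] med -4.5 centre [0.7101 0.091  0.0916] along ax from ctr 0.0613 side -0.0006 sv [1.5 8.1]
scene origin 277 166 scale 4.0
top origin 235 112 scale 4.0
```

View pics/vz_a6.png

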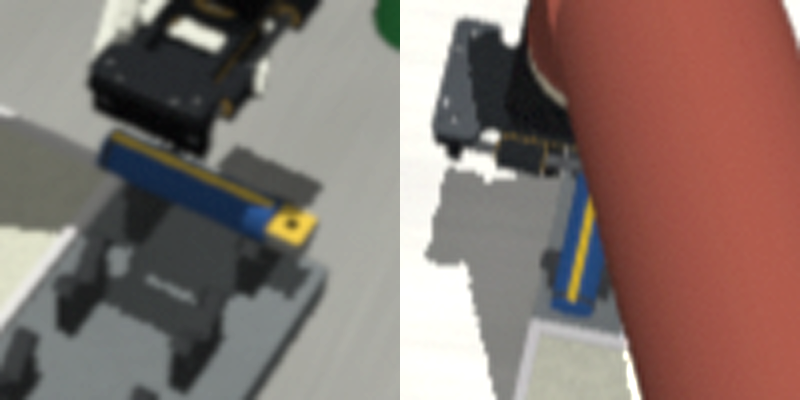

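Call:
{"name": "carry_out", "arguments": {
  "deltas": [
    [0,-0.18,-0.3,-0.035,0.6],
    [0,-0.36,-0.6,-0.07,0.6],
    [0,-0.5,-0.9,-0.1,0.6],
    [0,-0.58,-1,-0.114,0.6],
    [0,-0.58,-1,-0.114,0.6]
  ]
}}

```text
time_s: 37.33
tool_pos: [0.6075, 0.1835, 0.1161]
tcp_rot: [[-0.002, 0.959, 0.283], [0.001, 0.283, -0.959], [-1.0, -0.002, -0.002]]
wrist_force: [-0.6, -1.0, 0.4]
gripper_width: 0.596
```

Call:
{"name": "carry_out", "arguments": {
  "deltas": [
    [0,-0.05,-0.3,0,0.6],
    [0,-0.1,-0.6,0,0.6],
    [0,-0.15,-0.9,0,0.6],
    [0,-0.15,-1,0,0.6],
    [0,-0.15,-1,0,0.6]
  ]
}}

```text
time_s: 37.75
tool_pos: [0.5753, 0.255, 0.1165]
tcp_rot: [[-0.001, 0.961, 0.277], [0.0, 0.277, -0.961], [-1.0, -0.001, -0.001]]
wrist_force: [-1.1, -0.9, 0.7]
gripper_width: 0.605
```

```bash
python3 plan.py 0.536,0.3385,0.095,-74 _,_,0.0125,_
```

```text
t 37.75 p [0.5753 0.255  0.1165] yawz -73.89 w 0.605 F [-1.1 -0.9  0.7] tilt [-0.001  0.    -1.   ]
  [0.236,-0.160,-1.000,0.0006]   ->  [0.5408 0.3283 0.0977] -74.0
  [0.033,-0.023,-0.140,0.0000]   ->  [0.536  0.3385 0.095 ] -74.0
  [1.000,0.000,0.000,-0.0000]   ->  [0.536  0.3385 0.015 ] -74.0
  [0.031,0.000,0.000,-0.0000]   ->  [0.536  0.3385 0.0125] -74.0
```

Call:
{"name": "carry_out", "arguments": {
  "deltas": [
    [0.1,-0.05,-0.3,0,0.6],
    [0.2,-0.1,-0.6,0,0.6],
    [0.25,-0.15,-0.9,0,0.6],
    [0.25,-0.16,-1,0,0.6],
    [0.25,-0.16,-1,0,0.6]
  ]
}}

```text
time_s: 38.17
tool_pos: [0.5414, 0.3273, 0.0966]
tcp_rot: [[-0.001, 0.961, 0.277], [-0.0, 0.277, -0.961], [-1.0, -0.001, -0.0]]
wrist_force: [-0.5, 0.4, 1.1]
gripper_width: 0.597
```

Call:
{"name": "carry_out", "arguments": {
  "deltas": [
    [0,-0.02,-0.14,0,0.6],
    [0,-0.02,-0.14,0,0.6],
    [0,-0.02,-0.14,0,0.6],
    [0,-0.02,-0.14,0,0.6],
    [0,-0.02,-0.14,0,0.6]
  ]
}}

```text
time_s: 38.58
tool_pos: [0.5381, 0.3359, 0.0973]
tcp_rot: [[0.0, 0.962, 0.274], [-0.0, 0.274, -0.962], [-1.0, 0.0, 0.0]]
wrist_force: [-0.0, -0.2, 0.1]
gripper_width: 0.598
```

```bash
python3 plan.py 0.536,0.3385,0.0125,-74
```

```text
t 38.58 p [0.5381 0.3359 0.0973] yawz -74.07 w 0.598 F [-0.  -0.2  0.1] tilt [ 0. -0. -1.]
  [1.000,-0.015,-0.036,-0.0004]   ->  [0.5361 0.3384 0.0173] -74.0
  [0.060,-0.001,-0.002,0.0000]   ->  [0.536  0.3385 0.0125] -74.0
```

Call:
{"name": "carry_out", "arguments": {
  "deltas": [
    [0.3,-0.02,-0.04,0,0.6],
    [0.6,-0.02,-0.04,0,0.6],
    [0.8,-0.02,-0.04,0,0.6],
    [0.95,-0.02,-0.04,0,0.6],
    [1,-0.02,-0.04,0,0.6]
  ]
}}

```text
time_s: 39.0
tool_pos: [0.5342, 0.3384, 0.0152]
tcp_rot: [[-0.002, 0.961, 0.275], [-0.002, 0.275, -0.961], [-1.0, -0.003, 0.001]]
wrist_force: [0.9, 0.2, 0.4]
gripper_width: 0.6
```

Call:
{"name": "carry_out", "arguments": {
  "deltas": [
    [0.06,0,0,0,0.6],
    [0.06,0,0,0,0],
    [0.06,0,0,0,0],
    [0.06,0,0,0,0],
    [0.06,0,0,0,0]
  ]
}}

```text
time_s: 39.42
tool_pos: [0.5354, 0.34, 0.0133]
tcp_rot: [[0.001, 0.961, 0.276], [0.001, 0.276, -0.961], [-1.0, 0.001, -0.0]]
wrist_force: [-0.9, -0.7, 0.4]
gripper_width: 0.386
```

Call:
{"name": "carry_out", "arguments": {
  "deltas": [
    [0,0,0,0,0],
    [0,0,0,0,0],
    [0,0,0,0,0],
    [0,0,0,0,0],
    [0,0,0,0,0]
  ]
}}

```text
time_s: 39.83
tool_pos: [0.5357, 0.3388, 0.0131]
tcp_rot: [[0.001, 0.961, 0.275], [-0.001, 0.275, -0.961], [-1.0, 0.001, 0.001]]
wrist_force: [0.4, -4.7, 5.5]
gripper_width: 0.339
```

Call:
{"name": "carry_out", "arguments": {
  "deltas": [
    [-0.25,0,0,0,0],
    [-0.5,0,0,0,0],
    [-0.75,0,0,0,0],
    [-1,0,0,0,0],
    [-1,0,0,0,0]
  ]
}}

```text
time_s: 40.25
tool_pos: [0.5363, 0.3417, 0.0964]
tcp_rot: [[0.005, 0.961, 0.276], [0.004, 0.276, -0.961], [-1.0, 0.005, -0.002]]
wrist_force: [0.8, 0.8, -2.3]
gripper_width: 0.331
```

```bash
python3 plan.py 0.83,0.06,0.09,-94.5 _,_,-0.032,_; python3 view.py 0.54,0.33,0.12 b1 60
```

```text
t 40.25 p [0.5363 0.3417 0.0964] yawz -73.95 w 0.331 F [ 0.8  0.8 -2.3] tilt [ 0.005  0.004 -1.   ]
  [0.018,0.581,1.000,0.1141]   ->  [0.6031 0.2776 0.0949] -94.5
  [0.020,1.000,0.819,0.0000]   ->  [0.6777 0.2061 0.0933] -94.5
  [0.021,1.000,0.819,0.0000]   ->  [0.7523 0.1345 0.0917] -94.5
  [0.020,1.000,0.818,0.0000]   ->  [0.827  0.063  0.0901] -94.5
  [0.001,0.041,0.034,0.0000]   ->  [0.83 0.06 0.09] -94.5
  [1.000,0.000,0.000,-0.0000]   ->  [0.83 0.06 0.01] -94.5
  [0.525,0.000,0.000,-0.0000]   ->  [ 0.83   0.06  -0.032] -94.5
scene origin 267 77 scale 3.3333333333333335
top origin 129 126 scale 3.3333333333333335
```

View pics/vz_b1.png

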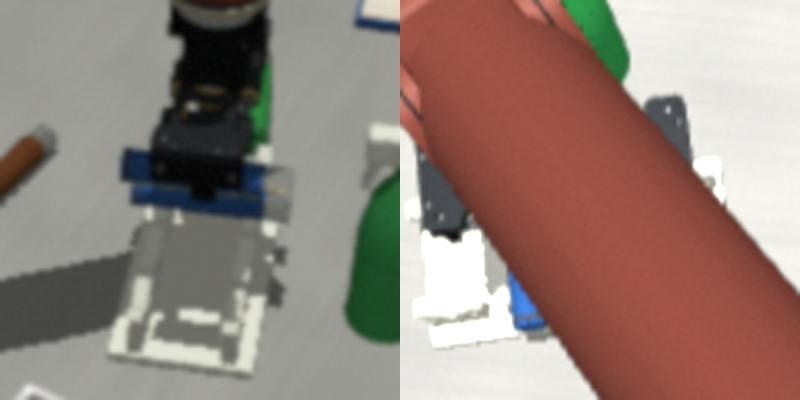

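Run:
```python
from h import *
for c in ('scene','top'):
    im,d=get_image(c); P=cloud(c,d); h=cv2.cvtColor(im,cv2.COLOR_RGB2HSV)
    m=(h[...,0]>45)&(h[...,0]<80)&(h[...,1]>120)&(P[...,2]>.04); Q=P[m]; print(c,m.sum(),np.round(np.percentile(Q,[2,50,98],axis=0),3).tolist())
```

```text
scene 879 [[0.565, 0.353, 0.044], [0.705, 0.365, 0.114], [0.733, 0.389, 0.216]]
top 271 [[0.676, 0.356, 0.046], [0.692, 0.364, 0.13], [0.716, 0.383, 0.174]]
```

Call:
{"name": "carry_out", "arguments": {
  "deltas": [
    [0,0.1,0.3,0.035,0],
    [0,0.2,0.6,0.07,0],
    [0,0.3,0.9,0.1,0],
    [0,0.4,1,0.114,0],
    [0,0.4,1,0.114,0]
  ]
}}

```text
time_s: 40.87
tool_pos: [0.5896, 0.2674, 0.0903]
tcp_rot: [[-0.001, 0.996, -0.086], [-0.003, -0.086, -0.996], [-1.0, -0.001, 0.003]]
wrist_force: [-0.4, -0.9, -2.8]
gripper_width: 0.335
```

Call:
{"name": "carry_out", "arguments": {
  "deltas": [
    [0,0.15,0.3,0,0],
    [0,0.4,0.6,0,0],
    [0,0.7,0.9,0,0],
    [0,1,1,0,0],
    [0,1,1,0,0]
  ]
}}

```text
time_s: 41.28
tool_pos: [0.6644, 0.18, 0.0903]
tcp_rot: [[-0.0, 0.996, -0.084], [-0.003, -0.084, -0.996], [-1.0, 0.0, 0.003]]
wrist_force: [-1.2, -0.9, -3.3]
gripper_width: 0.331
```

Call:
{"name": "carry_out", "arguments": {
  "deltas": [
    [0,0.3,0.2,0,0],
    [0,0.6,0.4,0,0],
    [0,0.9,0.6,0,0],
    [0,1,0.7,0,0],
    [0,1,0.7,0,0]
  ]
}}

```text
time_s: 41.7
tool_pos: [0.7374, 0.1199, 0.0899]
tcp_rot: [[-0.002, 0.997, -0.082], [-0.002, -0.082, -0.997], [-1.0, -0.002, 0.002]]
wrist_force: [-0.0, -1.0, -2.8]
gripper_width: 0.336
```

Call:
{"name": "carry_out", "arguments": {
  "deltas": [
    [0,0.3,0.2,0,0],
    [0,0.6,0.4,0,0],
    [0,0.9,0.6,0,0],
    [0,1,0.7,0,0],
    [0,1,0.7,0,0]
  ]
}}

```text
time_s: 42.12
tool_pos: [0.8123, 0.059, 0.09]
tcp_rot: [[-0.002, 0.997, -0.08], [-0.001, -0.08, -0.997], [-1.0, -0.002, 0.001]]
wrist_force: [-0.6, -0.7, -3.4]
gripper_width: 0.338
```

```bash
python3 plan.py 0.832,0.06,0.09,-94.5 _,_,-0.032,_; python3 view.py 0.82,0.06,0.12 b2 60
```

```text
t 42.12 p [0.8123 0.059  0.09  ] yawz -94.61 w 0.338 F [-0.6 -0.7 -3.4] tilt [-0.002 -0.001 -1.   ]
  [0.000,0.245,-0.033,-0.0006]   ->  [0.832 0.06  0.09 ] -94.5
  [1.000,0.000,0.000,-0.0000]   ->  [0.832 0.06  0.01 ] -94.5
  [0.525,0.000,0.000,-0.0000]   ->  [ 0.832  0.06  -0.032] -94.5
scene origin 328 179 scale 3.3333333333333335
top origin 244 40 scale 3.3333333333333335
```

View pics/vz_b2.png

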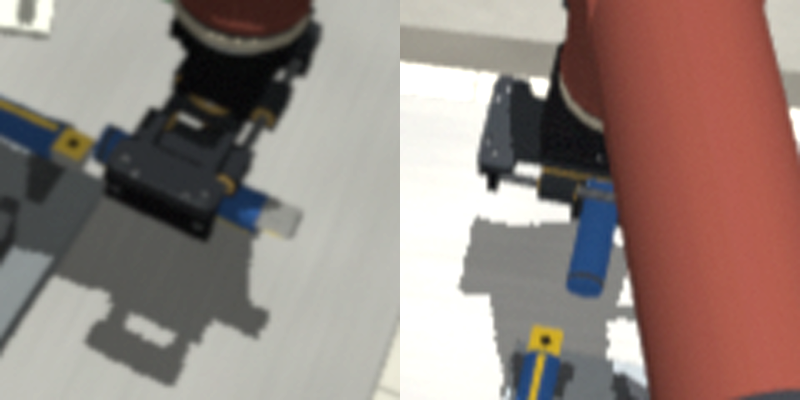

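Run:
```python
import cv2,numpy as np
a=cv2.imread('pics/v_b2_scene.png')[225:260,380:425]; cv2.imwrite('pics/z9.png',np.clip(cv2.resize(a,None,fx=14,fy=14,interpolation=cv2.INTER_CUBIC).astype(float)*1.7,0,255).astype(np.uint8))
```

```text
(no output)
```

View pics/z9.png

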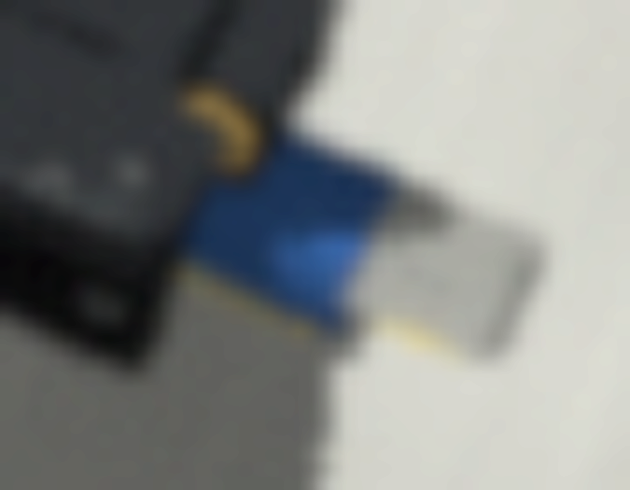

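A thin yellow sliver runs along the lower -y edge (crop (420,335)), so the flat is about 125° round toward -y. I roll roughly 125° towards +y.

Call:
{"name": "carry_out", "arguments": {
  "deltas": [
    [0.3,0.25,0,0,0],
    [0.6,0.25,0,0,0],
    [0.8,0.25,0,0,0],
    [1,0.25,0,0,0],
    [1,0.25,0,0,0]
  ]
}}

```text
time_s: 42.63
tool_pos: [0.8285, 0.0618, 0.0076]
tcp_rot: [[-0.007, 0.997, -0.076], [0.0, -0.076, -0.997], [-1.0, -0.007, 0.0]]
wrist_force: [-1.0, -0.0, -4.4]
gripper_width: 0.339
```

Call:
{"name": "carry_out", "arguments": {
  "deltas": [
    [0.15,0,0,0,0],
    [0.3,0,0,0,0],
    [0.42,0,0,0,0],
    [0.5,0,0,0,0],
    [0.52,0,0,0,0]
  ]
}}

```text
time_s: 43.05
tool_pos: [0.8309, 0.0596, -0.0311]
tcp_rot: [[-0.002, 0.997, -0.078], [-0.0, -0.078, -0.997], [-1.0, -0.002, 0.0]]
wrist_force: [-0.7, 0.4, -3.5]
gripper_width: 0.337
```

Call:
{"name": "carry_out", "arguments": {
  "deltas": [
    [0,0,0,0,0],
    [0,0,0,0,0.38],
    [0,0,0,0,0.42],
    [0,0,0,0,0.42],
    [0,0,0,0,0.42]
  ]
}}

```text
time_s: 43.47
tool_pos: [0.8325, 0.0598, -0.0281]
tcp_rot: [[0.002, 0.997, -0.079], [0.0, -0.079, -0.997], [-1.0, 0.002, -0.0]]
wrist_force: [0.6, 0.1, 0.7]
gripper_width: 0.414
```

```bash
python3 plan.py _,_,-0.0325,_
```

```text
t 43.47 p [ 0.8325  0.0598 -0.0281] yawz -94.51 w 0.414 F [0.6 0.1 0.7] tilt [ 0.002  0.    -1.   ]
  [0.055,0.000,0.000,-0.0000]   ->  [ 0.8325  0.0598 -0.0325] -94.5
```

Call:
{"name": "carry_out", "arguments": {
  "deltas": [
    [0.04,0,-0.06,0,0.42],
    [0.04,0,-0.13,0,0.42],
    [0.04,0,-0.2,0,0.42],
    [0.04,0,-0.27,0,0.42],
    [0.04,0,-0.33,0,0.42]
  ]
}}

```text
time_s: 43.88
tool_pos: [0.8337, 0.0879, -0.0325]
tcp_rot: [[-0.0, 0.997, -0.078], [0.001, -0.078, -0.997], [-1.0, -0.0, -0.001]]
wrist_force: [0.3, 1.3, 0.3]
gripper_width: 0.419
```

Call:
{"name": "carry_out", "arguments": {
  "deltas": [
    [0,0,0,0,0],
    [0,0,0,0,0],
    [0,0,0,0,0],
    [0,0,0,0,0],
    [0,0,0,0,0]
  ]
}}

```text
time_s: 44.3
tool_pos: [0.8338, 0.086, -0.0325]
tcp_rot: [[-0.0, 0.997, -0.079], [0.0, -0.079, -0.997], [-1.0, -0.0, -0.0]]
wrist_force: [-0.5, 1.2, -0.2]
gripper_width: 0.335
```

```bash
python3 plan.py; python3 flat.py 4; python3 view.py 0.85,0.08,0.02 b3
```

```text
t 44.3 p [ 0.8338  0.086  -0.0325] yawz -94.52 w 0.335 F [-0.5  1.2 -0.2] tilt [-0.  0. -1.]
scene npix 96 90 phi(from up toward -side) deg [34.3 35.5 34.7 39.3] med 35.1 centre [0.8959 0.0759 0.02  ] along ax from ctr 0.0627 side -0.0052 sv [2.2 7.4]
scene origin 351 217 scale 4.444444444444445
top origin 251 61 scale 4.444444444444445
```

View pics/vz_b3.png

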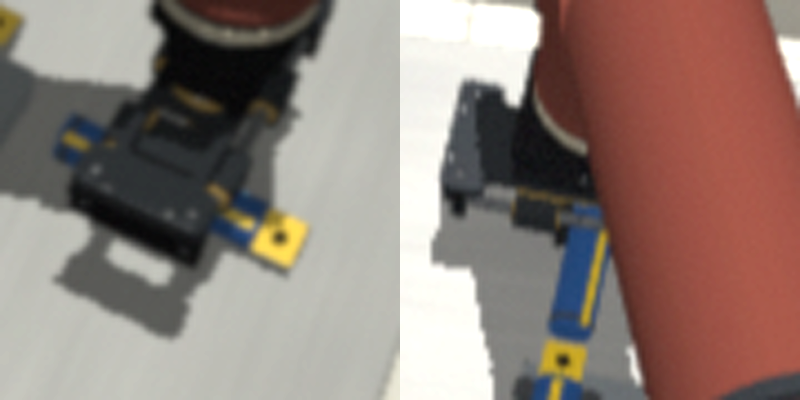

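The flat is at 35° now, so 9.2 mm more.

Call:
{"name": "carry_out", "arguments": {
  "deltas": [
    [0,0,0,0,0.36],
    [0,0,0,0,0.41],
    [0,0,0,0,0.41],
    [0,0,-0.02,0,0.41],
    [0,0,-0.05,0,0.41]
  ]
}}

```text
time_s: 45.02
tool_pos: [0.8344, 0.0893, -0.0323]
tcp_rot: [[0.0, 0.997, -0.079], [-0.001, -0.079, -0.997], [-1.0, 0.0, 0.001]]
wrist_force: [0.4, -0.1, 1.0]
gripper_width: 0.412
```

Call:
{"name": "carry_out", "arguments": {
  "deltas": [
    [0,0,-0.03,0,0.41],
    [0,0,-0.065,0,0.41],
    [0,0,-0.065,0,0],
    [0,0,-0.065,0,0],
    [0,0,-0.065,0,0]
  ]
}}

```text
time_s: 45.43
tool_pos: [0.8345, 0.0962, -0.0325]
tcp_rot: [[-0.0, 0.997, -0.078], [0.001, -0.078, -0.997], [-1.0, -0.0, -0.001]]
wrist_force: [-0.3, 1.6, 0.1]
gripper_width: 0.338
```

```bash
python3 plan.py; python3 flat.py 5
```

```text
t 45.43 p [ 0.8345  0.0962 -0.0325] yawz -94.47 w 0.338 F [-0.3  1.6  0.1] tilt [-0.     0.001 -1.   ]
scene npix 75 72 phi(from up toward -side) deg [-4.7 -5.2 -2.1 -4.2 -3.5] med -4.2 centre [0.8974 0.0888 0.0218] along ax from ctr 0.0632 side -0.0024 sv [1.7 7.5]
```

Call:
{"name": "carry_out", "arguments": {
  "deltas": [
    [-0.25,0,0,0,0],
    [-0.5,0,0,0,0],
    [-0.75,0,0,0,0],
    [-1,0,0,0,0],
    [-1,0,0,0,0]
  ]
}}

```text
time_s: 46.1
tool_pos: [0.837, 0.0948, 0.0526]
tcp_rot: [[0.006, 0.997, -0.079], [0.0, -0.079, -0.997], [-1.0, 0.006, -0.001]]
wrist_force: [0.9, 0.6, -1.3]
gripper_width: 0.339
```

Call:
{"name": "carry_out", "arguments": {
  "deltas": [
    [-0.3,0,0.2,0,0],
    [-0.6,0,0.4,0,0],
    [-0.7,-0.1,0.7,0,0],
    [-0.7,-0.3,0.9,0,0],
    [-0.7,-0.5,0.9,0,0]
  ]
}}

```text
time_s: 46.52
tool_pos: [0.7889, 0.0192, 0.1025]
tcp_rot: [[-0.0, 0.996, -0.085], [-0.004, -0.085, -0.996], [-1.0, 0.0, 0.004]]
wrist_force: [0.3, -1.7, -2.3]
gripper_width: 0.333
```

Call:
{"name": "carry_out", "arguments": {
  "deltas": [
    [0,-0.25,0,0,0],
    [0,-0.5,0,0,0],
    [0,-0.75,0,0,0],
    [0,-1,0,0,0],
    [0,-1,0,0,0]
  ]
}}

```text
time_s: 46.93
tool_pos: [0.7056, 0.0329, 0.1022]
tcp_rot: [[-0.004, 0.997, -0.078], [-0.001, -0.078, -0.997], [-1.0, -0.004, 0.001]]
wrist_force: [1.0, 0.0, -2.2]
gripper_width: 0.339
```

```bash
python3 plan.py 0.6425,0.0087,0.085,-94.47 _,_,0.0395,_
```

```text
t 46.93 p [0.7056 0.0329 0.1022] yawz -94.47 w 0.339 F [ 1.   0.  -2.2] tilt [-0.004 -0.001 -1.   ]
  [0.215,-0.763,0.363,-0.0000]   ->  [0.6425 0.0087 0.085 ] -94.5
  [0.569,0.000,0.000,-0.0000]   ->  [0.6425 0.0087 0.0395] -94.5
```

Call:
{"name": "carry_out", "arguments": {
  "deltas": [
    [0,-0.25,0.1,0,0],
    [0,-0.5,0.2,0,0],
    [0,-0.75,0.36,0,0],
    [0.2,-0.8,0.36,0,0],
    [0.2,-0.8,0.36,0,0]
  ]
}}

```text
time_s: 47.35
tool_pos: [0.6407, 0.0074, 0.0845]
tcp_rot: [[-0.004, 0.997, -0.08], [-0.001, -0.08, -0.997], [-1.0, -0.004, 0.002]]
wrist_force: [-0.1, -0.7, -4.4]
gripper_width: 0.335
```

```bash
python3 flat.py 4;python3 plan.py 0.6425,0.0087,0.0395,-94.47
```

```text
scene npix 88 87 phi(from up toward -side) deg [-3.7 -5.7 -5.3 -4. ] med -4.7 centre [0.7056 0.0028 0.1401] along ax from ctr 0.0650 side 0.0006 sv [1.6 7.8]
t 47.55 p [0.6441 0.0097 0.0876] yawz -94.48 w 0.339 F [-0.5  1.  -2.6] tilt [ 0.  0. -1.]
  [0.602,-0.019,0.014,-0.0001]   ->  [0.6425 0.0087 0.0395] -94.5
```

Call:
{"name": "carry_out", "arguments": {
  "deltas": [
    [0.15,-0.02,0.01,0,0],
    [0.3,-0.02,0.01,0,0],
    [0.45,-0.02,0.01,0,0],
    [0.55,-0.02,0.01,0,0],
    [0.6,-0.02,0.01,0,0]
  ]
}}

```text
time_s: 47.97
tool_pos: [0.6405, 0.0089, 0.0375]
tcp_rot: [[-0.003, 0.997, -0.078], [0.001, -0.078, -0.997], [-1.0, -0.003, -0.0]]
wrist_force: [-4.2, 3.5, 9.7]
gripper_width: 0.335
```

Call:
{"name": "carry_out", "arguments": {
  "deltas": [
    [0.01,0,0,0,0],
    [0.02,0,0,0,0],
    [0.02,0,0,0,0],
    [0.02,0,0,0,0],
    [0.02,0,0,0,0]
  ]
}}

```text
time_s: 48.38
tool_pos: [0.6419, 0.0083, 0.0383]
tcp_rot: [[0.001, 0.997, -0.079], [-0.0, -0.079, -0.997], [-1.0, 0.001, 0.0]]
wrist_force: [-0.4, 0.6, -2.5]
gripper_width: 0.338
```

```bash
python3 flat.py 2;python3 plan.py
```

```text
scene npix 82 81 phi(from up toward -side) deg [-4.6 -4.3] med -4.4 centre [0.7048 0.0025 0.0926] along ax from ctr 0.0632 side -0.0008 sv [1.7 7.7]
t 48.48 p [0.6419 0.0083 0.0383] yawz -94.52 w 0.337 F [ 0.3  0.2 -2.8] tilt [ 0.001 -0.    -1.   ]
```

Call:
{"name": "carry_out", "arguments": {
  "deltas": [
    [0.01,0,0,0,0],
    [0.015,0,0,0,0],
    [0.015,0,0,0,0.3],
    [0.015,0,0,0,0.4],
    [0.015,0,0,0,0.5]
  ]
}}

```text
time_s: 48.9
tool_pos: [0.6417, 0.0083, 0.0368]
tcp_rot: [[0.0, 0.997, -0.079], [-0.0, -0.079, -0.997], [-1.0, 0.0, 0.0]]
wrist_force: [0.8, 0.3, -0.4]
gripper_width: 0.406
```

Call:
{"name": "carry_out", "arguments": {
  "deltas": [
    [0,0,0,0,0.55],
    [0,0,0,0,0.55],
    [-0.2,0,0,0,0.55],
    [-0.6,0,0,0,0.55],
    [-1,0,0,0,0.55]
  ]
}}

```text
time_s: 49.32
tool_pos: [0.6404, 0.0083, 0.1163]
tcp_rot: [[-0.003, 0.997, -0.079], [-0.0, -0.079, -0.997], [-1.0, -0.003, 0.0]]
wrist_force: [0.6, -0.8, 0.4]
gripper_width: 0.545
```

```bash
python3 plan.py 0.5165,0.404,0.1,-74 _,_,0.0125,_
python3 - <<'E'
from flat import *
a=np.radians(-4.47)
for c in ([.649,.0964,.085],[.6421,.0087,.085]): flat(N=3,center=np.array(c),ax=[np.cos(a),np.sin(a)])
E
python3 view.py 0.65,0.05,0.08 b6 50
```

```text
t 49.32 p [0.6404 0.0083 0.1163] yawz -94.51 w 0.545 F [ 0.6 -0.8  0.4] tilt [-0.003 -0.    -1.   ]
  [0.042,-0.402,-1.000,-0.1139]   ->  [0.6146 0.0905 0.113 ] -74.0
  [0.039,-0.024,-1.000,-0.0000]   ->  [0.5907 0.1669 0.1098] -74.0
  [0.040,-0.024,-1.000,-0.0000]   ->  [0.5668 0.2433 0.1066] -74.0
  [0.039,-0.024,-1.000,-0.0000]   ->  [0.5429 0.3197 0.1035] -74.0
  [0.040,-0.025,-1.000,-0.0000]   ->  [0.519  0.396  0.1003] -74.0
  [0.004,-0.002,-0.104,-0.0000]   ->  [0.5165 0.404  0.1   ] -74.0
  [1.000,0.000,0.000,-0.0000]   ->  [0.5165 0.404  0.02  ] -74.0
  [0.094,0.000,0.000,-0.0000]   ->  [0.5165 0.404  0.0125] -74.0
scene npix 76 72 phi(from up toward -side) deg [-4.6 -3.7 -3.4] med -3.7 centre [0.7101 0.0914 0.0914] along ax from ctr 0.0613 side -0.0003 sv [1.6 7.5]
scene npix 84 83 phi(from up toward -side) deg [-4.9 -6.4 -4.4] med -4.9 centre [0.705  0.0029 0.0917] along ax from ctr 0.0631 side -0.0009 sv [1.8 7.8]
scene origin 270 177 scale 4.0
top origin 249 114 scale 4.0
```

View pics/vz_b6.png

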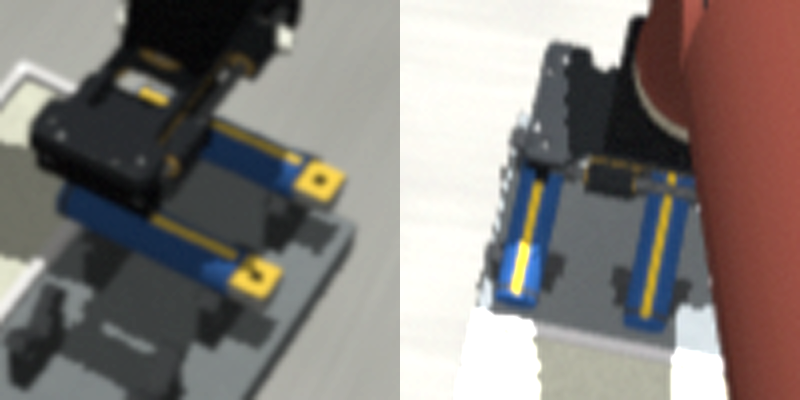

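Both shafts lie in pairs 3 and 2 with their flats up (crops (320,180) and (255,275)). Now the third.

Call:
{"name": "carry_out", "arguments": {
  "deltas": [
    [0,-0.12,-0.3,-0.035,0.6],
    [0,-0.24,-0.6,-0.07,0.6],
    [0,-0.36,-0.9,-0.1,0.6],
    [0,-0.4,-1,-0.114,0.6],
    [0,-0.4,-1,-0.114,0.6]
  ]
}}

```text
time_s: 50.13
tool_pos: [0.6145, 0.0944, 0.116]
tcp_rot: [[-0.002, 0.959, 0.282], [0.001, 0.282, -0.959], [-1.0, -0.001, -0.002]]
wrist_force: [-0.1, -0.4, -0.3]
gripper_width: 0.598
```

Call:
{"name": "carry_out", "arguments": {
  "deltas": [
    [0,0,-0.3,0,0.6],
    [0,0,-0.6,0,0.6],
    [0,-0.02,-0.9,0,0.6],
    [0,-0.02,-1,0,0.6],
    [0,-0.02,-1,0,0.6]
  ]
}}

```text
time_s: 50.55
tool_pos: [0.5917, 0.1688, 0.1163]
tcp_rot: [[-0.001, 0.961, 0.277], [0.0, 0.277, -0.961], [-1.0, -0.001, -0.001]]
wrist_force: [-0.4, 0.5, -0.2]
gripper_width: 0.601
```

Call:
{"name": "carry_out", "arguments": {
  "deltas": [
    [0,0,-0.3,0,0.6],
    [0,0,-0.6,0,0.6],
    [0,-0.02,-0.9,0,0.6],
    [0,-0.02,-1,0,0.6],
    [0,-0.02,-1,0,0.6]
  ]
}}

```text
time_s: 50.97
tool_pos: [0.5686, 0.2443, 0.1165]
tcp_rot: [[-0.0, 0.961, 0.277], [0.0, 0.277, -0.961], [-1.0, -0.0, -0.0]]
wrist_force: [-0.6, 0.0, -0.4]
gripper_width: 0.603
```

Call:
{"name": "carry_out", "arguments": {
  "deltas": [
    [0,0,-0.3,0,0.6],
    [0,0,-0.6,0,0.6],
    [0,-0.02,-0.9,0,0.6],
    [0,-0.02,-1,0,0.6],
    [0,-0.02,-1,0,0.6]
  ]
}}

```text
time_s: 51.38
tool_pos: [0.5453, 0.3204, 0.1166]
tcp_rot: [[-0.0, 0.961, 0.277], [-0.0, 0.277, -0.961], [-1.0, -0.0, -0.0]]
wrist_force: [1.0, 0.3, -0.1]
gripper_width: 0.598
```

```bash
python3 plan.py 0.5165,0.404,0.095,-74 _,_,0.0125,_; python3 shafts.py
```

```text
t 51.38 p [0.5453 0.3204 0.1166] yawz -73.93 w 0.598 F [ 1.   0.3 -0.1] tilt [-0. -0. -1.]
  [0.244,-0.051,-1.000,0.0004]   ->  [0.5192 0.3961 0.097 ] -74.0
  [0.025,-0.005,-0.104,-0.0000]   ->  [0.5165 0.404  0.095 ] -74.0
  [1.000,0.000,0.000,-0.0000]   ->  [0.5165 0.404  0.015 ] -74.0
  [0.032,0.000,0.000,-0.0000]   ->  [0.5165 0.404  0.0125] -74.0
scene 109 mean [0.4774 0.3815 0.0708] dir deg 14.9 ext [-0.025  0.025] rect [476.4 383.4] [50. 24.] 18.9 ztop [0.0613 0.0721 0.078 ]
scene 96 mean [0.5476 0.4017 0.0711] dir deg 22.3 ext [-0.021  0.019] rect [546.4 402.2] [40. 25.] 23.2 ztop [0.0614 0.0721 0.0788]
top 273 mean [0.4813 0.3925 0.0737] dir deg 19.1 ext [-0.041  0.057] rect [488.7 394.9] [97. 25.] 15.9 ztop [0.0672 0.0744 0.0786]
```

Call:
{"name": "carry_out", "arguments": {
  "deltas": [
    [0.1,-0.02,-0.3,0,0.6],
    [0.2,-0.04,-0.6,0,0.6],
    [0.24,-0.05,-0.9,0,0.6],
    [0.24,-0.05,-1,0,0.6],
    [0.24,-0.05,-1,0,0.6]
  ]
}}

```text
time_s: 51.9
tool_pos: [0.5191, 0.3962, 0.0972]
tcp_rot: [[-0.001, 0.961, 0.277], [-0.0, 0.277, -0.961], [-1.0, -0.001, -0.0]]
wrist_force: [-0.3, 0.6, -0.2]
gripper_width: 0.601
```

Call:
{"name": "carry_out", "arguments": {
  "deltas": [
    [0,0,-0.1,0,0.6],
    [0,0,-0.1,0,0.6],
    [0,0,-0.1,0,0.6],
    [0,0,-0.1,0,0.6],
    [0,0,-0.1,0,0.6]
  ]
}}

```text
time_s: 52.32
tool_pos: [0.5178, 0.4026, 0.0977]
tcp_rot: [[0.0, 0.962, 0.275], [-0.0, 0.275, -0.962], [-1.0, 0.0, 0.0]]
wrist_force: [-0.1, 0.3, 0.4]
gripper_width: 0.602
```

```bash
python3 plan.py 0.5165,0.404,0.0125,-74
```

```text
t 52.32 p [0.5178 0.4026 0.0977] yawz -74.06 w 0.602 F [-0.1  0.3  0.4] tilt [ 0. -0. -1.]
  [1.000,-0.010,-0.019,-0.0003]   ->  [0.5166 0.4039 0.0177] -74.0
  [0.065,-0.001,-0.002,-0.0000]   ->  [0.5165 0.404  0.0125] -74.0
```

Call:
{"name": "carry_out", "arguments": {
  "deltas": [
    [0.3,-0.01,-0.02,0,0.6],
    [0.6,-0.01,-0.02,0,0.6],
    [0.8,-0.01,-0.02,0,0.6],
    [0.95,-0.01,-0.02,0,0.6],
    [1,-0.01,-0.02,0,0.6]
  ]
}}

```text
time_s: 52.73
tool_pos: [0.5152, 0.4037, 0.0155]
tcp_rot: [[-0.002, 0.961, 0.275], [-0.002, 0.275, -0.961], [-1.0, -0.002, 0.001]]
wrist_force: [-0.4, -0.5, -0.5]
gripper_width: 0.603
```

Call:
{"name": "carry_out", "arguments": {
  "deltas": [
    [0.065,0,0,0,0.6],
    [0.065,0,0,0,0],
    [0.065,0,0,0,0],
    [0.065,0,0,0,0],
    [0.065,0,0,0,0]
  ]
}}

```text
time_s: 53.15
tool_pos: [0.5163, 0.4054, 0.0133]
tcp_rot: [[0.001, 0.961, 0.276], [0.001, 0.276, -0.961], [-1.0, 0.001, -0.001]]
wrist_force: [-0.2, -0.0, 0.1]
gripper_width: 0.381
```

Call:
{"name": "carry_out", "arguments": {
  "deltas": [
    [0,0,0,0,0],
    [0,0,0,0,0],
    [0,0,0,0,0],
    [0,0,0,0,0],
    [0,0,0,0,0]
  ]
}}

```text
time_s: 53.57
tool_pos: [0.5167, 0.4041, 0.0131]
tcp_rot: [[0.001, 0.961, 0.275], [-0.001, 0.275, -0.961], [-1.0, 0.001, 0.001]]
wrist_force: [0.3, -5.5, 7.0]
gripper_width: 0.336
```

Call:
{"name": "carry_out", "arguments": {
  "deltas": [
    [-0.25,0,0,0,0],
    [-0.5,0,0,0,0],
    [-0.75,0,0,0,0],
    [-1,0,0,0,0],
    [-1,0,0,0,0]
  ]
}}

```text
time_s: 53.98
tool_pos: [0.5172, 0.4071, 0.0966]
tcp_rot: [[0.004, 0.961, 0.276], [0.004, 0.276, -0.961], [-1.0, 0.005, -0.003]]
wrist_force: [0.7, 1.3, -1.7]
gripper_width: 0.335
```

Call:
{"name": "carry_out", "arguments": {
  "deltas": [
    [0,0,0.3,0.035,0],
    [0,0,0.6,0.07,0],
    [0,0.1,0.9,0.1,0],
    [0,0.2,1,0.114,0],
    [0,0.2,1,0.114,0]
  ]
}}

```text
time_s: 54.4
tool_pos: [0.5557, 0.3287, 0.091]
tcp_rot: [[0.0, 0.996, -0.086], [-0.002, -0.086, -0.996], [-1.0, 0.0, 0.002]]
wrist_force: [0.5, 0.6, -2.4]
gripper_width: 0.334
```

```bash
python3 plan.py 0.64,0.19,0.095,-94.5 0.832,-0.02,0.095,_ _,_,-0.032,_
```

```text
t 54.4 p [0.5557 0.3287 0.091 ] yawz -94.94 w 0.334 F [ 0.5  0.6 -2.4] tilt [ 0.    -0.002 -1.   ]
  [-0.030,0.733,1.000,-0.0025]   ->  [0.6072 0.2439 0.0934] -94.5
  [-0.020,0.461,0.640,0.0000]   ->  [0.64  0.19  0.095] -94.5
  [0.000,1.000,0.935,-0.0000]   ->  [0.7139 0.1091 0.095 ] -94.5
  [0.000,1.000,0.934,-0.0000]   ->  [0.7878 0.0284 0.095 ] -94.5
  [0.000,0.599,0.560,-0.0000]   ->  [ 0.832 -0.02   0.095] -94.5
  [1.000,0.000,0.000,-0.0000]   ->  [ 0.832 -0.02   0.015] -94.5
  [0.588,0.000,0.000,-0.0000]   ->  [ 0.832 -0.02  -0.032] -94.5
```

Call:
{"name": "carry_out", "arguments": {
  "deltas": [
    [0,0.1,0.3,0,0],
    [0,0.2,0.6,0,0],
    [0,0.3,0.9,0,0],
    [0,0.4,1,0,0],
    [0,0.4,1,0,0]
  ]
}}

```text
time_s: 54.82
tool_pos: [0.5802, 0.247, 0.0914]
tcp_rot: [[-0.0, 0.997, -0.082], [-0.002, -0.082, -0.997], [-1.0, -0.0, 0.002]]
wrist_force: [-0.3, -1.4, -2.8]
gripper_width: 0.337
```

Call:
{"name": "carry_out", "arguments": {
  "deltas": [
    [0,0.3,0.3,0,0],
    [0,0.6,0.6,0,0],
    [0,0.9,0.9,0,0],
    [0,1,1,0,0],
    [0,1,1,0,0]
  ]
}}

```text
time_s: 55.23
tool_pos: [0.6541, 0.1611, 0.0911]
tcp_rot: [[-0.0, 0.997, -0.082], [-0.001, -0.082, -0.997], [-1.0, -0.0, 0.001]]
wrist_force: [0.3, -0.9, -2.7]
gripper_width: 0.336
```

Call:
{"name": "carry_out", "arguments": {
  "deltas": [
    [0,0.3,0.3,0,0],
    [0,0.6,0.6,0,0],
    [0,0.9,0.9,0,0],
    [0,1,1,0,0],
    [0,1,1,0,0]
  ]
}}

```text
time_s: 55.65
tool_pos: [0.7271, 0.0755, 0.091]
tcp_rot: [[-0.001, 0.997, -0.082], [-0.001, -0.082, -0.997], [-1.0, -0.001, 0.001]]
wrist_force: [-0.6, 0.6, -3.3]
gripper_width: 0.337
```

```bash
python3 plan.py 0.832,-0.0,0.095,_ _,_,-0.032,_;  python3 view.py 0.77,0.06,0.13 c2 60
```

```text
t 55.65 p [0.7271 0.0755 0.091 ] yawz -94.69 w 0.337 F [-0.6  0.6 -3.3] tilt [-0.001 -0.001 -1.   ]
  [-0.036,1.000,0.602,-0.0000]   ->  [0.8029 0.021  0.0939] -94.7
  [-0.014,0.385,0.232,-0.0000]   ->  [ 0.832 -0.     0.095] -94.7
  [1.000,0.000,0.000,-0.0000]   ->  [ 0.832 -0.     0.015] -94.7
  [0.587,0.000,0.000,-0.0000]   ->  [ 0.832 -0.    -0.032] -94.7
scene origin 309 169 scale 3.3333333333333335
top origin 242 56 scale 3.3333333333333335
```

View pics/vz_c2.png

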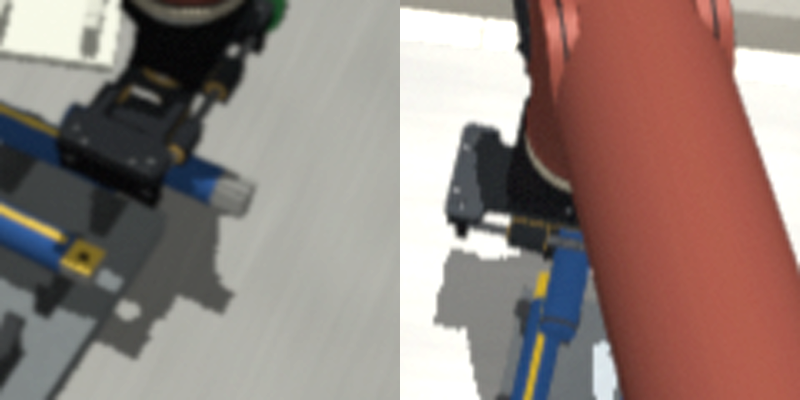

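Run:
```python
import cv2,numpy as np
a=cv2.imread('pics/v_c2_scene.png')[210:240,355:390]; a=cv2.resize(a,None,fx=12,fy=12,interpolation=cv2.INTER_CUBIC)
b=cv2.imread('pics/top0.png')[165:185,155:220]; b=cv2.resize(b,None,fx=6.5,fy=6.5,interpolation=cv2.INTER_CUBIC)
o=np.zeros((a.shape[0],a.shape[1]+b.shape[1],3),np.uint8); o[:,:a.shape[1]]=a; o[:b.shape[0],a.shape[1]:]=b
cv2.imwrite('pics/z10.png',np.clip(o.astype(float)*1.7,0,255).astype(np.uint8))
```

```text
(no output)
```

View pics/z10.png

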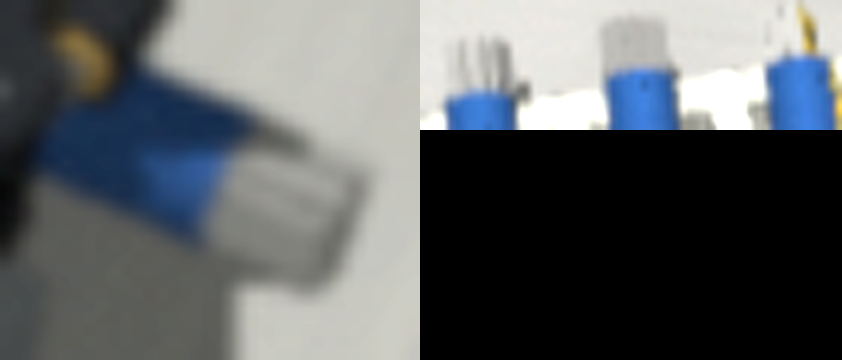

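No yellow shows; the facets on the tongue's upper side suggest the flat points roughly down. I put it on the bench, roll 28 mm towards +y and look again.

Call:
{"name": "carry_out", "arguments": {
  "deltas": [
    [0,0.3,0.18,0,0],
    [0,0.6,0.36,0,0],
    [0,0.9,0.54,0,0],
    [0,1,0.6,0,0],
    [0,1,0.6,0,0]
  ]
}}

```text
time_s: 56.17
tool_pos: [0.8025, 0.0244, 0.0913]
tcp_rot: [[-0.0, 0.997, -0.079], [0.0, -0.079, -0.997], [-1.0, -0.001, -0.0]]
wrist_force: [0.2, -0.7, -3.1]
gripper_width: 0.335
```

Call:
{"name": "carry_out", "arguments": {
  "deltas": [
    [0,0.2,0.12,0,0],
    [0.2,0.38,0.23,0,0],
    [0.5,0.38,0.23,0,0],
    [0.8,0.38,0.23,0,0],
    [1,0.38,0.23,0,0]
  ]
}}

```text
time_s: 56.58
tool_pos: [0.8286, 0.0071, 0.0096]
tcp_rot: [[-0.003, 0.997, -0.075], [0.002, -0.075, -0.997], [-1.0, -0.003, -0.002]]
wrist_force: [-1.4, 0.3, -4.0]
gripper_width: 0.337
```

```bash
python3 plan.py 0.832,_,-0.032,-94.5
```

```text
t 56.58 p [0.8286 0.0071 0.0096] yawz -94.32 w 0.337 F [-1.4  0.3 -4. ] tilt [-0.003  0.002 -1.   ]
  [0.520,0.043,-0.003,0.0010]   ->  [ 0.832   0.0071 -0.032 ] -94.5
```

Call:
{"name": "carry_out", "arguments": {
  "deltas": [
    [0.15,0.02,0,0,0],
    [0.3,0.02,0,0,0],
    [0.42,0.02,0,0,0],
    [0.52,0.02,0,0,0],
    [0.54,0.02,0,0,0]
  ]
}}

```text
time_s: 57.0
tool_pos: [0.8316, 0.0033, -0.0322]
tcp_rot: [[-0.001, 0.997, -0.078], [0.0, -0.078, -0.997], [-1.0, -0.001, 0.0]]
wrist_force: [-0.1, -0.7, -2.8]
gripper_width: 0.335
```

Call:
{"name": "carry_out", "arguments": {
  "deltas": [
    [0,0,0,0,0],
    [0,0,0,0,0.38],
    [0,0,0,0,0.42],
    [0,0,0,0,0.42],
    [0,0,0,0,0.42]
  ]
}}

```text
time_s: 57.42
tool_pos: [0.8331, 0.0032, -0.0296]
tcp_rot: [[0.002, 0.997, -0.079], [0.0, -0.079, -0.997], [-1.0, 0.002, -0.0]]
wrist_force: [-0.1, -0.6, -0.5]
gripper_width: 0.415
```

Call:
{"name": "carry_out", "arguments": {
  "deltas": [
    [0,0,-0.07,0,0.42],
    [0,0,-0.14,0,0.42],
    [0,0,-0.21,0,0.42],
    [0,0,-0.28,0,0.42],
    [0,0,-0.35,0,0.42]
  ]
}}

```text
time_s: 57.83
tool_pos: [0.8344, 0.0325, -0.0309]
tcp_rot: [[-0.0, 0.997, -0.078], [0.001, -0.078, -0.997], [-1.0, -0.0, -0.0]]
wrist_force: [-0.0, 0.0, 0.8]
gripper_width: 0.419
```

Call:
{"name": "carry_out", "arguments": {
  "deltas": [
    [0,0,0,0,0],
    [0,0,0,0,0],
    [0,0,0,0,0],
    [0,0,0,0,0],
    [0,0,0,0,0]
  ]
}}

```text
time_s: 58.25
tool_pos: [0.8344, 0.0309, -0.031]
tcp_rot: [[-0.0, 0.997, -0.079], [0.0, -0.079, -0.997], [-1.0, -0.0, -0.0]]
wrist_force: [-0.8, 1.7, -1.5]
gripper_width: 0.333
```

```bash
python3 plan.py; python3 flat.py 4; python3 view.py 0.85,0.03,0.02 c3
```

```text
t 58.25 p [ 0.8344  0.0309 -0.031 ] yawz -94.52 w 0.333 F [-0.8  1.7 -1.5] tilt [-0.  0. -1.]
scene npix 2 2 phi(from up toward -side) deg [ 83.3 -31.2  38.6  15.7] med 27.1 centre [ 0.8662 -0.02    0.0939] along ax from ctr 0.0357 side -0.0482 sv [nan 1.5]
scene origin 344 231 scale 4.444444444444445
top origin 267 63 scale 4.444444444444445flat.py:25: RuntimeWarning: invalid value encountered in sqrt
  if verbose: print(cam,'npix',k.sum(),g.sum(),'phi(from up toward -side) deg',np.round(phis,1),'med',round(np.median(phis),1),'centre',np.round(np.mean(cs,0),4),'along ax from ctr %.4f side %.4f'%((np.mean(cs,0)-center)@ax,(np.mean(cs,0)-center)@side),'sv',np.round(np.sqrt(w)*1e3,1))
```

View pics/vz_c3.png

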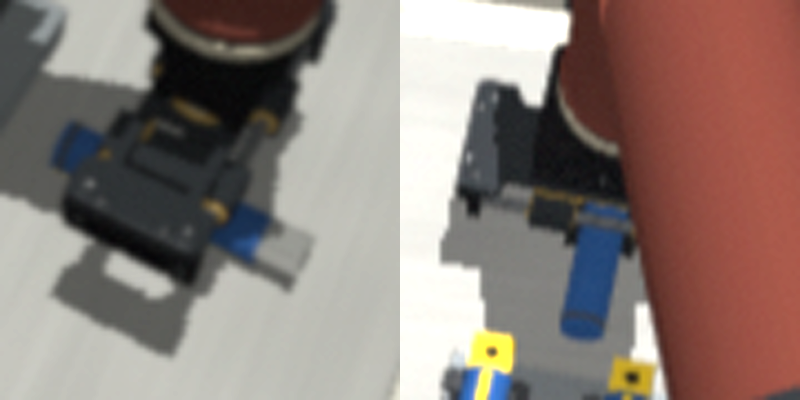

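Still no yellow, so the flat was on the +y side and is now underneath. I roll on towards +y.

Call:
{"name": "carry_out", "arguments": {
  "deltas": [
    [0,0,0,0,0.36],
    [0,0,0,0,0.42],
    [0,0,0,0,0.42],
    [0,0,-0.03,0,0.42],
    [0,0,-0.08,0,0.42]
  ]
}}

```text
time_s: 58.97
tool_pos: [0.8352, 0.0364, -0.0306]
tcp_rot: [[0.0, 0.997, -0.08], [-0.001, -0.08, -0.997], [-1.0, 0.0, 0.001]]
wrist_force: [-0.6, -1.6, -0.0]
gripper_width: 0.416
```

Call:
{"name": "carry_out", "arguments": {
  "deltas": [
    [0,0,-0.07,0,0.42],
    [0,0,-0.14,0,0.42],
    [0,0,-0.2,0,0.42],
    [0,0,-0.25,0,0.42],
    [0,0,-0.25,0,0]
  ]
}}

```text
time_s: 59.38
tool_pos: [0.8364, 0.0598, -0.031]
tcp_rot: [[-0.0, 0.997, -0.077], [0.001, -0.077, -0.997], [-1.0, -0.0, -0.001]]
wrist_force: [-0.2, 1.0, 0.2]
gripper_width: 0.397
```

Call:
{"name": "carry_out", "arguments": {
  "deltas": [
    [0,0,0,0,0],
    [0,0,0,0,0],
    [0,0,0,0,0],
    [0,0,0,0,0],
    [0,0,0,0,0]
  ]
}}

```text
time_s: 59.8
tool_pos: [0.8365, 0.0572, -0.0309]
tcp_rot: [[-0.0, 0.997, -0.079], [0.0, -0.079, -0.997], [-1.0, -0.0, -0.0]]
wrist_force: [0.6, 1.6, -0.6]
gripper_width: 0.337
```

```bash
python3 plan.py; python3 flat.py 4; python3 view.py 0.85,0.05,0.02 c4
```

```text
t 59.8 p [ 0.8365  0.0572 -0.0309] yawz -94.52 w 0.337 F [ 0.6  1.6 -0.6] tilt [-0.  0. -1.]
scene npix 100 95 phi(from up toward -side) deg [36.6 36.7 34.2 32.2] med 35.4 centre [0.8998 0.0471 0.0201] along ax from ctr 0.0638 side -0.0051 sv [2.2 7.3]
scene origin 347 225 scale 4.444444444444445
top origin 261 62 scale 4.444444444444445
```

View pics/vz_c4.png

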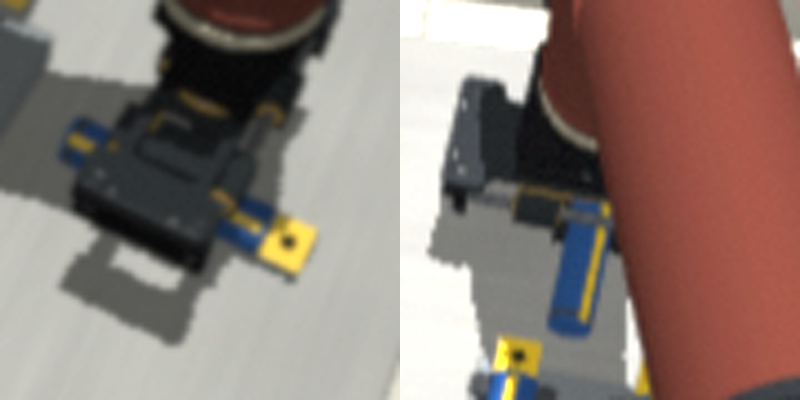

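The flat appears at 35°, as with the second shaft, so the same 9.2 mm again.

Call:
{"name": "carry_out", "arguments": {
  "deltas": [
    [0,0,0,0,0.36],
    [0,0,0,0,0.41],
    [0,0,0,0,0.41],
    [0,0,-0.02,0,0.41],
    [0,0,-0.05,0,0.41]
  ]
}}

```text
time_s: 60.52
tool_pos: [0.8371, 0.0607, -0.0306]
tcp_rot: [[0.0, 0.997, -0.079], [-0.001, -0.079, -0.997], [-1.0, 0.0, 0.001]]
wrist_force: [0.9, -0.6, 0.1]
gripper_width: 0.407
```

Call:
{"name": "carry_out", "arguments": {
  "deltas": [
    [0,0,-0.03,0,0.41],
    [0,0,-0.065,0,0.41],
    [0,0,-0.065,0,0],
    [0,0,-0.065,0,0],
    [0,0,-0.065,0,0]
  ]
}}

```text
time_s: 60.93
tool_pos: [0.8372, 0.0673, -0.0309]
tcp_rot: [[-0.0, 0.997, -0.078], [0.001, -0.078, -0.997], [-1.0, -0.0, -0.001]]
wrist_force: [-0.2, 1.6, -0.0]
gripper_width: 0.333
```

```bash
python3 plan.py; python3 flat.py 5
```

```text
t 60.93 p [ 0.8372  0.0673 -0.0309] yawz -94.48 w 0.333 F [-0.2  1.6 -0. ] tilt [-0.     0.001 -1.   ]
scene npix 75 73 phi(from up toward -side) deg [-7.8 -6.1 -8.6 -7.8 -8.4] med -7.8 centre [0.9006 0.0606 0.022 ] along ax from ctr 0.0637 side -0.0018 sv [1.6 7.6]
```

Call:
{"name": "carry_out", "arguments": {
  "deltas": [
    [0,0,0,0,0.36],
    [0,0,0,0,0.39],
    [0,0,0.005,0,0.39],
    [0,0,0.01,0,0.39],
    [0,0,0.016,0,0.39]
  ]
}}

```text
time_s: 61.6
tool_pos: [0.8372, 0.0648, -0.0308]
tcp_rot: [[0.0, 0.997, -0.079], [-0.0, -0.079, -0.997], [-1.0, 0.0, 0.0]]
wrist_force: [-0.6, 0.1, -0.0]
gripper_width: 0.391
```

Call:
{"name": "carry_out", "arguments": {
  "deltas": [
    [0,0,0,0,0],
    [0,0,0,0,0],
    [0,0,0,0,0],
    [0,0,0,0,0],
    [0,0,0,0,0]
  ]
}}

```text
time_s: 62.02
tool_pos: [0.8373, 0.0651, -0.0308]
tcp_rot: [[0.0, 0.997, -0.079], [-0.0, -0.079, -0.997], [-1.0, 0.0, 0.0]]
wrist_force: [-0.0, -1.1, 0.8]
gripper_width: 0.335
```

```bash
python3 plan.py; python3 flat.py 5
```

```text
t 62.02 p [ 0.8373  0.0651 -0.0308] yawz -94.51 w 0.335 F [-0.  -1.1  0.8] tilt [ 0. -0. -1.]
scene npix 82 82 phi(from up toward -side) deg [-0.1 -1.6 -4.  -1.  -3.5] med -1.6 centre [0.9006 0.0575 0.0218] along ax from ctr 0.0637 side -0.0026 sv [1.8 7.7]
```

Call:
{"name": "carry_out", "arguments": {
  "deltas": [
    [-0.25,0,0,0,0],
    [-0.5,0,0,0,0],
    [-0.75,0,0,0,0],
    [-1,0,0,0,0],
    [-1,0,0,0,0]
  ]
}}

```text
time_s: 62.68
tool_pos: [0.8394, 0.0659, 0.0541]
tcp_rot: [[0.006, 0.997, -0.079], [0.001, -0.079, -0.997], [-1.0, 0.006, -0.002]]
wrist_force: [1.6, -0.3, -1.0]
gripper_width: 0.33
```

Call:
{"name": "carry_out", "arguments": {
  "deltas": [
    [-0.3,0,0.3,0,0],
    [-0.6,0,0.6,0,0],
    [-0.7,-0.1,0.9,0,0],
    [-0.7,-0.3,1,0,0],
    [-0.7,-0.5,1,0,0]
  ]
}}

```text
time_s: 63.1
tool_pos: [0.7906, -0.0164, 0.104]
tcp_rot: [[-0.0, 0.997, -0.083], [-0.002, -0.083, -0.997], [-1.0, -0.0, 0.002]]
wrist_force: [-0.2, 0.3, -2.5]
gripper_width: 0.333
```

Call:
{"name": "carry_out", "arguments": {
  "deltas": [
    [0,-0.25,0.2,0,0],
    [0,-0.5,0.4,0,0],
    [0,-0.75,0.6,0,0],
    [0,-1,0.7,0,0],
    [0,-1,0.7,0,0]
  ]
}}

```text
time_s: 63.52
tool_pos: [0.7029, -0.0643, 0.1036]
tcp_rot: [[-0.004, 0.997, -0.082], [-0.002, -0.082, -0.997], [-1.0, -0.004, 0.002]]
wrist_force: [-0.4, 0.4, -2.7]
gripper_width: 0.337
```

```bash
python3 plan.py 0.6345,-0.0791,0.085,-94.47 _,_,0.0395,_
```

```text
t 63.52 p [ 0.7029 -0.0643  0.1036] yawz -94.69 w 0.337 F [-0.4  0.4 -2.7] tilt [-0.004 -0.002 -1.   ]
  [0.233,-0.837,0.254,-0.0012]   ->  [ 0.6345 -0.0791  0.085 ] -94.5
  [0.569,0.000,0.000,-0.0000]   ->  [ 0.6345 -0.0791  0.0395] -94.5
```

Call:
{"name": "carry_out", "arguments": {
  "deltas": [
    [0,-0.25,0.1,0,0],
    [0,-0.5,0.2,0,0],
    [0,-0.8,0.25,0,0],
    [0.2,-0.87,0.25,0,0],
    [0.2,-0.87,0.25,0,0]
  ]
}}

```text
time_s: 63.93
tool_pos: [0.6328, -0.0754, 0.086]
tcp_rot: [[-0.005, 0.997, -0.079], [0.0, -0.079, -0.997], [-1.0, -0.005, 0.0]]
wrist_force: [-0.2, -0.4, -3.1]
gripper_width: 0.335
```

```bash
python3 flat.py 4;python3 plan.py 0.6345,-0.0791,0.0395,-94.47
```

```text
scene npix 106 106 phi(from up toward -side) deg [-0.6 -1.4 -1.6  1.2] med -1.0 centre [ 0.6984 -0.0809  0.1399] along ax from ctr 0.0658 side -0.0003 sv [1.6 7.6]
t 64.13 p [ 0.6369 -0.0748  0.0892] yawz -94.47 w 0.332 F [-0.2 -0.2 -1.2] tilt [ 0.     0.001 -1.   ]
  [0.622,-0.025,0.056,0.0000]   ->  [ 0.6345 -0.0791  0.0395] -94.5
```

Call:
{"name": "carry_out", "arguments": {
  "deltas": [
    [0,-0.03,0.055,0,0],
    [0.2,-0.03,0.055,0,0],
    [0.4,-0.03,0.055,0,0],
    [0.5,-0.03,0.055,0,0],
    [0.58,-0.03,0.055,0,0]
  ]
}}

```text
time_s: 64.55
tool_pos: [0.6329, -0.0796, 0.0418]
tcp_rot: [[-0.001, 0.997, -0.079], [0.0, -0.079, -0.997], [-1.0, -0.001, -0.0]]
wrist_force: [-0.0, 0.3, -3.3]
gripper_width: 0.337
```

Call:
{"name": "carry_out", "arguments": {
  "deltas": [
    [0.01,0,0,0,0],
    [0.02,0,0,0,0],
    [0.02,0,0,0,0],
    [0.02,0,0,0,0],
    [0.02,0,0,0,0]
  ]
}}

```text
time_s: 64.97
tool_pos: [0.6337, -0.0795, 0.0419]
tcp_rot: [[0.001, 0.997, -0.078], [-0.0, -0.078, -0.997], [-1.0, 0.001, -0.0]]
wrist_force: [-0.4, 0.3, -3.1]
gripper_width: 0.33
```

```bash
python3 flat.py 2;python3 plan.py 0.6345,-0.0791,0.0385,-94.47
```

```text
scene npix 106 103 phi(from up toward -side) deg [ 0.2 -0.1] med 0.1 centre [ 0.6967 -0.0858  0.0942] along ax from ctr 0.0634 side -0.0013 sv [1.8 7.8]
t 65.07 p [ 0.6335 -0.0796  0.0417] yawz -94.51 w 0.334 F [ 0.5 -0.4 -3.2] tilt [ 0.001 -0.    -1.   ]
  [0.040,0.012,-0.007,-0.0002]   ->  [ 0.6345 -0.0791  0.0385] -94.5
```

Call:
{"name": "carry_out", "arguments": {
  "deltas": [
    [0.01,0,0,0,0],
    [0.02,0,0,0,0],
    [0.03,0,0,0,0],
    [0.04,0,0,0,0],
    [0.045,0,0,0,0]
  ]
}}

```text
time_s: 65.48
tool_pos: [0.634, -0.0786, 0.039]
tcp_rot: [[0.002, 0.997, -0.078], [0.001, -0.078, -0.997], [-1.0, 0.002, -0.001]]
wrist_force: [-4.3, 3.2, 10.6]
gripper_width: 0.336
```

Call:
{"name": "carry_out", "arguments": {
  "deltas": [
    [0,0,0,0,0],
    [0,0,0,0,0.2],
    [0,0,0,0,0.35],
    [0,0,0,0,0.45],
    [0,0,0,0,0.5]
  ]
}}

```text
time_s: 65.9
tool_pos: [0.6333, -0.0798, 0.0377]
tcp_rot: [[0.0, 0.997, -0.079], [-0.0, -0.079, -0.997], [-1.0, 0.0, 0.0]]
wrist_force: [-0.3, -0.8, -0.3]
gripper_width: 0.426
```

Call:
{"name": "carry_out", "arguments": {
  "deltas": [
    [0,0,0,0,0.55],
    [0,0,0,0,0.55],
    [-0.2,0,0,0,0.55],
    [-0.6,0,0,0,0.55],
    [-1,0,0,0,0.55]
  ]
}}

```text
time_s: 66.32
tool_pos: [0.632, -0.0796, 0.1171]
tcp_rot: [[-0.003, 0.997, -0.079], [0.0, -0.079, -0.997], [-1.0, -0.003, -0.0]]
wrist_force: [0.5, 0.5, 1.0]
gripper_width: 0.55
```

Call:
{"name": "carry_out", "arguments": {
  "deltas": [
    [-0.5,0,0,0,0.55],
    [-1,0,0,0,0.55],
    [-1,-0.5,0.5,0,0.55],
    [-1,-1,1,0,0.55],
    [-1,-1,1,0,0.55]
  ]
}}

```text
time_s: 66.73
tool_pos: [0.5454, -0.1554, 0.1982]
tcp_rot: [[0.001, 0.997, -0.08], [-0.001, -0.08, -0.997], [-1.0, 0.001, 0.001]]
wrist_force: [0.4, -1.1, -0.4]
gripper_width: 0.55
```

```bash
cat > final.py <<'E'
from flat import *
import fit
a=np.radians(-4.47)
for nm,c in (('V3',[.64895,.0964,.085]),('V2',[.6421,.0087,.085]),('V1',[.6352,-.0791,.085])):
    print(nm); flat(N=5,center=np.array(c),ax=[np.cos(a),np.sin(a)])
for c in ('scene','top'):
    for t in ('shaft0','scraper','pad'): print(c,t,[(np.round(q['at'],4).tolist(),round(q['confidence'],2)) for q in landmark_of(c,t)[:6]])
E
python3 final.py; python3 plan.py; python3 chips.py; python3 view.py 0.64,0.0,0.08 d1 60
```

```text
V3
scene npix 74 72 phi(from up toward -side) deg [-3.1 -3.1 -4.  -5.2 -5.5] med -4.0 centre [0.7101 0.091  0.0916] along ax from ctr 0.0614 side -0.0006 sv [1.5 8.2]
V2
scene npix 83 80 phi(from up toward -side) deg [-4.8 -8.4 -3.9 -4.9 -5.2] med -4.9 centre [0.7048 0.003  0.0916] along ax from ctr 0.0629 side -0.0008 sv [1.5 7.7]
V1
scene npix 99 98 phi(from up toward -side) deg [-0.8 -3.2 -1.5 -2.4 -1.5] med -1.5 centre [ 0.6969 -0.0848  0.0917] along ax from ctr 0.0620 side -0.0008 sv [1.7 7.6]
scene shaft0 [([0.6355, -0.0813, 0.0813], 0.96), ([0.6428, 0.0961, 0.0872], 0.88), ([0.6404, 0.0055, 0.0864], 0.76), ([0.295, 0.397, 0.0117], 0.76), ([0.4726, 0.6205, 0.0133], 0.48)]
scene scraper [([0.5113, -0.4277, 0.0043], 0.98), ([0.6415, 0.0072, 0.0857], 0.19)]
scene pad [([0.5133, -0.4232, -0.0017], 0.84), ([0.6501, 0.1023, 0.0873], 0.35)]
top shaft0 [([0.6401, 0.0084, 0.0856], 0.77), ([0.4753, 0.6205, 0.016], 0.76), ([0.8393, 0.0569, 0.015], 0.74), ([0.6521, 0.0966, 0.0812], 0.7), ([0.3, 0.3989, 0.0175], 0.68)]
top scraper [([0.5125, -0.4252, 0.0063], 0.61)]
top pad [([0.5094, -0.424, -0.0005], 0.68), ([0.6501, 0.0945, 0.0888], 0.67), ([0.7104, -0.335, -0.004], 0.31)]
t 67.78 p [ 0.5471 -0.153   0.1976] yawz -94.51 w 0.547 F [0.3 0.3 0.2] tilt [ 0.  0. -1.]
scene [ 0.523 -0.227  0.014] stage [-0.042 -0.2  ] 0.67
scene [ 0.482 -0.201  0.022] stage [-0.084 -0.177] 0.62
scene [ 0.561 -0.101  0.03 ] stage [-0.013 -0.071] 0.22
scene origin 248 179 scale 3.3333333333333335
top origin 257 110 scale 3.3333333333333335
```

View pics/vz_d1.png

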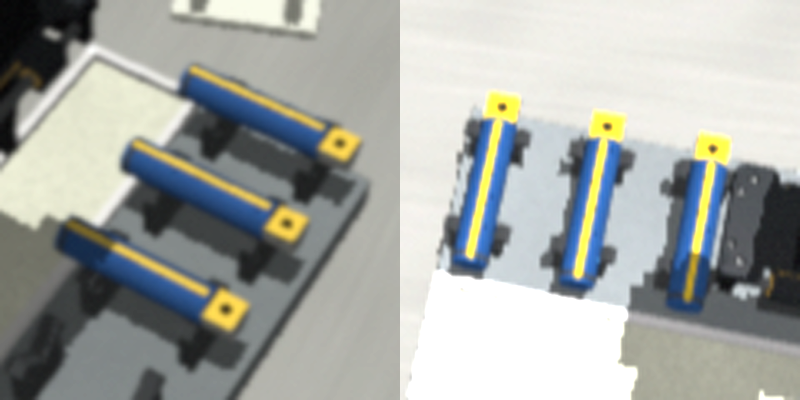

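```bash
cat > line.py <<'E'
from h import *
import sys
a=np.radians(-4.47); ax=np.array([np.cos(a),np.sin(a),0]); side=np.array([-ax[1],ax[0],0]); up=np.array([0,0,1.])
for cam in ('top','scene'):
    im,d=get_image(cam); h=cv2.cvtColor(im,cv2.COLOR_RGB2HSV).astype(float); imf=im.astype(np.float32)
    for nm,c in (('V3',[.64895,.0964,.085]),('V2',[.6421,.0087,.085]),('V1',[.6352,-.0791,.085])):
        c=np.array(c); prof=[]
        for s in np.arange(-.06,.045,.002):
            p0=w2p(cam,c+ax*s)[0]; t=np.arange(-.03,.0301,.0005)
            # sample across in the image perpendicular to projected axis direction, scale px per m across
            q=w2p(cam,c+ax*(s+.01))[0]-p0; q/=np.linalg.norm(q); n=np.array([-q[1],q[0]]); 
            if n@(w2p(cam,c+side*.01)[0]-p0)<0: n=-n
            D=w2p(cam,c)[1]; f=cal(cam)[0]; pts=p0+np.outer(t*f/D,n)
            v=cv2.remap(imf,pts[:,0].astype(np.float32)[None],pts[:,1].astype(np.float32)[None],cv2.INTER_LINEAR)[0]; prof.append(v)
        m=np.median(np.array(prof),0); hs=cv2.cvtColor(np.clip(m,0,255).astype(np.uint8)[None],cv2.COLOR_RGB2HSV)[0]
        b=m[:,2]-m[:,0]; yel=np.clip(m[:,0]-m[:,2],0,None)*(abs(t)<.016)  # yellow: R-B
        # silhouette edges: blue-ness or yellowness saturation
        sat=np.max(m,1)-np.min(m,1); k=np.where(sat>.45*np.percentile(sat,95))[0]; e0,e1=t[k[0]],t[k[-1]]; mid=(e0+e1)/2
        yc=(yel*t).sum()/yel.sum() if yel.sum()>0 else np.nan
        o=cal(cam)[3][:3,3]-c; va=np.degrees(np.arctan2(-(o@side),o@up))   # view angle from up toward -side
        # effective offset: (yc-mid)= -15*sin(phi-va)  (towards +side positive)
        print(cam,nm,'width mm',round((e1-e0)*1e3,1),'mid',round(mid*1e3,1),'line off',round((yc-mid)*1e3,2),'view',round(va,1),'phi',round(va-np.degrees(np.arcsin(np.clip((yc-mid)/.015,-1,1))),1))
E
python3 line.py
```

```text
top V3 width mm 25.5 mid 0.3 line off 1.35 view 2.4 phi -2.8
top V2 width mm 25.5 mid -0.2 line off 1.13 view -2.1 phi -6.4
top V1 width mm 25.5 mid -0.2 line off -0.88 view -6.7 phi -3.3
scene V3 width mm 24.5 mid 0.3 line off 9.78 view 37.6 phi -3.1
scene V2 width mm 25.0 mid 0.0 line off 9.63 view 34.2 phi -5.8
scene V1 width mm 23.5 mid -0.7 line off 8.71 view 30.4 phi -5.1
```

```bash
python3 - <<'E'
from flat import *
a=np.radians(-4.47)
for cam in ('top','scene'):
  for nm,c in (('V3',[.64895,.0964,.085]),('V2',[.6421,.0087,.085]),('V1',[.6352,-.0791,.085])):
    print(nm); flat(cam,N=8,center=np.array(c),ax=[np.cos(a),np.sin(a)])
E
python3 line.py
```

```text
V3
top npix 72 62 phi(from up toward -side) deg [-5.9  1.3 -0.6 -4.1 -1.3 -0.6  2.2 -1.4] med -1.0 centre [0.7079 0.0918 0.0906] along ax from ctr 0.0591 side -0.0000 sv [1.7 7.6]
V2
top npix 72 61 phi(from up toward -side) deg [-2.9 -5.3 -3.  -4.5 -6.  -3.7 -3.5 -5. ] med -4.1 centre [0.7025 0.0051 0.0902] along ax from ctr 0.0605 side 0.0011 sv [2.1 7.5]
V1
top npix 74 66 phi(from up toward -side) deg [-1.5 -0.6  1.1  2.  -1.8 -1.3  0.4 -2.9] med -1.0 centre [ 0.6946 -0.0832  0.0905] along ax from ctr 0.0596 side 0.0005 sv [2.  7.7]
V3
scene npix 76 74 phi(from up toward -side) deg [-2.9 -3.6 -1.4 -6.8 -4.4 -3.2 -4.4 -4.8] med -4.0 centre [0.7101 0.0911 0.0915] along ax from ctr 0.0614 side -0.0005 sv [1.7 7.9]
V2
scene npix 81 81 phi(from up toward -side) deg [-6.3 -4.5 -6.1 -3.8 -7.5 -6.5 -6.7 -4.1] med -6.2 centre [0.7048 0.0031 0.0915] along ax from ctr 0.0629 side -0.0007 sv [1.6 7.7]
V1
scene npix 101 98 phi(from up toward -side) deg [-4.4 -2.1 -1.1 -3.6 -0.6  1.8 -0.7 -3.5] med -1.6 centre [ 0.697  -0.0848  0.0917] along ax from ctr 0.0620 side -0.0008 sv [1.5 7.7]
top V3 width mm 25.5 mid 0.3 line off 1.35 view 2.4 phi -2.8
top V2 width mm 25.5 mid -0.2 line off 1.13 view -2.1 phi -6.5
top V1 width mm 25.5 mid -0.2 line off -0.88 view -6.7 phi -3.3
scene V3 width mm 25.0 mid 0.5 line off 9.53 view 37.6 phi -1.8
scene V2 width mm 25.0 mid 0.0 line off 9.64 view 34.2 phi -5.8
scene V1 width mm 23.5 mid -0.7 line off 8.71 view 30.4 phi -5.1
```

Run:
```python
from h import *
snap('scene','e_s.png'); snap('top','e_t.png')
a=cv2.imread('pics/e_s.png')[240:420,100:300]; b=cv2.imread('pics/e_t.png')[140:320,330:530]
cv2.imwrite('pics/ez.png',np.clip(np.hstack([cv2.resize(a,(400,360),interpolation=cv2.INTER_CUBIC),cv2.resize(b,(400,360),interpolation=cv2.INTER_CUBIC)]).astype(float)*1.4,0,255).astype(np.uint8))
for c in ('scene','top'):
  for t in ('scraper','pad','tape','penbox','chip0'): print(c,t,[(np.round(q['at'],3).tolist(),round(q['confidence'],2)) for q in landmark_of(c,t)[:3]])
```

```text
scene scraper [([0.508, -0.426, 0.006], 0.76)]
scene pad [([0.513, -0.424, 0.001], 0.7)]
scene tape [([0.337, -0.28, 0.0], 0.75)]
scene penbox [([0.711, -0.336, 0.001], 0.62), ([0.649, 0.1, 0.089], 0.25)]
scene chip0 [([0.477, -0.203, 0.017], 0.6), ([0.522, -0.227, 0.005], 0.57)]
top scraper [([0.496, -0.233, 0.004], 0.24)]
top pad []
top tape []
top penbox []
top chip0 [([0.524, 0.368, -0.003], 0.6), ([0.651, 0.095, 0.082], 0.57), ([0.473, -0.195, 0.018], 0.55)]
```

View pics/ez.png

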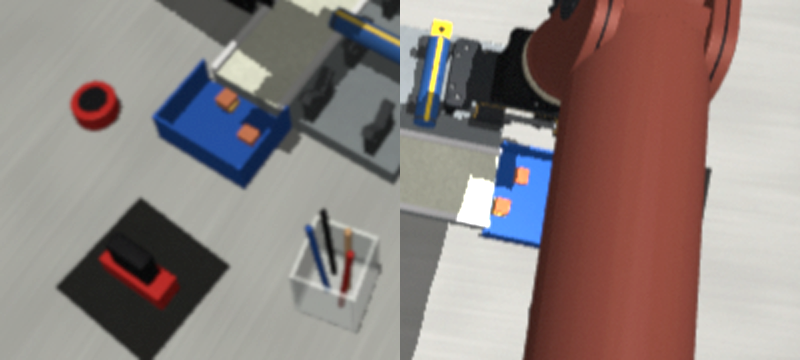

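Everything is in place: the chips are in the tray at crop (228,98) and (248,133), the scraper is upright near the pad's middle (138,270), and the tape and pen box are unmoved. The gripper is in free air, so I'm handing in.

```bash
python3 -c "
from station import *
print(sign_off()); print(read_state()['time_s'])"
```

```text
the job is handed in; nothing more can be done
None
the job is handed in; nothing more can be done
```

I swept all three chips into the tray, stood the scraper back on its pad, and loaded the three blue shafts into V-block pairs 3, 2 and 1. I rolled each one flat-up on the bench first. The job was handed in after about 70 s of the 210 s; sign-off gives no verdict.

**Shafts:** The flats measured about -1 to -4° (pair 3), -4 to -6.5° (pair 2) and -1 to -5° (pair 1), against the 9.7° allowed. The two cameras and two methods disagreed by 2–4°, so pair 2 has the least margin. All three are centred along their pairs within about 3 mm.

**Scraper and chips:**
- The scraper is upright, within about 5 mm of the pad's middle.
- All three chips are in the tray. The brass one lies under a copper one, so the last picture shows only its edge.
- The tape and pen box were unmoved at the last look. I did not re-measure the spray bottle at the end, but the arm stayed clear of it.

**What went wrong on the way:**
- My first scraper grasp closed above the grip, because the true finger tips sit about 36 mm above the reported TCP. I measured this with a light touch and allowed for it afterwards.
- The first shaft caught the stage's edge when I set it down for rolling, so I moved it further out.

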